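# Stopper the flask and move its carrier to the light stand

## Robot

A 6-joint arm with a two-finger parallel gripper is mounted at the origin on the work surface. World frame = base frame: x ahead of the robot, y to its left, z up, the work surface at z = 0. Lengths are in m, angles in degrees, forces in N, time in s.
With the tool pointing down it reaches from about 0.25 to 0.85 m from the base axis. Payload 12.5 kg.
Tool frame: the origin (TCP) lies between the finger pads, 19 mm behind the fingertips; this is the grasp point; y points along the fingers, x is the direction in which the jaws open and shut, and the axes are right-handed (so a half turn about y gives the same grasp; the last joint's range is limited). The gripper opens to 93 mm and grips with 3 to 60 N. Pads are 15 mm wide; open, the fingers measure 128 mm over their backs; the gripper's body (75 mm by 188 mm) begins 65 mm behind the grasp point.
Start: joints at [70.669, 20.094, 94.641, -0, 65.266, -4.847], TCP at [0.138, 0.533, 0.237] pointing down, gripper open.
Joint ranges: [-157.81, 157.81], [-45, 120.19], [0.68, 151.7], [-89.99, 269.99], [4.06, 180], [-164.3, 164.3]. Speed limits (degrees/s): [127.2, 127.2, 159.86, 180, 180, 180].

## Interface

Orientations are given as a 3x3 rotation matrix whose columns are the frame's x, y, z axes.
In Python, from bench import telemetry, eyes, workorder gives the robot as it stands.
- The arm moves only by the tool arm_command, never from a script. Its argument "moves" is a list of rows, each an object of numbers: "claw": the finger opening in cm, from 0 to 9.3; "tx", "ty", "tz": the shift along the tool's x, y, z in cm; "rx", "ry", "rz": the turn, a rotation vector about the tool's x, y, z in degrees. A call has 1 to 5 rows; each row is the pose to reach, as a shift and turn from the pose commanded when the call began, along the tool's axes at that moment; what a row does not reach only later rows make up. A row lasts 1/10 s, in which the tool goes at most 50 mm and 8.59 degrees, less where a joint would pass 70% of its speed; a pose out of reach is approached as far as the arm can. A call with a gripper value outside its range is refused whole. The fingers move at their own pace and stop on an object; the grip force is fixed at half the most. Time passes only in rows, so rows that repeat a pose let the fingers close. It gives the time, the measured TCP pose, the force and the opening at its end, in the units of the state.
- telemetry.state(): the state, without advancing time (a new reading comes with each control period).
- eyes.snapshot(name): name is "scene" or "top" or "wrist"; returns the picture (480x640x3 uint8, blue, green, red); there is no depth.
- eyes.camera_params(name): a dict with "intrinsics" (3x3 intrinsics, pixels), "position" and "orientation" of the camera in the world. Camera axes: x right, y up, looking along -z (the intrinsics and any distortion apply to the point x, -y, -z); pixel columns grow to the right and rows downward; lengths in m; the calibration is good to about 2 mm. A picture is of the moment at which its call begins: read the wrist's pose just before it. camera_params takes no time and is no camera call; for the wrist camera it gives the pose at the moment of the call.
- workorder.job_done(): hands the job in, once; it reports no verdict.
The state is a dict: "clock": time; "joints": joint angles; "qvel": joint speeds; "joint_torque": joint torques, N m; "eef_pos": TCP position; "eef_rot": TCP orientation; "force": force on the tool from outside, world axes, zero at the start; "moment": the same for the moment, N m; "grip_width": opening from 0.0 (shut) to 1.0 (fully open).
Only numpy, scipy, OpenCV 4.12 (cv2) and the standard library are available. Lean on these libraries where they do the work, as an engineer would, in place of code of your own. Each camera call takes 0.05 s, during which the arm holds its last target.

## Task

Press the orange stopper into the neck of the flask on the blue carrier until it sits firmly and upright, and let it go. Then take the lifter by its red grip, slide its blade under the carrier between the runners, carry carrier and flask in under the lamp bar and set them down squarely in the middle of the white pad. Draw the lifter out and stand it flat on the bench, clear of the carrier and the stand; do not touch carrier or flask with the fingers, do not tip them, and leave the small jar and the two vials where they are.

Things in the scene. Friction and masses are not known exactly. Their poses are not given: they have to be found in the camera images.
- carrier: Blue plate 100 (x) x 110 (y) x 6 mm on two black runners 10 mm high, 8 mm wide, along its sides at y = +-51: a gap 94 wide, 10 high under it, open to -x and +x. On its middle is clamped a 70 mm conical glass flask (neck 33 outside, 27 mm inside). 200 g. Origin: centre of the runners' underside; z up; at the start -x is the side towards the robot, give or take its yaw.
- neck (a point): Centre of the flask's mouth, 86 mm above the carrier's origin; axes as the carrier's. The straight neck goes 22 mm down from here.
- stopper: Orange tapered stopper, 45 mm tall: 23 mm diameter at the lower end, widening to 30 mm at 25 mm height, then a straight 30 mm head up to the top. It stands small end down on the bench. Origin: centre of the lower end, z up. Fully home in the neck its origin is about 14 mm below the mouth.
- lifter: Spatula-like lifter, 130 g, standing on its flat aluminium blade: 70 mm wide (y), 3 mm thick (2 at the front edge), from x = -60 to +42 mm. A 20 mm wide neck rises from x = -55 back and up to a raked red grip. Origin: on the blade's underside, below the middle of the load; +x forward along the blade, z up.
- grip (a point): Middle of the lifter's red grip, at (-115, 0, 78) mm from the lifter's origin, same axes. The grip is a bar 20 mm wide (y), 26 mm thick and 62 mm long, leaning 32 degrees from vertical, top towards the lifter's -x; its flat sides face +-y, to be pinched by a tool pointing forward and down.
- stand: Fixed light stand: grey base, x = -65 to 80, y = +-118, 6 mm thick; a white lamp bar, 236 mm along y, bridges its front half from x = -110 to -25, 185 to 207 mm above the bench, on 10 mm posts at x = -35, y = +-111. Open to -x (towards the robot, give or take its yaw) and +x. An upright gripper at the lifter's grip would hit the bar. Origin: on the bench, under the middle of the pad.
- pad (a point): Middle of the white pad on the stand's base, on its upper surface, 6 mm above the bench; the pad is 104 (x) x 114 (y) mm, its corners marked in orange; axes as the stand's. The carrier belongs centred here, square to it, its runners along x.
- jar: Bystander: small clear jar with a white cap, 34 mm diameter, 42 mm tall. Origin: centre of its underside.
- vial0: Bystander: white sample vial, white cap, 28 mm diameter, 62 mm tall. Origin: centre of its underside.
- vial1: Bystander: white sample vial, blue cap, 28 mm diameter, 62 mm tall. Origin: centre of its underside.
Mind the look-alikes: they are no part of the job. Several things look just like the stopper: the one meant starts farthest from the robot's base.

How it is judged:
By the outcome, as a careful person would: the job done as asked, in the order asked, and still so for the second after the job is handed in, with the robot touching nothing.
It also fails if it takes over 72 s, if anything falls off the work surface, if the arm or the gripper's body presses on something with over 40 N, if the wrist force passes 120 N, or if a joint passes its speed limit or range.

## Working session

There is one attempt and no reset: what is moved stays moved. The work goes in short steps, Python scripts to look and compute and a tool call to move; the robot and the scene stay as the last step left them, time stands still between calls to the robot, and variables do not carry over. Pictures are saved under pics/ and viewed, and the job is handed in when it is done.

Besides the shell and the picture viewer there is one more tool, called after "Call:" by a JSON object that holds its "name" and its "arguments". arm_command: Moves the arm, as the interface text tells. Its arguments: {"type":"object","properties":{"moves":{"type":"array","items":{"type":"object","properties":{"claw":{"type":"number"},"tx":{"type":"number"},"ty":{"type":"number"},"tz":{"type":"number"},"rx":{"type":"number"},"ry":{"type":"number"},"rz":{"type":"number"}}}}},"required":["moves"]}

```bash
ls; mkdir -p pics; python3 - <<'E'
from bench import telemetry, eyes, workorder
import cv2
print(telemetry.state())
for n in ["scene","top","wrist"]:
    cp=eyes.camera_params(n); print(n,cp)
    cv2.imwrite(f"pics/{n}0.png",eyes.snapshot(n))
E
```

```text
pics
{'clock': 0.0, 'joints': array([ 7.06682300e+01,  2.01238454e+01,  9.46783283e+01,  1.10765056e-03,
        6.52658538e+01, -4.84694062e+00]), 'qvel': array([ 0.05543609,  0.00220963,  0.00438083, -0.00560916,  0.01820508,
       -0.1027604 ]), 'joint_torque': array([ 1.01256337e-04, -4.97327721e+01, -2.85259062e+01,  6.98196050e-02,
        2.57049239e-02, -9.12382029e-05]), 'eef_pos': array([0.13742468, 0.53220794, 0.23689698]), 'eef_rot': array([[ 2.50131252e-01, -4.09610835e-04, -9.68211851e-01],
       [ 9.68211217e-01, -1.11454798e-03,  2.50131560e-01],
       [-1.18157516e-03, -9.99999295e-01,  1.17806522e-04]]), 'force': array([0.95903442, 0.06951082, 0.47885784]), 'moment': array([0.03692229, 0.01735438, 0.02657512]), 'grip_width': 1.0008602582033261}
scene {'intrinsics': array([[561.8681279 ,   0.        , 311.4330411 ],
       [  0.        , 561.8681279 , 243.75113042],
       [  0.        ,   0.        ,   1.        ]]), 'position': array([1.19322973, 0.50846427, 0.84242825]), 'orientation': array([[-0.57788579, -0.53845126,  0.61328481],
       [ 0.81609082, -0.3751
[... 158 characters left out ...]
  , 615.29852467, 244.42785959],
       [  0.        ,   0.        ,   1.        ]]), 'position': array([ 0.41756214, -0.00541316,  1.37896644]), 'orientation': array([[-0.00806647,  0.99882659, -0.04775321],
       [-0.999866  , -0.00873673, -0.01384402],
       [-0.01424498,  0.04763514,  0.99876322]])}
wrist {'intrinsics': array([[342.84167747,   0.        , 323.04769094],
       [  0.        , 342.84167747, 230.93829433],
       [  0.        ,   0.        ,   1.        ]]), 'position': array([0.06836715, 0.55048525, 0.38418631]), 'orientation': array([[ 0.25140462, -0.93409612, -0.25349585],
       [ 0.96788045,  0.24214726,  0.06761764],
       [-0.00177805, -0.26235307,  0.96497031]])}
```

View pics/scene0.png

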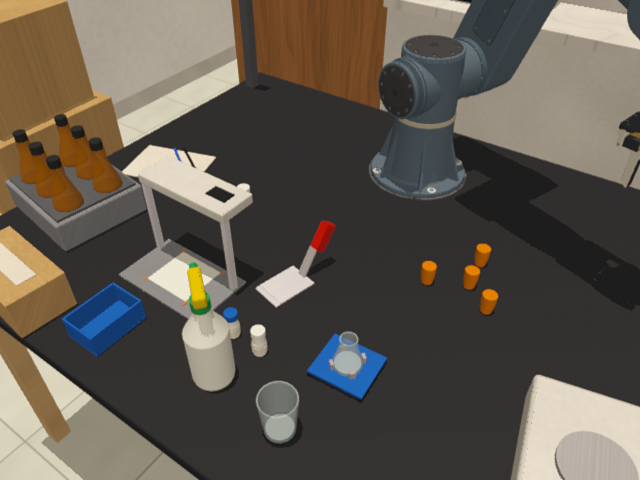

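View pics/top0.png

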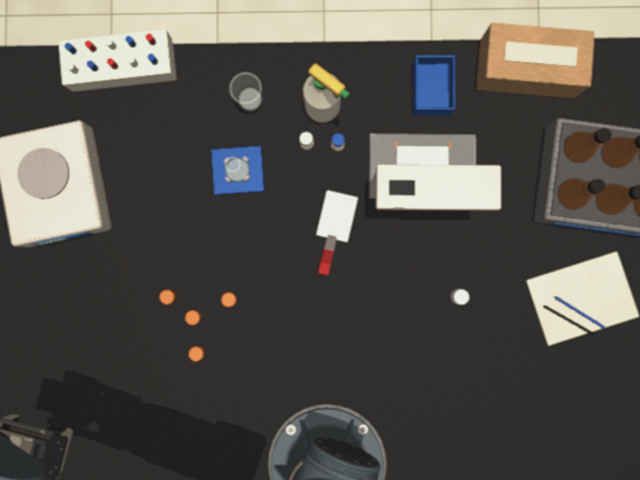

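View pics/wrist0.png

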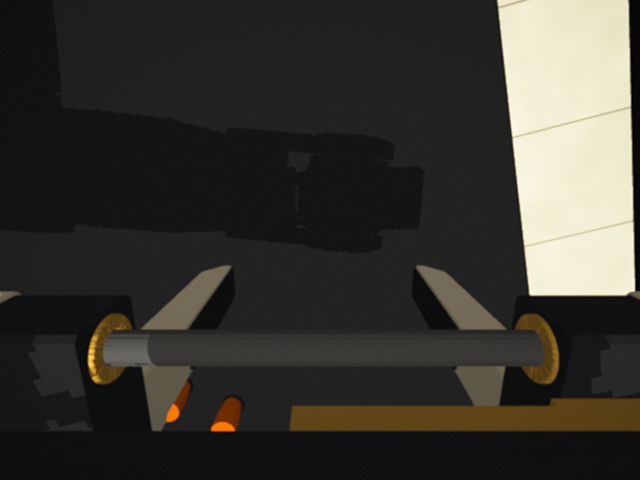

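```bash
cat > h.py <<'E'
import numpy as np, cv2
from bench import telemetry, eyes, workorder
def ray(cp,uv):
    K=cp["intrinsics"]; d=np.array([(uv[0]-K[0,2])/K[0,0],-(uv[1]-K[1,2])/K[1,1],-1.0])
    return cp["position"],cp["orientation"]@d
def onplane(cp,uv,z):
    o,d=ray(cp,uv); return o+d*(z-o[2])/d[2]
def proj(cp,P):
    p=cp["orientation"].T@(np.asarray(P)-cp["position"]); K=cp["intrinsics"]
    return np.array([K[0,2]+K[0,0]*p[0]/-p[2],K[1,2]-K[1,1]*p[1]/-p[2]])
def tri(cp1,u1,cp2,u2):
    (a,d),(b,e)=ray(cp1,u1),ray(cp2,u2)
    t=np.linalg.lstsq(np.c_[d,-e],b-a,rcond=None)[0]
    p,q=a+t[0]*d,b+t[1]*e
    return (p+q)/2,np.linalg.norm(p-q)
def blobs(m,amin=30):
    n,l,s,c=cv2.connectedComponentsWithStats(m.astype(np.uint8))
    return [(c[i],s[i]) for i in range(1,n) if s[i][4]>=amin]
def hsv(im): return cv2.cvtColor(im,cv2.COLOR_BGR2HSV)
E
python3 - <<'E'
from h import *
np.set_printoptions(precision=4,suppress=True)
for n in ["top","scene"]:
    im=cv2.imread(f"pics/{n}0.png"); H=hsv(im); cp=eyes.camera_params(n)
    for nm,lo,hi in [("orange",(5,150,120),(18,255,255)),("blue",(105,150,80),(120,255,255)),("red",(0,180,90),(3,255,255))]:
        for c,s in blobs(cv2.inRange(H,lo,hi)>0,25):
            z={"orange":.045,"blue":.016,"red":.08}[nm]
            print(n,nm,c,s,onplane(cp,c,z))
t=cv2.imread("pics/top0.png")
cv2.imwrite("pics/topA.png",cv2.resize(t[110:310,140:340],None,fx=3,fy=3,interpolation=2))
cv2.imwrite("pics/topB.png",cv2.resize(t[120:320,290:530],None,fx=3,fy=3,interpolation=2))
E
```

```text
top orange [166.5537 296.5989] [159 290  16  15 177] [0.3709 0.3426 0.045 ]
top orange [228.2614 299.2898] [221 292  15  15 176] [0.3641 0.2084 0.045 ]
top orange [192.0909 317.1818] [185 310  15  15 176] [0.3261 0.287  0.045 ]
top orange [195.6573 353.382 ] [188 346  16  15 178] [0.2482 0.2791 0.045 ]
top blue [129.24  39.8 ] [127  37   6   7  25] [0.9502 0.4371 0.016 ]
top blue [433.8073  84.7123] [ 415   56   40   55 1915] [ 0.8386 -0.2488  0.016 ]
top blue [337.5524 139.0381] [332 134  12  12 105] [ 0.7182 -0.0321  0.016 ]
top blue [237.6008 170.5263] [ 212  147   52   48 1503] [0.6496 0.1919 0.016 ]
top red [325.1354 262.1302] [319 251  13  23 192] [ 0.4421 -0.0021  0.08  ]
scene orange [281.2821  15.5256] [280   0   3  37  78] [-0.6349 -0.9426  0.045 ]
scene orange [292.8     11.5143] [291   0   5  34  70] [-0.6992 -0.9322  0.045 ]
scene orange [365.2621  28.7379] [362   0   8  58 145] [-0.7016 -0.5854  0.045 ]
scene orange [366.8125  54.3563] [362  21   9  61 160] [-0.4941 -0.4535  0.045 ]
scene orange [237.5161  42.2258] [237  32   2  22  31] [-0.3206 -0.9041  0.045 ]
scene o
[... 257 characters left out ...]
8 161.483 ] [  57  127   57   65 1584] [ 0.5206 -0.703   0.045 ]
scene orange [ 43.5261 179.8976] [  17  144   57   67 1494] [ 0.6325 -0.7163  0.045 ]
scene orange [476.1166 265.3818] [464 243  27  46 592] [0.3091 0.2927 0.045 ]
scene orange [428.0683 271.4744] [421 261  16  24 293] [0.3822 0.2196 0.045 ]
scene orange [488.2262 300.4643] [481 289  17  25 336] [0.389  0.3511 0.045 ]
scene blue [104.0746 318.289 ] [  62  282   84   75 3540] [ 0.833 -0.249  0.016]
scene blue [230.3757 313.9669] [223 307  15  15 181] [ 0.6832 -0.0543  0.016 ]
scene blue [346.8907 369.1239] [ 307  333   80   67 1921] [0.6627 0.2036 0.016 ]
scene red [322.5682 235.4273] [311 221  25  31 447] [0.4455 0.0015 0.08  ]
```

View pics/topA.png

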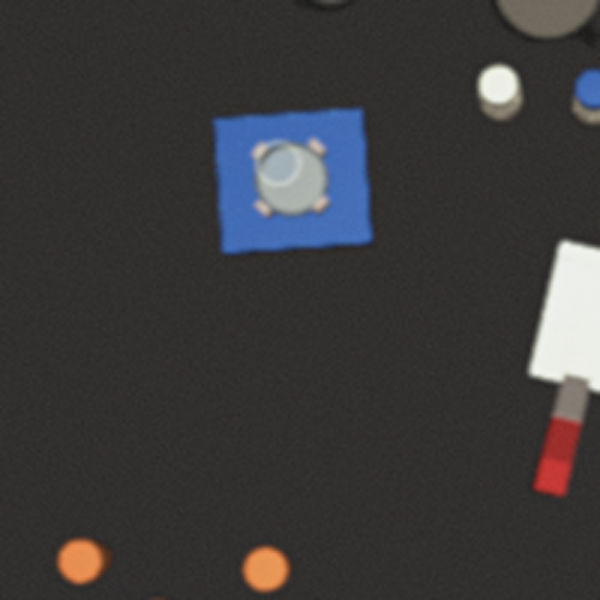

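View pics/topB.png

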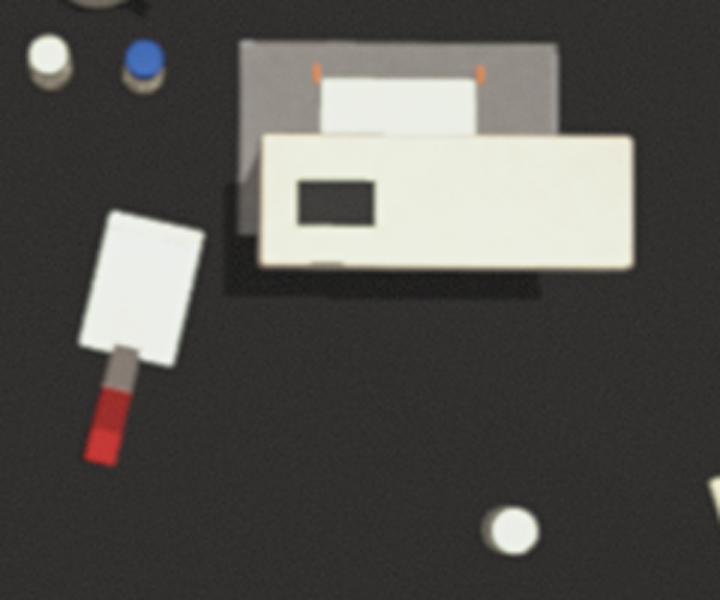

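Call:
{"name": "arm_command", "arguments": {"moves": [{"tx": -12.5, "ty": 7, "tz": -27.3, "ry": -14.5, "claw": 6}, {"tx": -12.5, "ty": 7, "tz": -27.3, "ry": -14.5, "claw": 6}, {"tx": -12.5, "ty": 7, "tz": -27.3, "ry": -14.5, "claw": 6}, {"tx": -12.5, "ty": 7, "tz": -27.3, "ry": -14.5, "claw": 6}, {"tx": -12.5, "ty": 7, "tz": -27.3, "ry": -14.5, "claw": 6}]}}

```text
invalid input
```

```bash
cat > rem.py <<'E'
# rem.py x y z : remaining tool-axes shift (cm) to world TCP target, keep state log
from h import *
import sys,json
from scipy.spatial.transform import Rotation as R
np.set_printoptions(precision=4,suppress=True)
def target_R(phi,yaw=0,roll=0):
    # tool x = +y(world) rotated by yaw; pointing dir tilted forward phi from down
    c,s=np.cos(np.radians(phi)),np.sin(np.radians(phi))
    y=np.array([s,0,-c]); x=np.array([0,1.,0]); z=np.cross(x,y)
    return R.from_euler('z',yaw,degrees=True).as_matrix()@np.c_[x,y,z]
def rem(p,Rt=None):
    s=telemetry.state(); Rm=s["eef_rot"]
    t=Rm.T@(np.asarray(p)-s["eef_pos"])*100
    r=R.from_matrix(Rm.T@Rt).as_rotvec(degrees=True) if Rt is not None else None
    open("log.txt","a").write(json.dumps([list(map(float,s["joints"])),list(map(float,s["eef_pos"])),Rm.tolist()])+"\n")
    print("t",s["clock"],"pos",s["eef_pos"],"J",s["joints"].round(1),"F",s["force"].round(1),"grip",round(float(s["grip_width"]),3))
    print("tx ty tz",t.round(2),"rot",None if r is None else r.round(2))
if __name__=="__main__":
    a=list(map(float,sys.argv[1:])); rem(a[:3],target_R(*(a[3:] or [0])))
E
python3 rem.py .371 .343 .167 0 0
```

```text
t 0.15 pos [0.1375 0.5323 0.2371] J [70.7 20.1 94.7 -0.  65.3 -4.8] F [-0.1  0.7 -0.3] grip 0.998
tx ty tz [-12.48   7.01 -27.35] rot [ -0.01 -14.48  -0.05]
```

Call:
{"name": "arm_command", "arguments": {"moves": [{"claw": 6, "tx": -12.5, "ty": 7, "tz": -27.3, "rx": 0, "ry": -14.5, "rz": 0}, {"claw": 6, "tx": -12.5, "ty": 7, "tz": -27.3, "rx": 0, "ry": -14.5, "rz": 0}, {"claw": 6, "tx": -12.5, "ty": 7, "tz": -27.3, "rx": 0, "ry": -14.5, "rz": 0}, {"claw": 6, "tx": -12.5, "ty": 7, "tz": -27.3, "rx": 0, "ry": -14.5, "rz": 0}, {"claw": 6, "tx": -12.5, "ty": 7, "tz": -27.3, "rx": 0, "ry": -14.5, "rz": 0}]}}

```text
clock: 0.65
eef_pos: [0.3251, 0.3797, 0.181]
eef_rot: [[-0.001, 0.0, -1.0], [1.0, 0.0, -0.001], [0.0, -1.0, -0.0]]
force: [0.5, 0.7, -0.5]
grip_width: 0.651
```

```bash
python3 rem.py .371 .343 .167 0 0
```

```text
t 0.65 pos [0.3251 0.3797 0.181 ] J [ 44.1  19.  105.2  -0.   55.8 -45.9] F [ 0.5  0.7 -0.5] grip 0.651
tx ty tz [-3.67  1.4  -4.59] rot [0.   0.03 0.  ]
```

Call:
{"name": "arm_command", "arguments": {"moves": [{"claw": 6, "tx": -3.7, "ty": 1.4, "tz": -4.6, "rx": 0, "ry": 0, "rz": 0}, {"claw": 6, "tx": -3.7, "ty": 1.4, "tz": -4.6, "rx": 0, "ry": 0, "rz": 0}, {"claw": 6, "tx": -3.7, "ty": 1.4, "tz": -4.6, "rx": 0, "ry": 0, "rz": 0}]}}

```text
clock: 0.95
eef_pos: [0.3707, 0.3432, 0.167]
eef_rot: [[0.002, -0.001, -1.0], [1.0, -0.001, 0.002], [-0.001, -1.0, 0.001]]
force: [0.2, 0.1, 0.8]
grip_width: 0.645
```

```bash
python3 - <<'E'
from h import *
from rem import rem
rem([.371,.343,.167])
cp=eyes.camera_params("wrist"); im=eyes.snapshot("wrist"); cv2.imwrite("pics/w1.png",im)
print(cp)
for c,s in blobs(cv2.inRange(hsv(im),(5,150,150),(18,255,255))>0,100): print(c,s,onplane(cp,c,.045))
E
```

```text
t 0.95 pos [0.3707 0.3432 0.167 ] J [ 37.5  20.7 105.1   0.   54.3 -52.3] F [0.2 0.1 0.8] grip 0.645
tx ty tz [-0.02 -0.   -0.03] rot None
{'intrinsics': array([[342.8417,   0.    , 323.0477],
       [  0.    , 342.8417, 230.9383],
       [  0.    ,   0.    ,   1.    ]]), 'position': array([0.2994, 0.3433, 0.3142]), 'orientation': array([[ 0.0038, -0.9652, -0.2614],
       [ 1.    ,  0.0034,  0.0022],
       [-0.0013, -0.2614,  0.9652]])}
[248.2474  76.237 ] [216  44  48  49 384] [0.2559 0.2889 0.045 ]
[261.8571 171.7926] [234 155  43  41 217] [0.3245 0.2953 0.045 ]
[181.269  212.5848] [156 200  38  37 513] [0.3566 0.229  0.045 ]
[325.5635 223.7411] [307 207  38  43 197] [0.3663 0.3448 0.045 ]
```

View pics/w1.png

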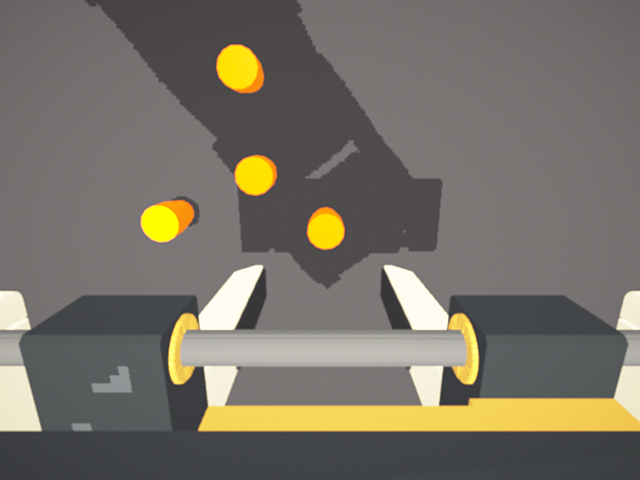

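```bash
python3 - <<'E'
from h import *
im=cv2.imread("pics/w1.png"); cp=eyes.camera_params("wrist")
m=cv2.inRange(hsv(im),(22,150,200),(32,255,255)); m[280:]=0
for c,s in blobs(m>0,100):
    print(c,s,onplane(cp,c,.045), onplane(cp,[s[0],c[1]],.045)-onplane(cp,[s[0]+s[2],c[1]],.045))
print(hsv(im)[228,325],hsv(im)[246,325])
E
```

```text
[237.18740849  66.82869693] [ 218   46   40   43 1366] [0.24881878 0.28206677 0.045     ] [-7.34361868e-05 -2.88571443e-02  0.00000000e+00]
[253.92555147 175.10661765] [ 236  157   37   37 1088] [0.32633637 0.28986608 0.045     ] [-6.69731664e-05 -2.88808013e-02  0.00000000e+00]
[159.721038   222.96385542] [ 141  205   38   37 1079] [0.36461941 0.21142796 0.045     ] [-6.79520534e-05 -3.07911350e-02  0.00000000e+00]
[325.2952183  230.53846154] [308 214  35  34 962] [0.37126775 0.34553496 0.045     ] [-6.23851909e-05 -2.85078191e-02  0.00000000e+00]
[ 26 255 255] [ 26 255 255]
```

Call:
{"name": "arm_command", "arguments": {"moves": [{"claw": 6, "tx": 0.1, "ty": 5, "tz": 0, "rx": 0, "ry": 0, "rz": 0}, {"claw": 6, "tx": 0.1, "ty": 9, "tz": 0, "rx": 0, "ry": 0, "rz": 0}, {"claw": 6, "tx": 0.1, "ty": 13, "tz": 0, "rx": 0, "ry": 0, "rz": 0}, {"claw": 6, "tx": 0.1, "ty": 13, "tz": 0, "rx": 0, "ry": 0, "rz": 0}, {"claw": 2, "tx": 0.1, "ty": 13, "tz": 0, "rx": 0, "ry": 0, "rz": 0}]}}

```text
clock: 1.5
eef_pos: [0.3694, 0.3462, 0.0383]
eef_rot: [[-0.002, -0.0, -1.0], [1.0, -0.0, -0.002], [-0.0, -1.0, 0.0]]
force: [-0.2, 1.0, -0.3]
grip_width: 0.6
```

Call:
{"name": "arm_command", "arguments": {"moves": [{"claw": 2, "tx": 0, "ty": 0, "tz": 0, "rx": 0, "ry": 0, "rz": 0}, {"claw": 2, "tx": 0, "ty": 0, "tz": 0, "rx": 0, "ry": 0, "rz": 0}, {"claw": 2, "tx": 0, "ty": 0, "tz": 0, "rx": 0, "ry": 0, "rz": 0}, {"claw": 2, "tx": 0, "ty": 0, "tz": 0, "rx": 0, "ry": 0, "rz": 0}]}}

```text
clock: 1.9
eef_pos: [0.3705, 0.3456, 0.0385]
eef_rot: [[-0.0, 0.002, -1.0], [1.0, 0.001, -0.0], [0.001, -1.0, -0.002]]
force: [-0.4, 0.1, 8.1]
grip_width: 0.314
```

```bash
python3 rem.py .371 .343 .167 0 0; python3 - <<'E'
from h import *
cv2.imwrite("pics/w2.png",eyes.snapshot("wrist"))
E
```

```text
t 1.9 pos [0.3705 0.3456 0.0385] J [ 37.7  33.1 108.8   0.   38.  -52.3] F [-0.4  0.1  8.1] grip 0.314
tx ty tz [ -0.24 -12.85  -0.07] rot [0.09 0.01 0.07]
```

View pics/w2.png

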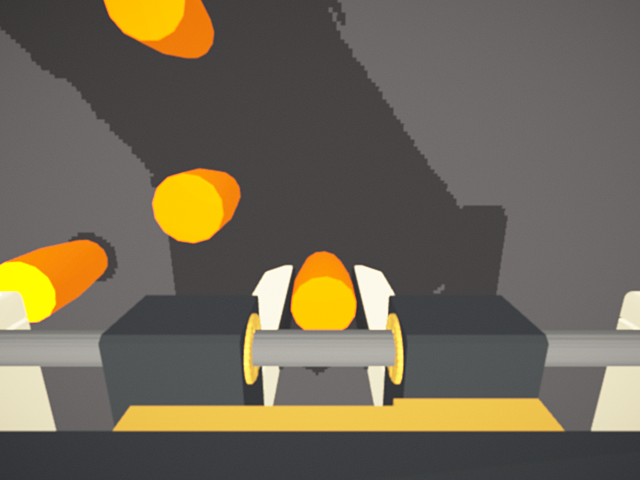

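```bash
python3 - <<'E'
from h import *
np.set_printoptions(precision=4,suppress=True)
im=cv2.imread("pics/top0.png"); cp=eyes.camera_params("top")
m=cv2.inRange(hsv(im),(105,120,80),(120,255,255)); m[:140]=0; m[200:]=0; m[:,:200]=0; m[:,280:]=0
c=max(cv2.findContours(m,0,2)[0],key=cv2.contourArea)
P=np.array([onplane(cp,p,.016)[:2] for p in c[:,0].astype(float)])
r=cv2.minAreaRect((P*1000).astype(np.float32)); print(r)
E
python3 rem.py .647 .191 .22 0 0
```

```text
((651.3485717773438, 192.51063537597656), (103.45806121826172, 114.03128814697266), 3.574003219604492)
t 1.95 pos [0.3705 0.3456 0.0385] J [ 37.7  33.1 108.8   0.   38.  -52.3] F [-2.1 -0.3  8.2] grip 0.318
tx ty tz [-15.44 -18.13 -27.67] rot [0.09 0.01 0.07]
```

Call:
{"name": "arm_command", "arguments": {"moves": [{"claw": 2, "tx": 0, "ty": -5, "tz": 0, "rx": 0, "ry": 0, "rz": 0}, {"claw": 2, "tx": 0, "ty": -10, "tz": 0, "rx": 0, "ry": 0, "rz": 0}, {"claw": 2, "tx": -1, "ty": -15, "tz": -2, "rx": 0, "ry": 0, "rz": 0}, {"claw": 2, "tx": -3, "ty": -18, "tz": -5, "rx": 0, "ry": 0, "rz": 0}, {"claw": 2, "tx": -5, "ty": -18, "tz": -9, "rx": 0, "ry": 0, "rz": 0}]}}

```text
clock: 2.45
eef_pos: [0.4618, 0.2957, 0.2229]
eef_rot: [[-0.002, 0.007, -1.0], [1.0, 0.004, -0.002], [0.004, -1.0, -0.007]]
force: [0.4, 0.4, -0.3]
grip_width: 0.316
```

Call:
{"name": "arm_command", "arguments": {"moves": [{"claw": 2, "tx": -10.3, "ty": 0, "tz": -18.5, "rx": 0, "ry": 0, "rz": 0}, {"claw": 2, "tx": -10.3, "ty": 0, "tz": -18.5, "rx": 0, "ry": 0, "rz": 0}, {"claw": 2, "tx": -10.3, "ty": 0, "tz": -18.5, "rx": 0, "ry": 0, "rz": 0}, {"claw": 2, "tx": -10.3, "ty": 0, "tz": -18.5, "rx": 0, "ry": 0, "rz": 0}, {"claw": 2, "tx": -10.3, "ty": 0, "tz": -18.5, "rx": 0, "ry": 0, "rz": 0}]}}

```text
clock: 2.95
eef_pos: [0.6481, 0.1891, 0.2171]
eef_rot: [[0.003, 0.001, -1.0], [1.0, -0.0, 0.003], [-0.0, -1.0, -0.001]]
force: [0.6, 1.1, -0.8]
grip_width: 0.313
```

```bash
python3 - <<'E'
from h import *
from rem import rem,target_R
cp=eyes.camera_params("wrist"); im=eyes.snapshot("wrist"); cv2.imwrite("pics/w3.png",im)
import pickle; pickle.dump(cp,open("cp3.pkl","wb"))
rem([.648,.192,.22],target_R(0))
print(proj(cp,[.651,.1925,.086]))
E
```

```text
t 3.0 pos [0.6475 0.1896 0.2169] J [ 12.4  34.3  75.4  -0.   70.3 -77.5] F [ 0.3 -1.6 -0.4] grip 0.316
tx ty tz [ 0.24 -0.31 -0.05] rot [ 0.01 -0.17 -0.02]
[327.6658 229.3331]
```

View pics/w3.png

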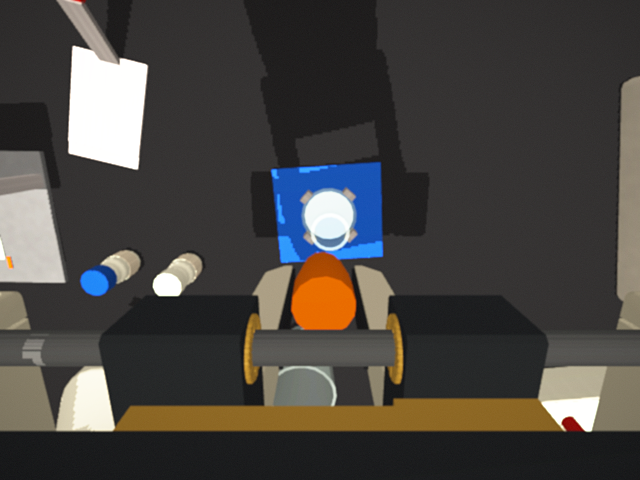

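```bash
python3 - <<'E'
from h import *
im=cv2.imread("pics/w3.png")
cv2.imwrite("pics/w3c.png",cv2.resize(im[155:335,250:410],None,fx=5,fy=5,interpolation=cv2.INTER_NEAREST)[:600])
cv2.imwrite("pics/w3d.png",cv2.resize(im[240:340,250:410],None,fx=5,fy=5,interpolation=cv2.INTER_NEAREST))
E
```

```text
(no output)
```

View pics/w3c.png

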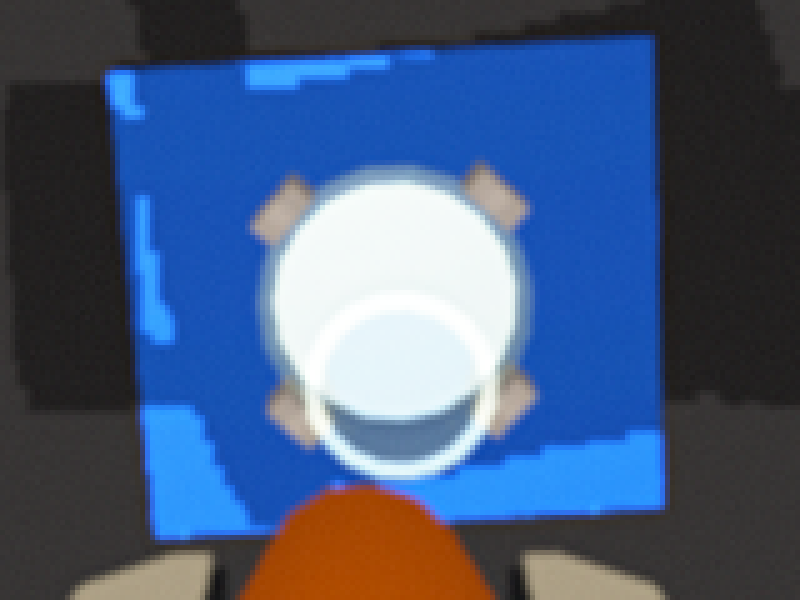

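View pics/w3d.png

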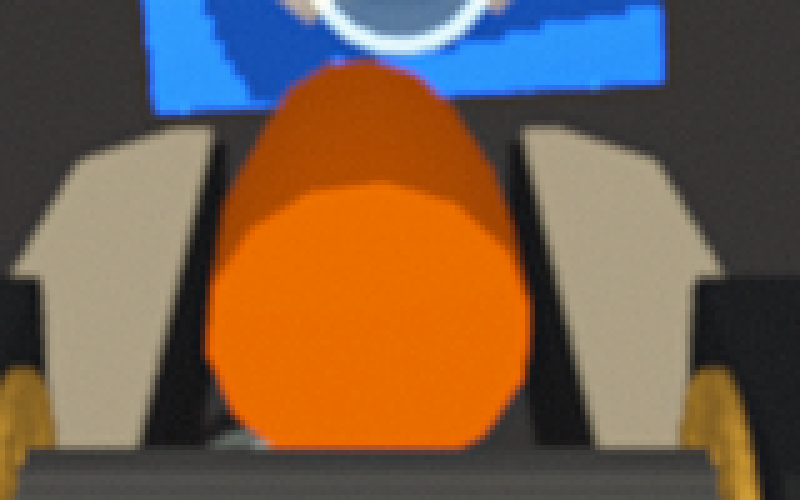

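```bash
python3 - <<'E'
from h import *
import pickle
np.set_printoptions(precision=4,suppress=True)
cp=pickle.load(open("cp3.pkl","rb")); T=np.array([.6475,.1896,.2169])
print("mouth",onplane(cp,[330.2,232],.086))
zt=T[2]+.0065; zb=T[2]-.0385
print("top",onplane(cp,[323.6,307.5],zt)-T, "L/R",onplane(cp,[291.2,307.5],zt)-T,onplane(cp,[356,307.5],zt)-T, "edge",onplane(cp,[323.6,276.4],zt)+[.015,0,0]-T)
print("bot",onplane(cp,[322.3,252],zb)+[.0115,0,0]-T)
# carrier rect
im=cv2.imread("pics/w3.png"); m=cv2.inRange(hsv(im),(100,150,80),(125,255,255)); m[:,:250]=0;m[:,400:]=0;m[265:]=0
c=max(cv2.findContours(m,0,2)[0],key=cv2.contourArea)
P=np.array([onplane(cp,p,.016)[:2] for p in c[:,0].astype(float)])
r=cv2.minAreaRect((P*1000).astype(np.float32)); print(r)
E
```

```text
mouth [0.6533 0.1946 0.086 ]
top [ 0.0034 -0.0006  0.0065] L/R [ 0.0034 -0.0153  0.0065] [0.0035 0.0141 0.0065] edge [ 0.0032 -0.0005  0.0065]
bot [ 0.0037 -0.0013 -0.0385]
((653.06982421875, 194.03927612304688), (101.54390716552734, 110.75849151611328), 3.4519081115722656)
```

Call:
{"name": "arm_command", "arguments": {"moves": [{"claw": 2, "tx": 0.6, "ty": 3, "tz": -0.2, "rx": 0, "ry": 0, "rz": 0}, {"claw": 2, "tx": 0.6, "ty": 6, "tz": -0.2, "rx": 0, "ry": 0, "rz": 0}, {"claw": 2, "tx": 0.6, "ty": 8, "tz": -0.2, "rx": 0, "ry": 0, "rz": 0}, {"claw": 2, "tx": 0.6, "ty": 8, "tz": -0.2, "rx": 0, "ry": 0, "rz": 0}, {"claw": 2, "tx": 0.6, "ty": 8, "tz": -0.2, "rx": 0, "ry": 0, "rz": 0}]}}

```text
clock: 3.5
eef_pos: [0.6466, 0.1989, 0.1384]
eef_rot: [[-0.001, 0.0, -1.0], [1.0, 0.0, -0.001], [0.0, -1.0, -0.0]]
force: [0.1, -0.4, -0.1]
grip_width: 0.314
```

```bash
python3 - <<'E'
from h import *
from rem import rem,target_R
rem([.651,.196,.1365],target_R(0))
cp=eyes.camera_params("wrist"); im=eyes.snapshot("wrist"); cv2.imwrite("pics/w4.png",im)
import pickle; pickle.dump(cp,open("cp4.pkl","wb"))
s=eyes.snapshot("scene"); p=proj(eyes.camera_params("scene"),[.653,.1946,.09]).astype(int); print(p)
cv2.imwrite("pics/s4.png",s)
cv2.imwrite("pics/s4c.png",cv2.resize(s[p[1]-60:p[1]+60,p[0]-70:p[0]+70],None,fx=5,fy=5,interpolation=2))
cv2.imwrite("pics/w4c.png",cv2.resize(im[150:310,230:430],None,fx=3.5,fy=3.5,interpolation=2))
E
```

```text
t 3.5 pos [0.6466 0.1989 0.1384] J [ 13.2  39.   78.8   0.   62.2 -76.9] F [ 0.1 -0.4 -0.1] grip 0.314
tx ty tz [-0.29  0.19 -0.44] rot [0.01 0.05 0.01]
[347 336]
```

View pics/w4c.png

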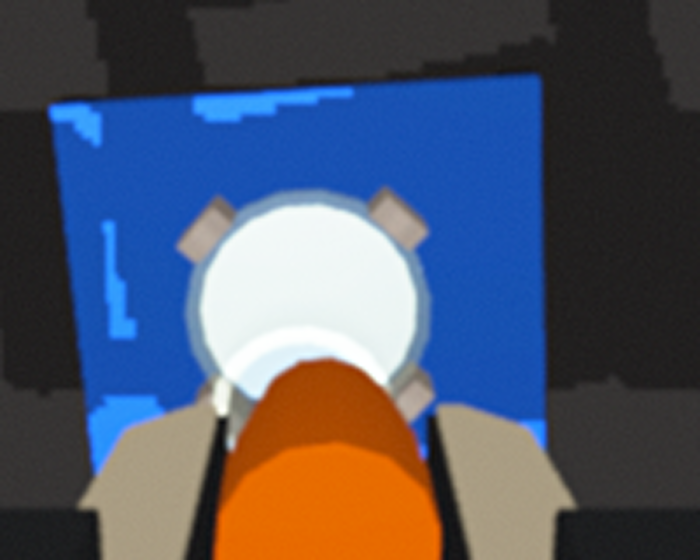

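View pics/s4c.png

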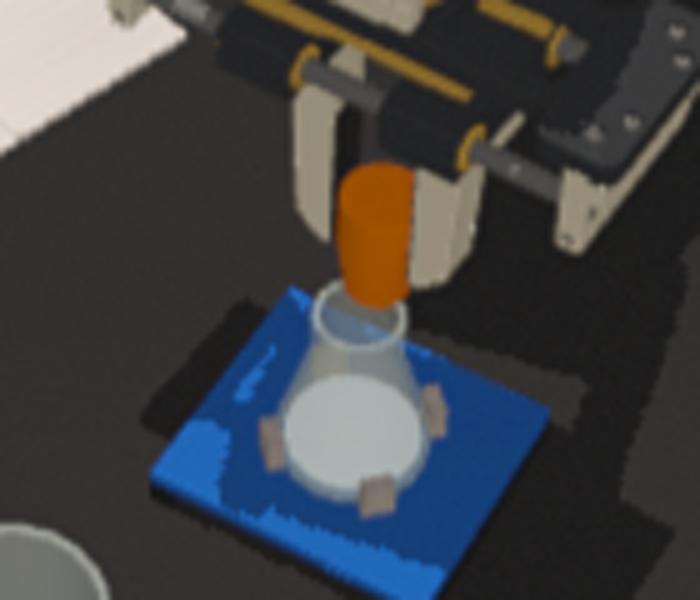

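```bash
python3 - <<'E'
from h import *
import pickle
np.set_printoptions(precision=4,suppress=True)
cp=pickle.load(open("cp4.pkl","rb"))
print(cp["position"])
T=cp["position"]+[.0715,0,-.147]; print(T)
for _ in range(3): print(telemetry.state()["eef_pos"])
zb=T[2]-.0385
print("mouth",onplane(cp,[317.2,243.4],.086)+[.0165,0,0])
print("bot",onplane(cp,[322,252.3],zb)+[.0115,0,0], zb)
E
```

```text
[0.5751 0.1987 0.2856]
[0.6466 0.1987 0.1386]
[0.6473 0.1988 0.1393]
[0.6473 0.1988 0.1393]
[0.6473 0.1988 0.1393]
mouth [0.6538 0.195  0.086 ]
bot [0.6497 0.198  0.1001] 0.10008102526670615
```

Call:
{"name": "arm_command", "arguments": {"moves": [{"claw": 2, "tx": -0.3, "ty": 0, "tz": -0.4, "rx": 0, "ry": 0, "rz": 0}, {"claw": 2, "tx": -0.3, "ty": 0.7, "tz": -0.4, "rx": 0, "ry": 0, "rz": 0}, {"claw": 2, "tx": -0.3, "ty": 0.7, "tz": -0.4, "rx": 0, "ry": 0, "rz": 0}, {"claw": 2, "tx": -0.3, "ty": 0.7, "tz": -0.4, "rx": 0, "ry": 0, "rz": 0}]}}

```text
clock: 4.0
eef_pos: [0.6509, 0.1951, 0.1302]
eef_rot: [[-0.0, -0.001, -1.0], [1.0, -0.0, -0.0], [-0.0, -1.0, 0.001]]
force: [-0.5, -1.3, -0.2]
grip_width: 0.317
```

```bash
python3 - <<'E'
from h import *
from rem import rem,target_R
rem([.651,.196,.1325],target_R(0))
cp=eyes.camera_params("wrist"); im=eyes.snapshot("wrist"); cv2.imwrite("pics/w5.png",im)
import pickle; pickle.dump(cp,open("cp5.pkl","wb"))
s=eyes.snapshot("scene"); p=[347,336]
cv2.imwrite("pics/s5c.png",cv2.resize(s[p[1]-60:p[1]+60,p[0]-70:p[0]+70],None,fx=5,fy=5,interpolation=2))
cv2.imwrite("pics/w5c.png",cv2.resize(im[190:310,250:400],None,fx=5,fy=5,interpolation=2))
E
```

```text
t 4.0 pos [0.6509 0.1951 0.1302] J [ 12.8  39.8  78.5   0.   61.7 -77.2] F [-0.5 -1.3 -0.2] grip 0.317
tx ty tz [ 0.09 -0.23 -0.01] rot [-0.03  0.   -0.01]
```

View pics/w5c.png

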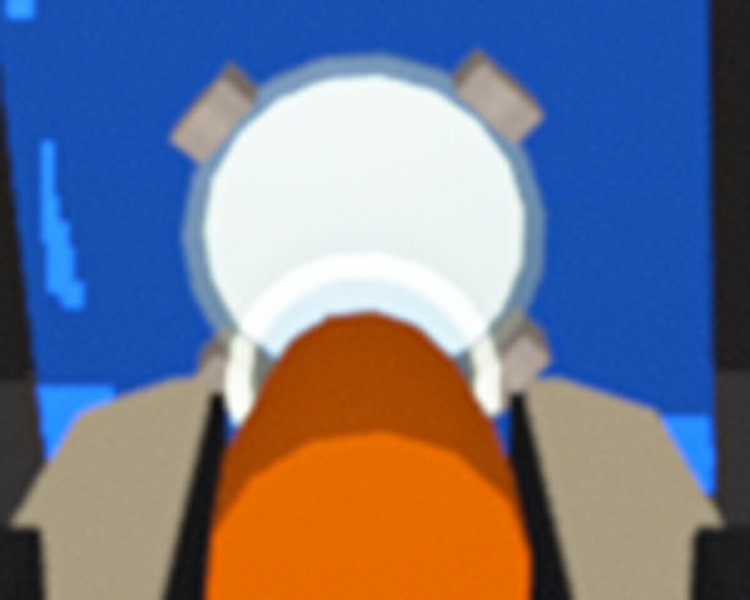

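View pics/s5c.png

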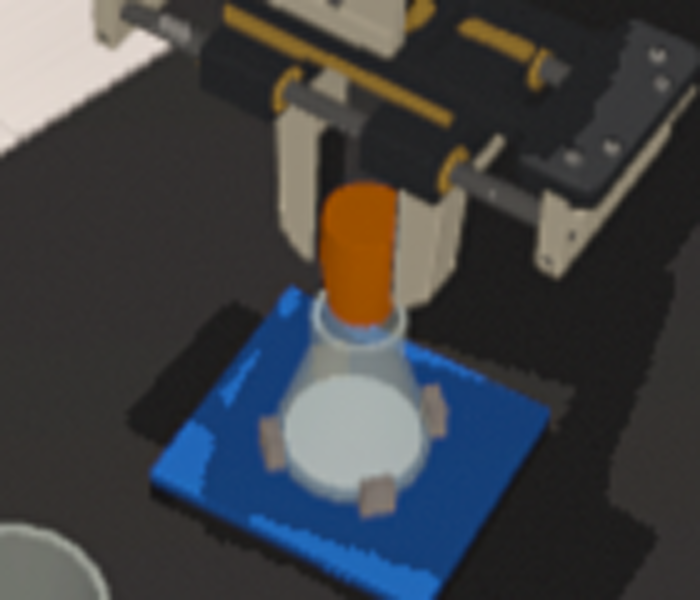

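```bash
python3 - <<'E'
from h import *
import pickle
np.set_printoptions(precision=4,suppress=True)
cp=pickle.load(open("cp5.pkl","rb"))
T=cp["position"]+[.0715,0,-.147]; print(T)
zb=T[2]-.0385
print("mouth",onplane(cp,[322.4,240.6],.086)+[.0165,0,0])
print("bot",onplane(cp,[323.6,252.4],zb)+[.0115,0,0], zb)
E
```

```text
[0.651  0.195  0.1304]
mouth [0.6538 0.1944 0.086 ]
bot [0.654  0.1951 0.0919] 0.09193835235707504
```

Call:
{"name": "arm_command", "arguments": {"moves": [{"claw": 2, "tx": -0.1, "ty": 0.5, "tz": 0, "rx": 0, "ry": 0, "rz": 0}, {"claw": 2, "tx": -0.1, "ty": 1.0, "tz": 0, "rx": 0, "ry": 0, "rz": 0}, {"claw": 2, "tx": -0.1, "ty": 1.4, "tz": 0, "rx": 0, "ry": 0, "rz": 0}, {"claw": 2, "tx": -0.1, "ty": 1.6, "tz": 0, "rx": 0, "ry": 0, "rz": 0}]}}

```text
clock: 4.5
eef_pos: [0.6511, 0.1945, 0.1141]
eef_rot: [[-0.0, 0.0, -1.0], [1.0, 0.0, -0.0], [0.0, -1.0, -0.0]]
force: [-0.3, 1.5, 1.2]
grip_width: 0.313
```

Call:
{"name": "arm_command", "arguments": {"moves": [{"claw": 2, "tx": 0, "ty": 0.2, "tz": 0, "rx": 0, "ry": 0, "rz": 0}, {"claw": 2, "tx": 0, "ty": 0.3, "tz": 0, "rx": 0, "ry": 0, "rz": 0}, {"claw": 2, "tx": 0, "ty": 0.4, "tz": 0, "rx": 0, "ry": 0, "rz": 0}]}}

```text
clock: 4.8
eef_pos: [0.6513, 0.1948, 0.1111]
eef_rot: [[-0.0, 0.001, -1.0], [1.0, 0.001, -0.0], [0.001, -1.0, -0.001]]
force: [-2.0, 4.4, 7.7]
grip_width: 0.316
```

Call:
{"name": "arm_command", "arguments": {"moves": [{"claw": 2, "tx": 0, "ty": 0.1, "tz": 0, "rx": 0, "ry": 0, "rz": 0}, {"claw": 2, "tx": 0, "ty": 0.2, "tz": 0, "rx": 0, "ry": 0, "rz": 0}, {"claw": 2, "tx": 0, "ty": 0.2, "tz": 0, "rx": 0, "ry": 0, "rz": 0}]}}

```text
clock: 5.1
eef_pos: [0.6514, 0.1948, 0.1102]
eef_rot: [[-0.0, 0.002, -1.0], [1.0, 0.001, -0.0], [0.001, -1.0, -0.002]]
force: [-4.0, 3.0, 13.9]
grip_width: 0.318
```

Call:
{"name": "arm_command", "arguments": {"moves": [{"claw": 2, "tx": 0, "ty": 0.2, "tz": 0, "rx": 0, "ry": 0, "rz": 0}, {"claw": 2, "tx": 0, "ty": 0.4, "tz": 0, "rx": 0, "ry": 0, "rz": 0}, {"claw": 2, "tx": 0, "ty": 0.4, "tz": 0, "rx": 0, "ry": 0, "rz": 0}]}}

```text
clock: 5.4
eef_pos: [0.6522, 0.1946, 0.1082]
eef_rot: [[-0.0, 0.004, -1.0], [1.0, 0.001, -0.0], [0.001, -1.0, -0.004]]
force: [-8.6, -1.2, 27.3]
grip_width: 0.315
```

```bash
cat > look.py <<'E'
from h import *
import sys,pickle
np.set_printoptions(precision=4,suppress=True)
# look.py cam tag x0 y0 x1 y1 scale
cam,tag=sys.argv[1:3]
cp=eyes.camera_params(cam); im=eyes.snapshot(cam); pickle.dump(cp,open(f"cp_{tag}.pkl","wb")); cv2.imwrite(f"pics/{tag}.png",im)
if len(sys.argv)>3:
    x0,y0,x1,y1=map(int,sys.argv[3:7]); f=float(sys.argv[7]); cv2.imwrite(f"pics/{tag}c.png",cv2.resize(im[y0:y1,x0:x1],None,fx=f,fy=f,interpolation=2))
E
python3 look.py wrist w6 250 190 400 310 5; python3 look.py scene s6 277 276 417 396 5;
```

```text
(no output)
```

View pics/w6c.png

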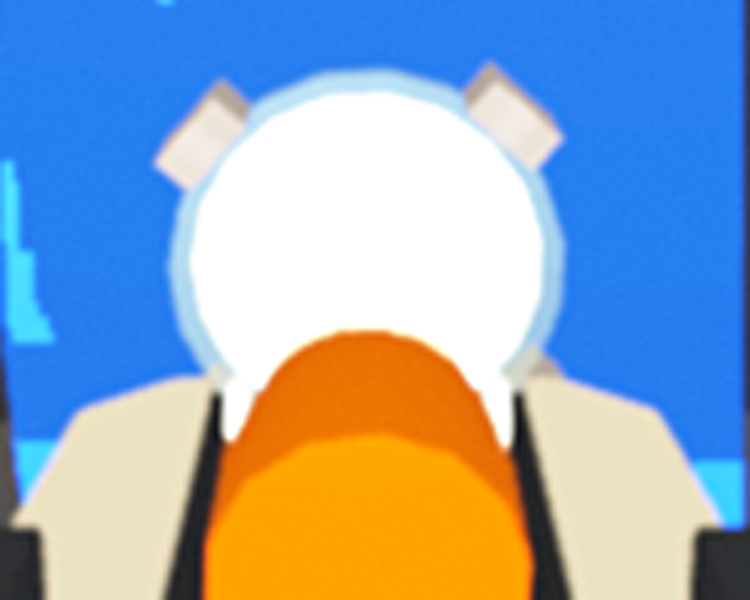

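View pics/s6c.png

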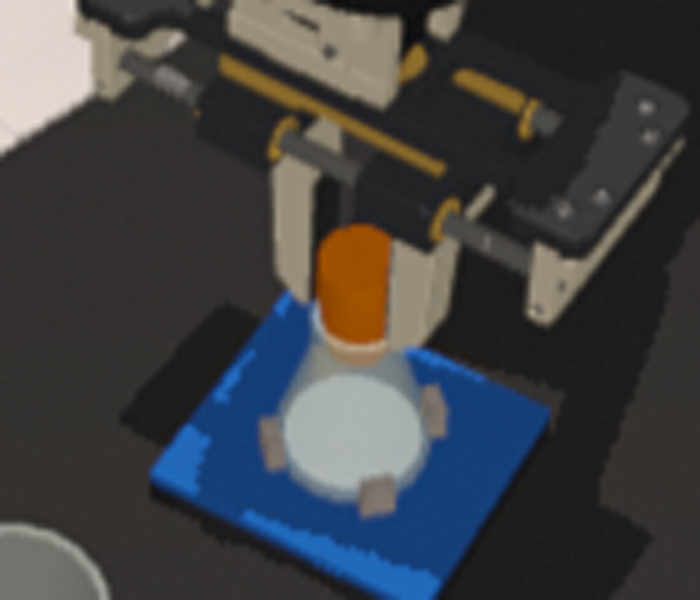

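Call:
{"name": "arm_command", "arguments": {"moves": [{"claw": 2, "tx": 0, "ty": 0.2, "tz": 0.1, "rx": 0, "ry": 0, "rz": 0}, {"claw": 2, "tx": 0, "ty": 0.2, "tz": 0.1, "rx": 0, "ry": 0, "rz": 0}, {"claw": 2, "tx": 0, "ty": 0.2, "tz": 0.1, "rx": 0, "ry": 0, "rz": 0}]}}

```text
clock: 5.8
eef_pos: [0.6523, 0.1946, 0.1073]
eef_rot: [[-0.0, 0.007, -1.0], [1.0, 0.001, -0.0], [0.001, -1.0, -0.007]]
force: [-5.9, -0.2, 31.2]
grip_width: 0.313
```

Call:
{"name": "arm_command", "arguments": {"moves": [{"claw": 2, "tx": 0, "ty": -0.4, "tz": 0, "rx": 0, "ry": 0, "rz": 0}, {"claw": 2, "tx": 0, "ty": -0.4, "tz": 0, "rx": 0, "ry": 0, "rz": 0}, {"claw": 5, "tx": 0, "ty": -0.4, "tz": 0, "rx": 0, "ry": 0, "rz": 0}, {"claw": 5, "tx": 0, "ty": -0.4, "tz": 0, "rx": 0, "ry": 0, "rz": 0}]}}

```text
clock: 6.2
eef_pos: [0.6497, 0.194, 0.1058]
eef_rot: [[-0.0, -0.001, -1.0], [1.0, -0.001, -0.0], [-0.001, -1.0, 0.001]]
force: [0.5, 0.1, -1.2]
grip_width: 0.439
```

Call:
{"name": "arm_command", "arguments": {"moves": [{"claw": 5, "tx": 0, "ty": 0, "tz": 0, "rx": 0, "ry": 0, "rz": 0}, {"claw": 5, "tx": 0, "ty": -4, "tz": 0, "rx": 0, "ry": 0, "rz": 0}, {"claw": 5, "tx": 0, "ty": -9, "tz": 0, "rx": 0, "ry": 0, "rz": 0}, {"claw": 5, "tx": 0, "ty": -11, "tz": 0, "rx": 0, "ry": 0, "rz": 0}, {"claw": 5, "tx": 0, "ty": -11, "tz": 0, "rx": 0, "ry": 0, "rz": 0}]}}

```text
clock: 6.7
eef_pos: [0.6512, 0.1945, 0.2199]
eef_rot: [[-0.0, 0.005, -1.0], [1.0, 0.001, -0.0], [0.001, -1.0, -0.005]]
force: [0.8, -0.6, 0.6]
grip_width: 0.536
```

```bash
python3 rem.py .651 .1945 .2 0; python3 look.py wrist w7 230 150 430 320 3.5; python3 look.py scene s7 277 276 417 396 5;
```

```text
t 6.7 pos [0.6512 0.1945 0.2199] J [ 12.7  34.5  74.6  -0.   70.6 -77.3] F [ 0.8 -0.6  0.6] grip 0.536
tx ty tz [-0.    1.99  0.03] rot [0.3  0.02 0.06]
```

View pics/w7c.png

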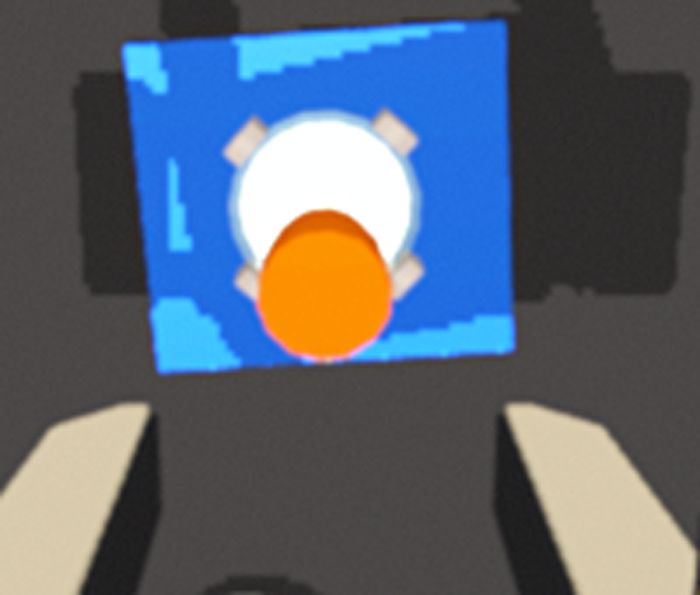

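View pics/s7c.png

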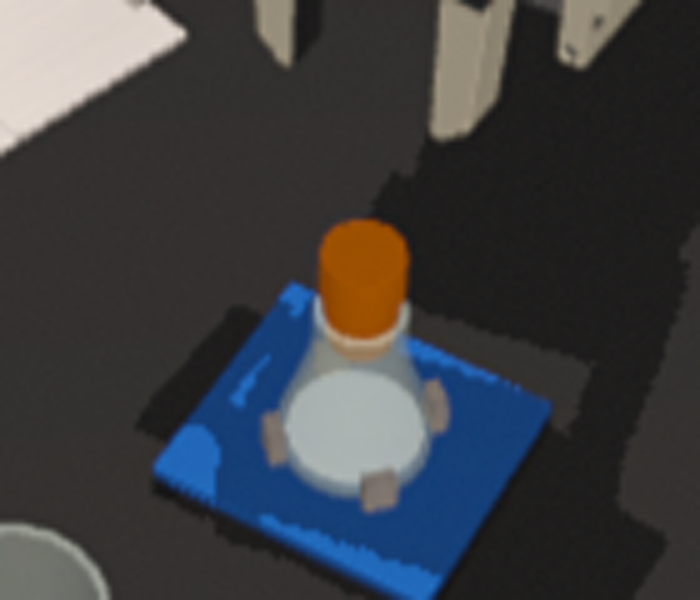

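```bash
python3 - <<'E'
from h import *
import pickle,json
np.set_printoptions(precision=4,suppress=True)
L=lambda t:pickle.load(open(f"cp_{t}.pkl","rb"))
print(tri(L("w7"),[322.9,233.7],L("s7"),[349.6,325.8]))
cp=L("w7")
for n,t in (("w7",0),):
    im=cv2.imread("pics/w7.png"); m=cv2.inRange(hsv(im),(100,120,80),(125,255,255)); m[:,:250]=0;m[:,400:]=0;m[265:]=0
    c=max(cv2.findContours(m,0,2)[0],key=cv2.contourArea)
    P=np.array([onplane(cp,p,.016)[:2] for p in c[:,0].astype(float)])
    print(cv2.minAreaRect((P*1000).astype(np.float32)))
# fit kinematics
A=[];b=[]
for l in open("log.txt"):
    q,p,Rm=json.loads(l); j=np.radians(q); r=np.hypot(p[0],p[1])
    lat=.0463; rr=np.sqrt(r*r-lat**2)
    s2=j[1]; s3=j[1]+j[2]; s5=s3+j[4]
    print(np.round(q,1),r,np.degrees(np.arctan2(p[1],p[0]))-q[0], r*np.sin(np.arctan2(p[1],p[0])-j[0]))
    A.append([1,np.sin(s2),np.sin(s3),np.sin(s5),0]);b.append(rr)
    A.append([0,np.cos(s2),np.cos(s3),np.cos(s5),1]);b.append(p[2])
A=np.array(A);b=np.array(b)
print(np.linalg.svd(A)[1]); x=np.linalg.lstsq(A,b,rcond=1e-3)[0]; print(x,A@x-b)
E
```

```text
(array([0.6501, 0.1953, 0.1162]), np.float64(0.002609567767730028))
((650.9927978515625, 193.52899169921875), (102.17935180664062, 111.96224212646484), 3.5439581871032715)
[70.7 20.1 94.7 -0.  65.3 -4.8] 0.5497772524516926 4.8512924106088775 0.046494602567757545
[ 44.1  19.  105.2  -0.   55.8 -45.9] 0.4998314813800531 5.337945840135177 0.04649933048135201
[ 37.5  20.7 105.1   0.   54.3 -52.3] 0.5051456669712191 5.283007596902699 0.04651142769033586
[ 37.7  33.1 108.8   0.   38.  -52.3] 0.5066658831183826 5.267487834960413 0.046514742231615565
[ 37.7  33.1 108.8   0.   38.  -52.3] 0.5066733067495948 5.267670867207229 0.046517035502288265
[ 12.4  34.3  75.4  -0.   70.3 -77.5] 0.6746827641469556 3.942956847302172 0.04639339558235742
[ 13.2  39.   78.8   0.   62.2 -76.9] 0.6764992692675056 3.9444633441423775 0.046536049720904464
[ 12.8  39.8  78.5   0.   61.7 -77.2] 0.6794904436862996 3.9243947308663234 0.046504371424122566
[ 12.7  34.5  74.6  -0.   70.6 -77.3] 0.6796441630865308 3.920953080531092 0.04647416267743001
[5.2108 4.1885 0.4535 0.3136 0.0039]
[-0.024   0.4928  0.4378  0.0203 -0.0181] [-0.0049  0.0038  0.0006  0.0006  0.002  -0.0001  0.0105 -0.0086  0.0105
 -0.0086 -0.0072  0.0046 -0.0016  0.002  -0.001   0.0017 -0.0089  0.0047]
```

```bash
python3 look.py top top2 ; python3 - <<'E'
from h import *
import pickle
np.set_printoptions(precision=4,suppress=True)
cp=pickle.load(open("cp_top2.pkl","rb")); im=cv2.imread("pics/top2.png"); H=hsv(im)
# blade
m=cv2.inRange(H,(0,0,170),(180,60,255)); mm=np.zeros_like(m); mm[180:250,305:365]=m[180:250,305:365]
c=max(cv2.findContours(mm,0,2)[0],key=cv2.contourArea)
P=np.array([onplane(cp,p,.003)[:2] for p in c[:,0].astype(float)])
print("blade",cv2.minAreaRect((P*1000).astype(np.float32)),cv2.boxPoints(cv2.minAreaRect((P*1000).astype(np.float32))))
# bar
mm=np.zeros_like(m); mm[155:220,365:510]=m[155:220,365:510]
c=[c for c in cv2.findContours(mm,0,2)[0] if cv2.contourArea(c)>500]
for k in c:
    P=np.array([onplane(cp,p,.207)[:2] for p in k[:,0].astype(float)])
    print("white",cv2.minAreaRect((P*1000).astype(np.float32)),cv2.boundingRect(k))
mo=cv2.inRange(H,(3,90,120),(18,255,255)); 
for c,s in blobs(mo>0,4):
    if 360<c[0]<520: print("mark",c,s,onplane(cp,c,.006))
# grey base
g=cv2.inRange(H,(0,0,90),(180,60,160)); mm=np.zeros_like(g); mm[125:200,360:485]=g[125:200,360:485]
k=max(cv2.findContours(mm,0,2)[0],key=cv2.contourArea); print(cv2.boundingRect(k))
cv2.imwrite("pics/gm.png",cv2.resize(mm[120:220,350:500],None,fx=4,fy=4,interpolation=0))
cv2.imwrite("pics/top2c.png",cv2.resize(im[120:220,350:520],None,fx=4.5,fy=4.5,interpolation=2))
E
```

```text
blade ((547.7216186523438, -28.859088897705078), (71.39038848876953, 102.54021453857422), 76.174072265625) [[489.4068 -51.2679]
 [588.976  -75.7722]
 [606.0364  -6.4503]
 [506.4672  18.054 ]]
white ((592.0396118164062, -220.36273193359375), (234.82839965820312, 101.97794342041016), 89.37914276123047) (377, 155, 124, 54)
mark [395. 144.] [394 141   3   7  17] [ 0.7077 -0.1613  0.006 ]
mark [449.8 144.4] [449 142   3   6  15] [ 0.7054 -0.284   0.006 ]
(369, 133, 113, 67)
```

View pics/top2c.png

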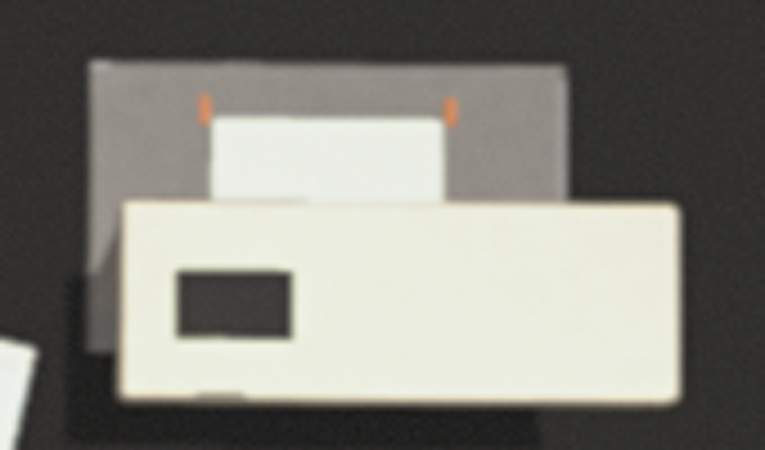

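View pics/s7.png

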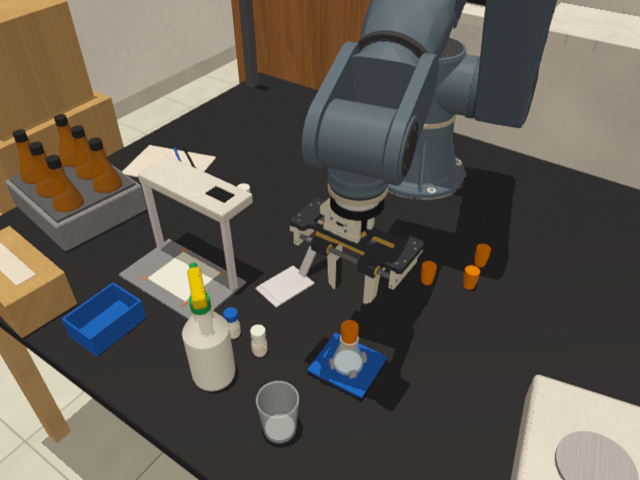

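```bash
python3 - <<'E'
from h import *
import pickle
np.set_printoptions(precision=4,suppress=True)
cp=pickle.load(open("cp_top2.pkl","rb"))
f=lambda u,v,z: onplane(cp,[350+u/4.5-.4,120+v/4.5-.4],z)[:2]
B=[f(90,62,.006),f(567,66,.006)]; P=[f(211,117,.006),f(444,119,.006)]
Bar=[f(123,201,.207),f(680,205,.207),f(120,402,.207),f(680,405,.207)]
def pose(L,R_,lx):
    d=L-R_; yaw=np.arctan2(-d[0],d[1]); m=(L+R_)/2
    return np.degrees(yaw), np.linalg.norm(d), m-lx*np.array([np.cos(yaw),np.sin(yaw)])
print("base",pose(*B,.080)); print("pad",pose(*P,.052)); print("barfar",pose(Bar[0],Bar[1],-.025)); print("barnear",pose(Bar[2],Bar[3],-.110))
E
```

```text
base (np.float64(-1.1357869665270077), np.float64(0.23772804390850882), array([ 0.6501, -0.2218]))
pad (np.float64(-1.1305824669917521), np.float64(0.11601538047027479), array([ 0.6509, -0.2215]))
barfar (np.float64(-1.023419565935661), np.float64(0.2362075076011776), array([ 0.6493, -0.2219]))
barnear (np.float64(-0.8569986311665594), np.float64(0.23666396858667338), array([ 0.6487, -0.2209]))
```

```bash
python3 rem.py .42 .0 .25 40 -13.8; python3 rem.py .651 .1945 .25 40 -13.8
```

```text
t 6.85 pos [0.6493 0.194  0.2147] J [ 12.7  34.8  74.8  -0.   70.5 -77.3] F [-0.5  0.5 -0.6] grip 0.535
tx ty tz [-19.4   -3.46  22.95] rot [-39.94  13.27   4.77]
t 6.85 pos [0.6493 0.194  0.2147] J [ 12.7  34.8  74.8  -0.   70.5 -77.3] F [-0.5  0.5 -0.6] grip 0.535
tx ty tz [ 0.04 -3.53 -0.16] rot [-39.94  13.27   4.77]
```

Call:
{"name": "arm_command", "arguments": {"moves": [{"claw": 5, "tx": -3, "ty": -3.5, "tz": 4, "rx": 0, "ry": 0, "rz": 0}, {"claw": 5, "tx": -19.4, "ty": -3.5, "tz": 23, "rx": -40, "ry": 13.3, "rz": 4.8}, {"claw": 5, "tx": -19.4, "ty": -3.5, "tz": 23, "rx": -40, "ry": 13.3, "rz": 4.8}, {"claw": 5, "tx": -19.4, "ty": -3.5, "tz": 23, "rx": -40, "ry": 13.3, "rz": 4.8}, {"claw": 5, "tx": -19.4, "ty": -3.5, "tz": 23, "rx": -40, "ry": 13.3, "rz": 4.8}]}}

```text
clock: 7.35
eef_pos: [0.47, 0.0443, 0.2485]
eef_rot: [[0.188, 0.51, -0.84], [0.982, -0.109, 0.153], [-0.013, -0.853, -0.521]]
force: [1.7, -0.5, -0.0]
grip_width: 0.539
```

```bash
python3 rem.py .42 .0 .25 40 -13.8; tail -1 log.txt
```

```text
t 7.35 pos [0.47   0.0443 0.2485] J [  4.4   0.1 123.6 -18.8  27.2 -60.5] F [ 1.7 -0.5 -0. ] grip 0.539
tx ty tz [-5.29 -2.19  3.44] rot [-8.56  2.86  1.13]
[[4.367954332879308, 0.1010421520419172, 123.58339839901811, -18.811752965087397, 27.20228796388585, -60.47245978939233], [0.4699738863224403, 0.044279819095651124, 0.24851273243204938], [[0.1877205302458336, 0.5098550373508782, -0.8395289413785315], [0.982134214297691, -0.10889221462094077, 0.15347596131252678], [-0.01316767367762195, -0.8533406860585528, -0.5211873807826107]]]
```

```bash
cat > kin.py <<'E'
import numpy as np, json
from scipy.spatial.transform import Rotation as R
from scipy.optimize import least_squares
def fit():
    A=[];b=[]
    for l in open("log.txt"):
        q,p,Rm=json.loads(l); j=np.radians(q); Rz=R.from_euler('z',j[0]).as_matrix(); s3=j[1]+j[2]
        Z=Rz.T
        M=np.c_[[1,0,0],[np.sin(j[1]),0,np.cos(j[1])],[np.sin(s3),0,np.cos(s3)],[np.cos(s3),0,-np.sin(s3)],Z@np.array(Rm)[:,1],[0,0,1],[0,1,0]]
        A+=list(M); b+=list(Z@np.array(p))
    A=np.array(A);b=np.array(b)
    return A,b
if __name__=="__main__":
    np.set_printoptions(precision=4,suppress=True)
    A,b=fit(); x,res,rk,sv=np.linalg.lstsq(A,b,rcond=None); print("a0 L1 L2 a3 d h lat",x,sv); print(np.abs(A@x-b).max())
    for drop in ([3],[0,3],):
        k=[i for i in range(7) if i not in drop]; x=np.linalg.lstsq(A[:,k],b,rcond=None)[0]; print(drop,x,np.abs(A[:,k]@x-b).max())
E
python3 kin.py
```

```text
a0 L1 L2 a3 d h lat [-0.      0.4873  0.4378  0.0407  0.2588  0.2587  0.0465] [6.7458 5.0433 3.4643 0.7585 0.5189 0.3522 0.2982]
3.885780586188048e-16
[3] [-0.0246  0.4958  0.4381  0.2614  0.2197  0.0465] 0.012247922937611011
[0, 3] [0.4778 0.4207 0.2446 0.21   0.0463] 0.016265863423808646
```

```bash
cat >> kin.py <<'E'
L1,L2,A3,D,H,LAT=.4873,.4378,.0407,.2588,.2587,.0465
def sol(p,Rt):
    wc=np.asarray(p)-D*Rt[:,1]; rho2=wc[0]**2+wc[1]**2-LAT**2; r=np.sqrt(rho2)
    j1=np.arctan2(wc[1],wc[0])-np.arctan2(LAT,r)
    z=wc[2]-H; Le=np.hypot(L2,A3); g=np.arctan2(A3,L2) # forearm eff dir angle s3+g from vertical (toward +)
    D2=r*r+z*z; c=(D2-L1**2-Le**2)/(2*L1*Le)
    if abs(c)>1: return None
    k=np.arccos(c); t=np.arctan2(r,z)-np.arctan2(Le*np.sin(k),L1+Le*np.cos(k))
    j2=t; j3=k-g; s3=j2+j3
    W=R.from_euler('z',j1).as_matrix()@np.c_[[np.cos(s3),0,-np.sin(s3)],[0,1,0],[np.sin(s3),0,np.cos(s3)]]
    v=W.T@Rt[:,1]; j5=np.arccos(np.clip(v[2],-1,1)); j4=np.arctan2(v[1],v[0])
    E=W@R.from_euler('ZY',[j4,j5]).as_matrix(); # E z = tool y
    xt=E.T@Rt[:,0]; j6=np.arctan2(xt[1],xt[0])
    return np.degrees([j1,j2,j3,j4,j5,j6])
E
python3 - <<'E'
from kin import *; from rem import target_R
np.set_printoptions(precision=1,suppress=True)
for l in list(open("log.txt"))[-1:]+list(open("log.txt"))[:2]:
    q,p,Rm=json.loads(l); print(np.array(q),sol(p,np.array(Rm)))
for phi in (30,35,40,45,50):
    print("phi",phi)
    for nm,p,y in [("pick",(.4447,-.0035,.08),-13.8),("pick+",(.4447,-.0035,.15),-13.8),("carr",(.5365,.187,.09),3.5),("carr-",(.42,.18,.1),3.5),("pad",(.535,-.2196,.1),-1),("pad-",(.40,-.217,.1),-1)]:
        print(nm,sol(p,target_R(phi,y)), sol(p,target_R(phi,y)@np.diag([-1,1,-1]))[5])
E
```

```text
[  4.4   0.1 123.6 -18.8  27.2 -60.5] [  4.4   0.1 123.6 -18.8  27.2 119.5]
[70.7 20.1 94.7 -0.  65.3 -4.8] [ 70.7  20.1  94.7  -0.   65.3 175.2]
[ 44.1  19.  105.2  -0.   55.8 -45.9] [ 44.1  19.  105.2  -0.   55.8 134.1]
phi 30
pick [  -3.4   19.9  134.7 -128.9    6.6 -132. ] 48.03758501336339
pick+ [ -3.4   8.7 132.4 -29.2  10.6 127.7] -52.2631330876664
carr [ 17.7  26.9 117.4 -47.8   9.6 149.7] -30.256402540067622
carr- [  22.7   17.8  131.9  -79.9    9.6 -173.4] 6.568007133433949
pad [-34.   26.8 115.1  53.1  19.9   9.3] -170.7050652963816
pad- [-46.2  18.4 130.9  68.5  22.4 -18. ] 162.0330219727314
phi 35
pick [  -2.8   21.   137.3 -153.5   14.2 -106.7] 73.25777508182766
pick+ [ -2.8   8.8 135.2 -77.    6.5 176. ] -4.014073519123746
carr [  18.4   27.1  120.2  -99.2    8.6 -158.5] 21.54246425549287
carr- [  23.8   18.6  134.4 -118.3   13.1 -134.1] 45.86033303329022
pad [-35.3  27.  117.7  75.   19.6 -13.4] 166.61907440354966
pad- [-48.5  19.2 133.2  85.1  25.1 -36.4] 143.59918528052245
phi 40
pick [  -2.1   22.8  139.7 -160.6   23.1  -99. ] 81.03528880545151
pick+ [  -2.1    9.5
[... 403 characters left out ...]
140.5 -150.5   18.  -109.4] 70.57842056283118
carr [  19.7   29.1  124.9 -146.8   21.1 -109.8] 70.1669524921009
carr- [  26.2   22.1  138.9 -144.7   28.2 -105.4] 74.56597309297024
pad [-38.   28.8 122.3 109.6  26.9 -49.9] 130.1043350080969
pad- [-53.4  22.8 137.1 106.1  35.7 -62.1] 117.88799930543897
phi 50
pick [  -0.6   28.8  143.7 -165.1   42.7  -92.5] 87.47928975970065
pick+ [  -0.6   13.2  142.9 -157.5   27.1 -101.7] 78.30821936366986
carr [  20.3   30.9  126.9 -153.    29.2 -103. ] 77.0343359060702
carr- [  27.5   24.9  140.7 -149.    37.2  -99.6] 80.41806053518427
pad [-39.4  30.4 124.2 119.3  33.  -60.7] 119.27395116153365
pad- [-55.7  25.5 138.7 111.8  42.3 -70.7] 109.34406133208458
```

```bash
cat > path.py <<'E'
from kin import *; from rem import target_R
from scipy.spatial.transform import Slerp
np.set_printoptions(precision=1,suppress=True)
def jt(p,Rt,ref=None):
    q=sol(p,Rt)
    if q is None: return None
    q[5]+=180
    q[5]=(q[5]+180)%360-180
    q[3]=(q[3]+90)%360-90
    return q
def seg(p0,R0,p1,R1,n=5):
    S=Slerp([0,1],R.from_matrix([R0,R1]))
    for t in np.linspace(0,1,n): print(np.round((1-t)*np.array(p0)+t*np.array(p1),3),jt((1-t)*np.array(p0)+t*np.array(p1),S(t).as_matrix()))
E
python3 - <<'E'
from path import *
q,p,Rm=json.loads(list(open("log.txt"))[-1])
print("A");seg(p,np.array(Rm),(.36,-.2,.25),target_R(20,0))
print("B");seg((.36,-.2,.25),target_R(20,0),(.36,-.2,.2),target_R(48,0))
F=target_R(48,-13.8); g=np.array([.4447,-.0035,.078]); pre=g-.11*F[:,1]
print("C",pre);seg((.36,-.2,.2),target_R(48,0),pre,F)
print("D");seg(pre,F,g,F)
E
```

```text
A
[0.5 0.  0.2] [  4.4   0.1 123.6 -18.8  27.2 -60.5]
[ 0.4 -0.   0.2] [ -7.7  -3.6 126.   -1.8  29.1 -88.4]
[ 0.4 -0.1  0.2] [ -20.6   -5.5  126.7   10.7   34.3 -112.9]
[ 0.4 -0.1  0.2] [ -33.2   -5.3  125.5   17.    40.9 -131.7]
[ 0.4 -0.2  0.2] [ -44.3   -3.1  122.8   19.    47.3 -145.6]
B
[ 0.4 -0.2  0.2] [ -44.3   -3.1  122.8   19.    47.3 -145.6]
[ 0.4 -0.2  0.2] [ -48.    -3.6  127.3   30.5   41.6 -158.5]
[ 0.4 -0.2  0.2] [ -52.    -3.   131.8   45.6   38.1 -175.5]
[ 0.4 -0.2  0.2] [-56.1  -1.1 136.   63.1  37.6 164.2]
[ 0.4 -0.2  0.2] [-60.3   2.7 139.9  79.9  41.  143.7]
C [0.4 0.  0.2]
[ 0.4 -0.2  0.2] [-60.3   2.7 139.9  79.9  41.  143.7]
[ 0.4 -0.1  0.2] [-50.9  -0.2 145.9  94.1  33.3 139. ]
[ 0.4 -0.1  0.2] [-36.4  -1.2 150.4 120.2  25.1 126.5]
[ 0.4 -0.   0.2] [-16.6   0.9 152.3 167.3  21.5  97.7]
[0.4 0.  0.2] [  4.9   5.8 151.2 211.7  26.9  73.9]
D
[0.4 0.  0.2] [  4.9   5.8 151.2 211.7  26.9  73.9]
[0.4 0.  0.1] [  3.   12.2 149.6 204.7  30.9  79.9]
[0.4 0.  0.1] [  1.5  18.  147.7 200.3  34.3  83.4]
[0.4 0.  0.1] [  0.2  23.1 145.4 197.4  37.   85.4]
[ 0.4 -0.   0.1] [ -0.9  27.8 143.  195.3  39.   86.7]
```

```bash
python3 - <<'E'
s=open("rem.py").read()
s=s.replace("def target_R(phi,yaw=0,roll=0):","def target_R(phi,yaw=0,beta=0):").replace("as_matrix()@np.c_[x,y,z]","as_matrix()@np.c_[x,y,z]@R.from_euler('y',beta,degrees=True).as_matrix()")
open("rem.py","w").write(s)
E
python3 rem.py .44 -.02 .25 28 -8 40; tail -1 log.txt | cut -c1-120
```

```text
t 7.35 pos [0.47   0.0443 0.2485] J [  4.4   0.1 123.6 -18.8  27.2 -60.5] F [ 1.7 -0.5 -0. ] grip 0.539
tx ty tz [-6.88 -0.96  1.45] rot [ 3.96 37.91 -0.78]
[[4.367954332879308, 0.1010421520419172, 123.58339839901811, -18.811752965087397, 27.20228796388585, -60.47245978939233]
```

Call:
{"name": "arm_command", "arguments": {"moves": [{"claw": 5, "tx": -7, "ty": -1, "tz": 1.5, "rx": 4, "ry": 39, "rz": -1}, {"claw": 5, "tx": -7, "ty": -1, "tz": 1.5, "rx": 4, "ry": 39, "rz": -1}, {"claw": 5, "tx": -7, "ty": -1, "tz": 1.5, "rx": 4, "ry": 39, "rz": -1}, {"claw": 5, "tx": -7, "ty": -1, "tz": 1.5, "rx": 4, "ry": 39, "rz": -1}, {"claw": 5, "tx": -7, "ty": -1, "tz": 1.5, "rx": 4, "ry": 39, "rz": -1}]}}

```text
clock: 7.85
eef_pos: [0.4409, -0.0207, 0.2503]
eef_rot: [[0.683, 0.461, -0.566], [0.661, -0.061, 0.748], [0.31, -0.885, -0.347]]
force: [-0.6, 0.3, 1.1]
grip_width: 0.539
```

```bash
python3 rem.py .40 -.09 .25 25 -4 80
```

```text
t 7.85 pos [ 0.4409 -0.0207  0.2503] J [ -9.2  -3.8 125.6   1.5  30.5 -50.9] F [-0.6  0.3  1.1] grip 0.539
tx ty tz [-7.38 -1.44 -2.86] rot [ 2.74 34.98  1.63]
```

Call:
{"name": "arm_command", "arguments": {"moves": [{"claw": 5, "tx": -7.4, "ty": -1.4, "tz": -2.9, "rx": 2.7, "ry": 38, "rz": 1.6}, {"claw": 5, "tx": -7.4, "ty": -1.4, "tz": -2.9, "rx": 2.7, "ry": 38, "rz": 1.6}, {"claw": 5, "tx": -7.4, "ty": -1.4, "tz": -2.9, "rx": 2.7, "ry": 38, "rz": 1.6}, {"claw": 5, "tx": -7.4, "ty": -1.4, "tz": -2.9, "rx": 2.7, "ry": 38, "rz": 1.6}, {"claw": 5, "tx": -7.4, "ty": -1.4, "tz": -2.9, "rx": 2.7, "ry": 38, "rz": 1.6}]}}

```text
clock: 8.35
eef_pos: [0.4007, -0.0906, 0.2499]
eef_rot: [[0.905, 0.423, -0.04], [0.058, -0.029, 0.998], [0.421, -0.906, -0.051]]
force: [1.2, -0.4, -0.0]
grip_width: 0.537
```

```bash
python3 rem.py .37 -.15 .25 25 0 120
```

```text
t 8.35 pos [ 0.4007 -0.0906  0.2499] J [-24.8  -6.6 127.3  14.7  36.6 -37.8] F [ 1.2 -0.4 -0. ] grip 0.537
tx ty tz [-3.11 -1.14 -5.8 ] rot [ 1.63 33.32  0.42]
```

Call:
{"name": "arm_command", "arguments": {"moves": [{"claw": 5, "tx": -3.1, "ty": -1.1, "tz": -5.8, "rx": 1.6, "ry": 40, "rz": 0.4}, {"claw": 5, "tx": -3.1, "ty": -1.1, "tz": -5.8, "rx": 1.6, "ry": 40, "rz": 0.4}, {"claw": 5, "tx": -3.1, "ty": -1.1, "tz": -5.8, "rx": 1.6, "ry": 40, "rz": 0.4}, {"claw": 5, "tx": -3.1, "ty": -1.1, "tz": -5.8, "rx": 1.6, "ry": 40, "rz": 0.4}, {"claw": 5, "tx": -3.1, "ty": -1.1, "tz": -5.8, "rx": 1.6, "ry": 40, "rz": 0.4}]}}

```text
clock: 8.85
eef_pos: [0.3706, -0.1499, 0.2498]
eef_rot: [[0.726, 0.425, 0.541], [-0.598, -0.0, 0.802], [0.34, -0.905, 0.254]]
force: [0.1, -0.1, 0.5]
grip_width: 0.537
```

```bash
python3 rem.py .36 -.2 .24 28 0 165
```

```text
t 8.85 pos [ 0.3706 -0.1499  0.2498] J [-38.8  -6.9 127.6  23.5  41.7 -17.4] F [ 0.1 -0.1  0.5] grip 0.537
tx ty tz [ 1.89  0.44 -4.84] rot [ 2.43 38.3  -1.64]
```

Call:
{"name": "arm_command", "arguments": {"moves": [{"claw": 5, "tx": 1.9, "ty": 0.4, "tz": -4.8, "rx": 2.4, "ry": 38.3, "rz": -1.6}, {"claw": 5, "tx": 1.9, "ty": 0.4, "tz": -4.8, "rx": 2.4, "ry": 38.3, "rz": -1.6}, {"claw": 5, "tx": 1.9, "ty": 0.4, "tz": -4.8, "rx": 2.4, "ry": 38.3, "rz": -1.6}, {"claw": 5, "tx": 1.9, "ty": 0.4, "tz": -4.8, "rx": 2.4, "ry": 38.3, "rz": -1.6}, {"claw": 5, "tx": 1.9, "ty": 0.4, "tz": -4.8, "rx": 2.4, "ry": 38.3, "rz": -1.6}]}}

```text
clock: 9.35
eef_pos: [0.3605, -0.1996, 0.2406]
eef_rot: [[0.229, 0.469, 0.853], [-0.966, 0.001, 0.259], [0.121, -0.883, 0.453]]
force: [-0.1, 0.1, -0.4]
grip_width: 0.539
```

```bash
python3 rem.py .36 -.2 .2 48 0 180
```

```text
t 9.35 pos [ 0.3605 -0.1996  0.2406] J [-48.5  -4.  127.6  31.9  41.7   5.1] F [-0.1  0.1 -0.4] grip 0.539
tx ty tz [-0.46  3.56 -1.89] rot [19.9  14.84 -2.67]
```

Call:
{"name": "arm_command", "arguments": {"moves": [{"claw": 5, "tx": -0.5, "ty": 3.6, "tz": -1.9, "rx": 19.9, "ry": 14.8, "rz": -2.7}, {"claw": 5, "tx": -0.5, "ty": 3.6, "tz": -1.9, "rx": 19.9, "ry": 14.8, "rz": -2.7}, {"claw": 5, "tx": -0.5, "ty": 3.6, "tz": -1.9, "rx": 19.9, "ry": 14.8, "rz": -2.7}, {"claw": 5, "tx": -0.5, "ty": 3.6, "tz": -1.9, "rx": 19.9, "ry": 14.8, "rz": -2.7}, {"claw": 5, "tx": -0.5, "ty": 3.6, "tz": -1.9, "rx": 19.9, "ry": 14.8, "rz": -2.7}]}}

```text
clock: 9.85
eef_pos: [0.3594, -0.1993, 0.1989]
eef_rot: [[0.002, 0.743, 0.669], [-1.0, 0.002, 0.002], [-0.0, -0.669, 0.743]]
force: [-0.0, -0.8, -0.2]
grip_width: 0.541
```

```bash
python3 rem.py .363 .017 .152 48 -13.8 180; python3 look.py wrist w8; python3 - <<'E'
from path import *
q,p,Rm=json.loads(list(open("log.txt"))[-1])
q=jt(p,np.array(Rm)); print(q)
F=target_R(48,-13.8,180); g=np.array([.4447,-.0035,.078])
for k in (.08,.09,.1):
  pre=g-k*F[:,1]; print(pre.round(4)); seg(p,np.array(Rm),pre,F,7)
E
```

```text
t 9.85 pos [ 0.3594 -0.1993  0.1989] J [-60.4   2.8 140.   80.1  41.  -36.7] F [-0.  -0.8 -0.2] grip 0.541
tx ty tz [-21.62   3.45  -3.21] rot [  0.01   9.32 -10.36]
[-60.4   2.8 140.   80.1  41.1 -36.7]
[0.4 0.  0.1]
[ 0.4 -0.2  0.2] [-60.4   2.8 140.   80.1  41.1 -36.7]
[ 0.4 -0.2  0.2] [-53.9   1.8 144.   90.4  35.7 -40.8]
[ 0.4 -0.1  0.2] [-45.6   1.7 147.3 105.4  30.5 -48. ]
[ 0.4 -0.1  0.2] [-35.1   2.8 149.7 127.5  26.4 -60.4]
[ 0.4 -0.1  0.2] [-22.8   5.2 150.9 155.7  25.3 -77. ]
[ 0.4 -0.   0.1] [ -9.7   8.7 150.8 182.8  27.6 -91.3]
[0.4 0.  0.1] [  2.9  12.8 149.4 204.2  31.3 -99.7]
[0.4 0.  0.1]
[ 0.4 -0.2  0.2] [-60.4   2.8 140.   80.1  41.1 -36.7]
[ 0.4 -0.2  0.2] [-54.1   1.5 144.   89.8  35.8 -40.3]
[ 0.4 -0.1  0.2] [-46.    0.9 147.4 104.   30.5 -46.8]
[ 0.4 -0.1  0.2] [-35.6   1.5 149.9 125.3  26.  -58.4]
[ 0.4 -0.1  0.2] [-23.1   3.5 151.3 154.   24.1 -75.5]
[ 0.4 -0.   0.1] [ -9.6   6.7 151.4 183.2  26.  -91.6]
[0.4 0.  0.1] [   3.5   10.5  150.1  206.3   29.9 -101.4]
[0.4 0.  0.1]
[ 0.4 -0.2  0.2] [-60.4   2.8 140.   80.1  41.1 -36.7]
[ 0.4 -0.2  0.2] [-54.3   1.1 144.1  89.3  35.9 -39.9]
[ 0.4 -0.1  0.2] [-46.4   0.1 147.6 102.6  30.5 -45.5]
[ 0.4 -0.1  0.2] [-36.    0.2 150.2 122.9  25.6 -56.1]
[ 0.4 -0.1  0.2] [-23.4   1.7 151.7 152.1  22.9 -73.6]
[ 0.4 -0.   0.2] [ -9.4   4.5 151.8 183.7  24.4 -92. ]
[0.4 0.  0.1] [   4.2    8.2  150.6  208.7   28.4 -103.5]
```

View pics/w8.png

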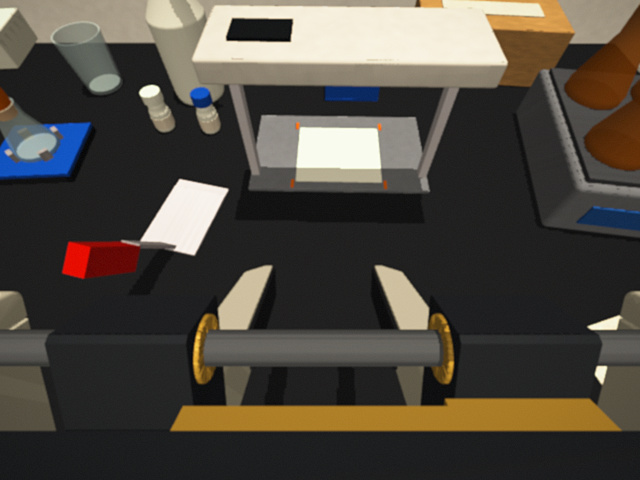

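```bash
python3 - <<'E'
from h import *
import pickle
np.set_printoptions(precision=4,suppress=True)
cp=pickle.load(open("cp_w8.pkl","rb")); im=cv2.imread("pics/w8.png"); H=hsv(im)
m=cv2.inRange(H,(0,0,190),(180,60,255))
def quad(x0,y0,x1,y1,z):
    mm=np.zeros_like(m); mm[y0:y1,x0:x1]=m[y0:y1,x0:x1]
    c=max(cv2.findContours(mm,0,2)[0],key=cv2.contourArea)
    P=np.array([onplane(cp,p,z)[:2] for p in c[:,0].astype(float)])
    r=cv2.minAreaRect((P*1000).astype(np.float32)); print(r); print(cv2.boxPoints(r))
quad(285,118,395,195,.006); quad(135,175,235,260,.003)
mo=cv2.inRange(H,(0,110,110),(14,255,255)); mo[:115]=0; mo[195:]=0; mo[:,:280]=0; mo[:,400:]=0
for c,s in blobs(mo>0,4): print("mark",c,s,onplane(cp,c,.006))
cv2.imwrite("pics/w8c.png",cv2.resize(im[100:280,40:440],None,fx=2,fy=2,interpolation=2))
cv2.imwrite("pics/w8d.png",cv2.resize(im[105:200,235:445],None,fx=3.8,fy=3.8,interpolation=2))
E
```

```text
((663.4757690429688, -220.8413543701172), (115.7519302368164, 83.30191802978516), 88.67901611328125)
[[ 620.5016 -277.7417]
 [ 703.7814 -279.6621]
 [ 706.4499 -163.941 ]
 [ 623.1701 -162.0206]]
((549.0247802734375, -28.17843246459961), (70.6871337890625, 101.84229278564453), 75.687744140625)
[[490.9469 -49.837 ]
 [589.6283 -75.0131]
 [607.1027  -6.5199]
 [508.4213  18.6562]]
mark [297.36 125.2 ] [296 122   4   8  25] [ 0.7096 -0.1609  0.006 ]
mark [379.2083 126.7917] [377 123   5   8  24] [ 0.7063 -0.2829  0.006 ]
mark [291.8235 183.    ] [290 179   5   9  34] [ 0.5969 -0.1583  0.006 ]
mark [384.8286 184.4   ] [383 180   5  10  35] [ 0.5947 -0.2805  0.006 ]
```

View pics/w8d.png

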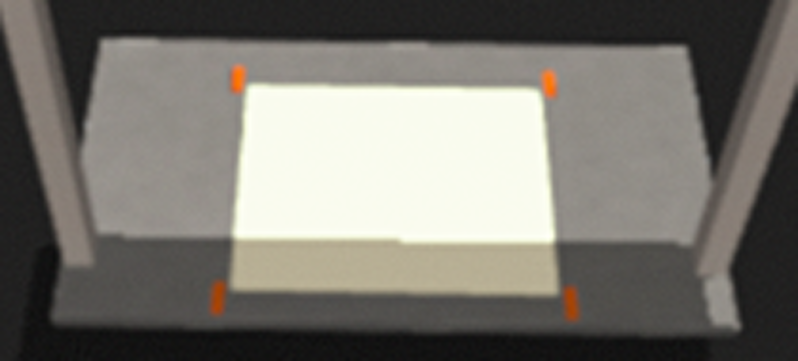

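```bash
python3 - <<'E'
from path import *
from rem import rem
F=target_R(48,-14,180); g=np.array([.4455,-.0028,.078]); pre=g-.08*F[:,1]; print(pre.round(4))
rem(pre,F)
E
```

```text
[0.4 0.  0.1]
t 9.9 pos [ 0.4 -0.2  0.2] J [-60.3   2.7 139.8  79.7  41.  -36.4] F [ 0.9  0.1 -0.4] grip 0.538
tx ty tz [-21.1   6.7  -3. ] rot [  0.1   9.7 -10.5]
```

Call:
{"name": "arm_command", "arguments": {"moves": [{"claw": 5, "tx": -21.1, "ty": 6.7, "tz": -3, "rx": 0, "ry": 9.6, "rz": -10.4}, {"claw": 5, "tx": -21.1, "ty": 6.7, "tz": -3, "rx": 0, "ry": 9.6, "rz": -10.4}, {"claw": 5, "tx": -21.1, "ty": 6.7, "tz": -3, "rx": 0, "ry": 9.6, "rz": -10.4}, {"claw": 5, "tx": -21.1, "ty": 6.7, "tz": -3, "rx": 0, "ry": 9.6, "rz": -10.4}, {"claw": 5, "tx": -21.1, "ty": 6.7, "tz": -3, "rx": 0, "ry": 9.6, "rz": -10.4}]}}

```text
clock: 10.4
eef_pos: [0.3943, -0.1075, 0.1813]
eef_rot: [[-0.215, 0.746, 0.63], [-0.977, -0.171, -0.132], [0.009, -0.643, 0.766]]
force: [1.2, -0.4, -0.0]
grip_width: 0.535
```

```bash
cat > pre.py <<'E'
from path import *
from rem import rem
np.set_printoptions(precision=2,suppress=True)
F=target_R(48,-14,180); g=np.array([.4455,-.0028,.078]); pre=g-.08*F[:,1]
rem(pre,F)
E
python3 pre.py; python3 look.py wrist w9
```

```text
t 10.4 pos [ 0.39 -0.11  0.18] J [-30.2   2.2 147.3 143.   22.3 -67.2] F [ 1.2 -0.4 -0. ] grip 0.535
tx ty tz [-11.53   0.68  -5.79] rot [-1.97  1.43 -0.84]
```

View pics/w9.png

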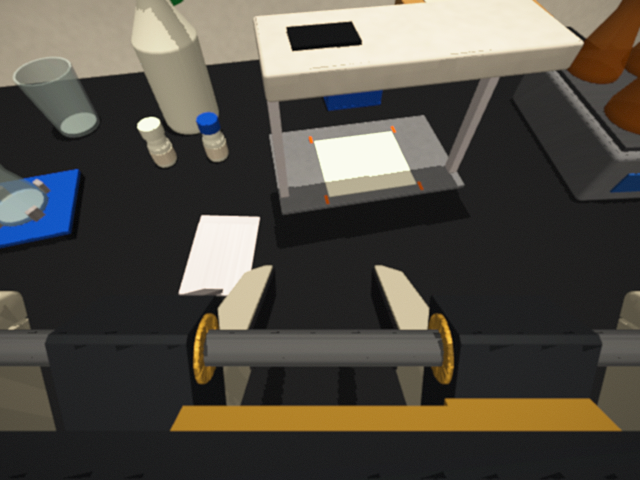

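Call:
{"name": "arm_command", "arguments": {"moves": [{"claw": 5, "tx": -11.5, "ty": 0.7, "tz": -5.8, "rx": -2, "ry": 1.4, "rz": -0.8}, {"claw": 5, "tx": -11.5, "ty": 0.7, "tz": -5.8, "rx": -2, "ry": 1.4, "rz": -0.8}, {"claw": 5, "tx": -11.5, "ty": 0.7, "tz": -5.8, "rx": -2, "ry": 1.4, "rz": -0.8}, {"claw": 5, "tx": -11.5, "ty": 0.7, "tz": -5.8, "rx": -2, "ry": 1.4, "rz": -0.8}, {"claw": 5, "tx": -11.5, "ty": 0.7, "tz": -5.8, "rx": -2, "ry": 1.4, "rz": -0.8}]}}

```text
clock: 10.95
eef_pos: [0.3889, 0.0119, 0.1317]
eef_rot: [[-0.24, 0.724, 0.647], [-0.971, -0.177, -0.162], [-0.002, -0.667, 0.745]]
force: [1.1, -0.4, 0.7]
grip_width: 0.538
```

```bash
python3 pre.py; python3 look.py wrist w10
```

```text
t 10.95 pos [0.39 0.01 0.13] J [  3.2  13.  149.2 204.6  31.5 -99.7] F [ 1.1 -0.4  0.7] grip 0.538
tx ty tz [ 0.06 -0.06 -0.07] rot [-0.16 -0.01 -0.17]
```

View pics/w10.png

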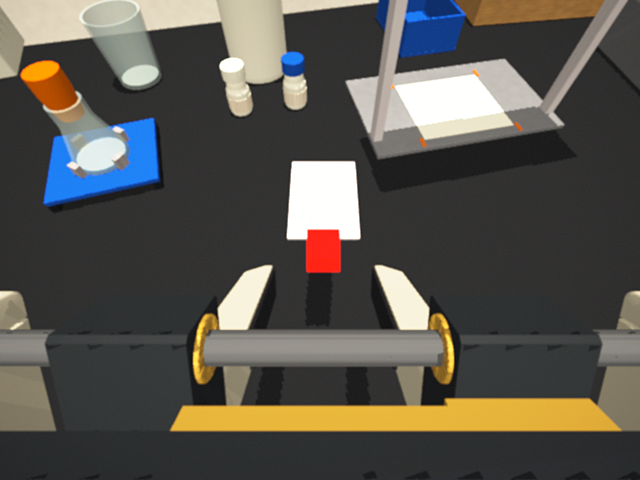

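Call:
{"name": "arm_command", "arguments": {"moves": [{"claw": 5, "tx": 0, "ty": 4, "tz": 0, "rx": 0, "ry": 0, "rz": 0}, {"claw": 5, "tx": 0, "ty": 8, "tz": 0, "rx": 0, "ry": 0, "rz": 0}, {"claw": 5, "tx": 0, "ty": 8, "tz": 0, "rx": 0, "ry": 0, "rz": 0}]}}

```text
clock: 11.3
eef_pos: [0.448, -0.0035, 0.0745]
eef_rot: [[-0.239, 0.72, 0.651], [-0.971, -0.176, -0.163], [-0.003, -0.671, 0.742]]
force: [-0.4, -0.9, 0.0]
grip_width: 0.536
```

```bash
python3 pre.py; python3 look.py wrist w11
```

```text
t 11.3 pos [ 0.45 -0.    0.07] J [ -1.   28.5 142.5 195.   39.1 -92.9] F [-0.4 -0.9  0. ] grip 0.536
tx ty tz [-0.04 -8.43  0.07] rot [ 0.14 -0.02 -0.23]
```

View pics/w11.png

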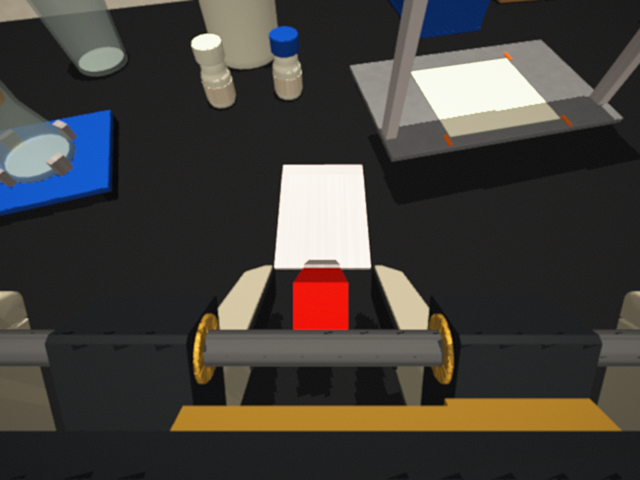

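Grip bar sits centred between the fingers (cols 293–349, row ~305). Close.

Call:
{"name": "arm_command", "arguments": {"moves": [{"claw": 1, "tx": 0, "ty": 0, "tz": 0, "rx": 0, "ry": 0, "rz": 0}, {"claw": 1, "tx": 0, "ty": 0, "tz": 0, "rx": 0, "ry": 0, "rz": 0}, {"claw": 1, "tx": 0, "ty": 0, "tz": 0, "rx": 0, "ry": 0, "rz": 0}, {"claw": 1, "tx": 0, "ty": 0, "tz": 0, "rx": 0, "ry": 0, "rz": 0}, {"claw": 1, "tx": 0, "ty": 0, "tz": 0, "rx": 0, "ry": 0, "rz": 0}]}}

```text
clock: 11.85
eef_pos: [0.4452, -0.0046, 0.0784]
eef_rot: [[-0.243, 0.722, 0.647], [-0.97, -0.181, -0.163], [-0.001, -0.668, 0.745]]
force: [-4.1, 2.3, 8.2]
grip_width: 0.213
```

```bash
python3 pre.py; python3 look.py wrist w12; python3 - <<'E'
from h import *
import pickle
np.set_printoptions(precision=2,suppress=True)
cp=pickle.load(open("cp_w12.pkl","rb")); im=cv2.imread("pics/w12.png"); H=hsv(im)
m=cv2.inRange(H,(0,0,190),(180,60,255)); mm=np.zeros_like(m); mm[160:262,265:380]=m[160:262,265:380]
c=max(cv2.findContours(mm,0,2)[0],key=cv2.contourArea)
P=np.array([onplane(cp,p,.003)[:2] for p in c[:,0].astype(float)])
r=cv2.minAreaRect((P*1000).astype(np.float32)); print(r); print(cv2.boxPoints(r))
s=telemetry.state(); print(s["eef_pos"]*1000)
E
```

```text
t 11.85 pos [ 0.45 -0.    0.08] J [ -1.   27.8 142.9 195.5  39.1 -93.3] F [-4.1  2.3  8.2] grip 0.213
tx ty tz [-0.18 -7.98 -0.02] rot [-0.12 -0.1   0.04]
((550.205322265625, -30.98883056640625), (70.33830261230469, 95.30440521240234), 75.85700225830078)
[[495.4  -53.45]
 [587.82 -76.74]
 [605.01  -8.53]
 [512.59  14.76]]
[445.13  -4.56  78.41]
```

View pics/w12.png

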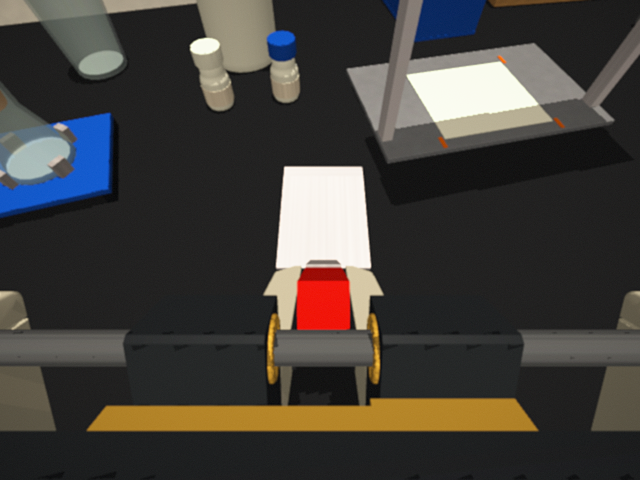

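Call:
{"name": "arm_command", "arguments": {"moves": [{"claw": 1, "tx": 0, "ty": -0.7, "tz": 0.75, "rx": 0, "ry": 0, "rz": 0}, {"claw": 1, "tx": 0, "ty": -2, "tz": 2.2, "rx": 0, "ry": 0, "rz": 0}, {"claw": 1, "tx": 0, "ty": -3.4, "tz": 3.7, "rx": 0, "ry": 0, "rz": 0}, {"claw": 1, "tx": 0, "ty": -3.4, "tz": 3.7, "rx": 0, "ry": 0, "rz": 0}]}}

```text
clock: 12.3
eef_pos: [0.4451, -0.0045, 0.13]
eef_rot: [[-0.244, 0.724, 0.646], [-0.97, -0.181, -0.164], [-0.002, -0.666, 0.746]]
force: [0.2, -0.3, -2.3]
grip_width: 0.212
```

```bash
cat > ti.py <<'E'
# ti.py lx ly lz phi yaw : move so that lifter origin is at (lx,ly,lz) (lifter level when phi=48), yaw
from path import *
from rem import rem
import sys
np.set_printoptions(precision=4,suppress=True)
lx,ly,lz,phi,yaw=map(float,sys.argv[1:6])
F=target_R(phi,yaw,180); c,s=np.cos(np.radians(yaw)),np.sin(np.radians(yaw))
p=np.array([lx-.115*c,ly-.115*s,lz+.078])
print("TCP target",p,"J",jt(p,F)); rem(p,F)
E
python3 ti.py .5295 .1866 .05 48 3.5; python3 look.py wrist w13; python3 look.py scene s13
```

```text
TCP target [0.4147 0.1796 0.128 ] J [  27.4002   17.8526  140.2371  218.3423   29.0344 -108.1496]
t 12.3 pos [ 0.4451 -0.0045  0.13  ] J [ -0.9  16.5 142.5 201.   28.2 -99.8] F [ 0.2 -0.3 -2.3] grip 0.212
tx ty tz [-17.11  -5.39  -5.12] rot [ -0.24 -11.83  13.05]
```

View pics/w13.png

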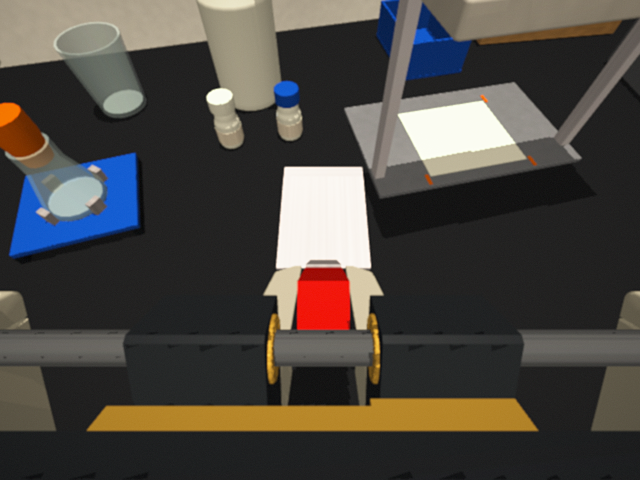

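Call:
{"name": "arm_command", "arguments": {"moves": [{"claw": 1, "tx": -17.1, "ty": -5.4, "tz": -5.1, "rx": -0.2, "ry": -11.8, "rz": 13}, {"claw": 1, "tx": -17.1, "ty": -5.4, "tz": -5.1, "rx": -0.2, "ry": -11.8, "rz": 13}, {"claw": 1, "tx": -17.1, "ty": -5.4, "tz": -5.1, "rx": -0.2, "ry": -11.8, "rz": 13}, {"claw": 1, "tx": -17.1, "ty": -5.4, "tz": -5.1, "rx": -0.2, "ry": -11.8, "rz": 13}, {"claw": 1, "tx": -17.1, "ty": -5.4, "tz": -5.1, "rx": -0.2, "ry": -11.8, "rz": 13}]}}

```text
clock: 12.9
eef_pos: [0.4133, 0.1818, 0.1249]
eef_rot: [[0.063, 0.738, 0.672], [-0.998, 0.045, 0.043], [0.001, -0.673, 0.74]]
force: [0.7, 0.2, -1.6]
grip_width: 0.206
```

```bash
 python3 ti.py .5295 .1866 .05 48 3.5; python3 look.py wrist w14; 
```

```text
TCP target [0.4147 0.1796 0.128 ] J [  27.4002   17.8526  140.2371  218.3423   29.0344 -108.1496]
t 12.9 pos [0.4133 0.1818 0.1249] J [  27.9   18.3  140.2  218.7   29.2 -108.1] F [ 0.7  0.2 -1.6] grip 0.206
tx ty tz [ 0.23 -0.11  0.32] rot [ 0.29  0.11 -0.02]
```

View pics/w14.png

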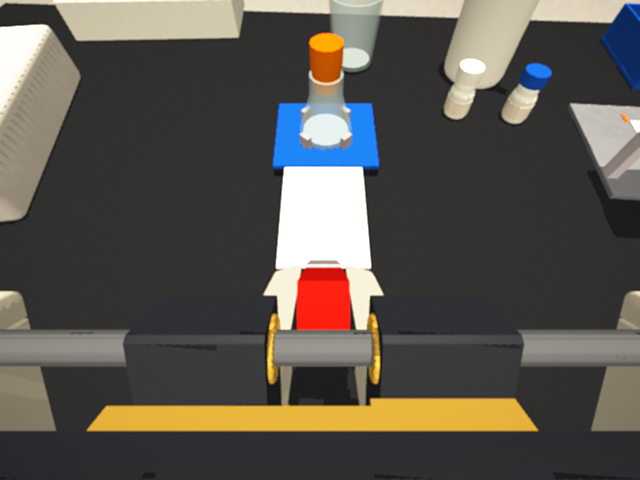

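```bash
cat > car.py <<'E'
from h import *
import pickle,sys
np.set_printoptions(precision=2,suppress=True)
def carrier(tag,x0,y0,x1,y1,z=.016,show=True):
    cp=pickle.load(open(f"cp_{tag}.pkl","rb")); im=cv2.imread(f"pics/{tag}.png"); H=hsv(im)
    m=cv2.inRange(H,(100,140,60),(125,255,255)); mm=np.zeros_like(m); mm[y0:y1,x0:x1]=m[y0:y1,x0:x1]
    c=cv2.convexHull(max(cv2.findContours(mm,0,2)[0],key=cv2.contourArea))
    P=np.array([onplane(cp,p,z)[:2] for p in c[:,0].astype(float)])
    r=cv2.minAreaRect((P*1000).astype(np.float32)); print(r); print(cv2.boxPoints(r)); return cp,P
if __name__=="__main__":
    carrier(sys.argv[1],*map(int,sys.argv[2:6]))
E
python3 car.py w14 260 90 390 168; python3 ti.py .5295 .1866 .004 48 3.5
```

```text
((649.4989624023438, 193.10940551757812), (102.04236602783203, 111.32804107666016), 3.6386687755584717)
[[595.05 245.42]
 [602.11 134.32]
 [703.95 140.8 ]
 [696.88 251.9 ]]
TCP target [0.4147 0.1796 0.082 ] J [ 27.4002  27.2772 140.6628 209.8516  37.2201 -98.0446]
t 12.95 pos [0.4132 0.1819 0.1248] J [  27.9   18.3  140.2  218.7   29.2 -108.1] F [ 0.3 -0.8 -1.1] grip 0.215
tx ty tz [ 0.24  2.99 -3.07] rot [ 0.31  0.13 -0.04]
```

Call:
{"name": "arm_command", "arguments": {"moves": [{"claw": 1, "tx": 0.1, "ty": 1, "tz": -1, "rx": 0.3, "ry": 0, "rz": 0}, {"claw": 1, "tx": 0.2, "ty": 2, "tz": -2, "rx": 0.3, "ry": 0, "rz": 0}, {"claw": 1, "tx": 0.2, "ty": 2.9, "tz": -3, "rx": 0.3, "ry": 0, "rz": 0}, {"claw": 1, "tx": 0.2, "ty": 2.9, "tz": -3, "rx": 0.3, "ry": 0, "rz": 0}, {"claw": 1, "tx": 0.2, "ty": 2.9, "tz": -3, "rx": 0.3, "ry": 0, "rz": 0}]}}

```text
clock: 13.45
eef_pos: [0.4154, 0.1768, 0.0837]
eef_rot: [[0.059, 0.742, 0.668], [-0.998, 0.043, 0.041], [0.001, -0.669, 0.743]]
force: [0.6, -0.2, -0.9]
grip_width: 0.212
```

```bash
 python3 ti.py .6507 .1937 .005 48 3.55; python3 look.py wrist w15;python3 car.py w15 260 50 420 160; python3 look.py scene s15 230 200 430 400 3; python3 -c "
from bench import telemetry
print(telemetry.state()['eef_rot'].round(4).tolist())"
```

```text
TCP target [0.5359 0.1866 0.083 ] J [  19.9991   31.1222  126.2202  207.7504   26.8681 -103.9671]
t 13.45 pos [0.4154 0.1768 0.0837] J [ 26.9  26.9 140.8 209.6  37.  -98.3] F [ 0.6 -0.2 -0.9] grip 0.212
tx ty tz [-0.26  9.03  8.04] rot [ 0.   -0.05  0.15]
((648.0076904296875, 193.07412719726562), (105.53431701660156, 111.15525817871094), 3.48248553276062)
[[591.96 245.34]
 [598.71 134.39]
 [704.05 140.8 ]
 [697.3  251.75]]
[[0.0595, 0.7432, 0.6664], [-0.9982, 0.0441, 0.0399], [0.0002, -0.6676, 0.7445]]
```

View pics/w15.png

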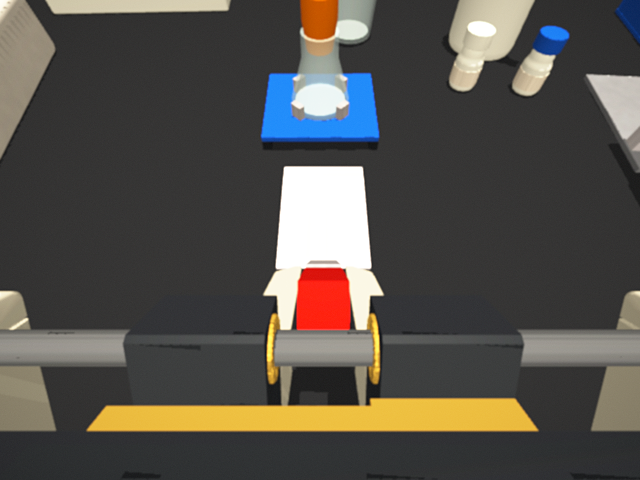

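View pics/s15c.png

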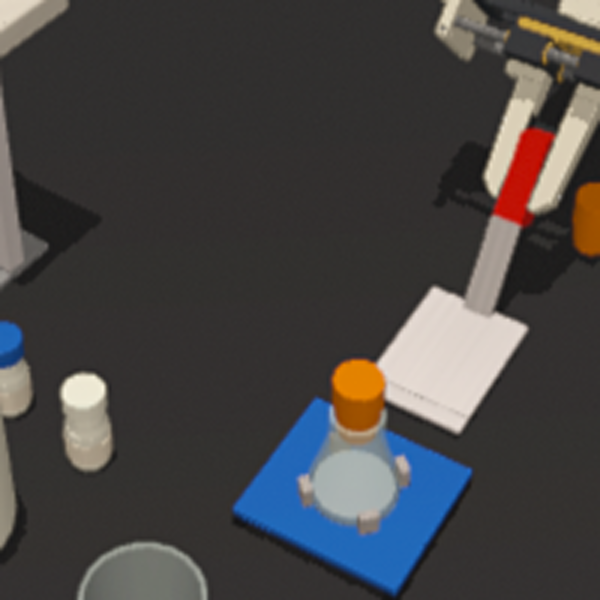

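Call:
{"name": "arm_command", "arguments": {"moves": [{"claw": 1, "tx": -0.2, "ty": 1.6, "tz": 1.3, "rx": 0, "ry": 0, "rz": 0}, {"claw": 1, "tx": -0.2, "ty": 3.1, "tz": 2.6, "rx": 0, "ry": 0, "rz": 0}, {"claw": 1, "tx": -0.2, "ty": 4.6, "tz": 3.9, "rx": 0, "ry": 0, "rz": 0}, {"claw": 1, "tx": -0.2, "ty": 5.4, "tz": 4.7, "rx": 0, "ry": 0, "rz": 0}, {"claw": 1, "tx": -0.2, "ty": 5.4, "tz": 4.7, "rx": 0, "ry": 0, "rz": 0}]}}

```text
clock: 14.05
eef_pos: [0.4881, 0.1836, 0.0842]
eef_rot: [[0.059, 0.744, 0.665], [-0.998, 0.044, 0.039], [-0.0, -0.666, 0.746]]
force: [-0.1, 0.3, -1.4]
grip_width: 0.212
```

```bash
 python3 ti.py .6507 .1935 .0045 48 3.55; python3 look.py wrist w16;python3 car.py w16 230 50 420 190; python3 look.py scene s16 230 200 430 400 3
```

```text
TCP target [0.5359 0.1864 0.0825] J [  19.971    31.1929  126.2321  207.6298   26.9363 -103.861 ]
t 14.05 pos [0.4881 0.1836 0.0842] J [  22.4   29.1  132.2  208.1   31.  -101.7] F [-0.1  0.3 -1.4] grip 0.212
tx ty tz [0.01 3.68 3.06] rot [-0.22 -0.13  0.11]
((657.1345825195312, 193.731201171875), (89.57124328613281, 110.90364837646484), 3.3653173446655273)
[[609.17 246.46]
 [615.68 135.75]
 [705.1  141.  ]
 [698.59 251.72]]
```

View pics/w16.png

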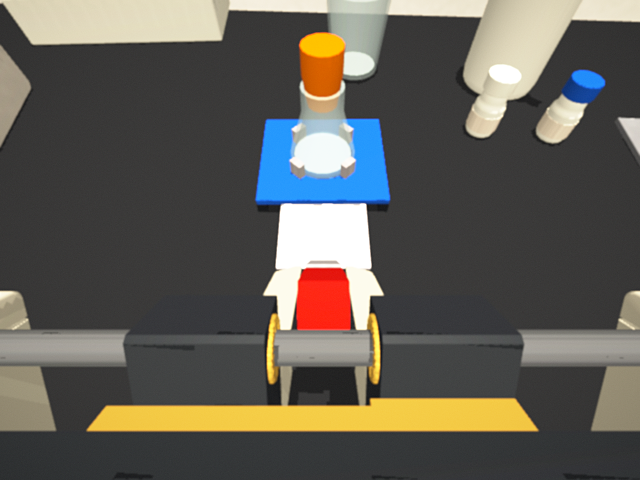

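View pics/s16c.png

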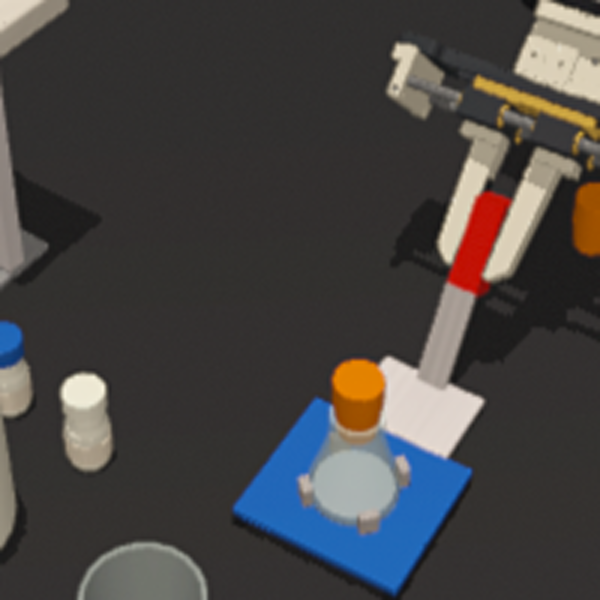

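Call:
{"name": "arm_command", "arguments": {"moves": [{"claw": 1, "tx": 0, "ty": 1.4, "tz": 1.1, "rx": -0.1, "ry": 0, "rz": 0}, {"claw": 1, "tx": 0, "ty": 2.6, "tz": 2.1, "rx": -0.1, "ry": 0, "rz": 0}, {"claw": 1, "tx": 0, "ty": 3.7, "tz": 3.1, "rx": -0.1, "ry": 0, "rz": 0}, {"claw": 1, "tx": 0, "ty": 3.7, "tz": 3.1, "rx": -0.1, "ry": 0, "rz": 0}, {"claw": 1, "tx": 0, "ty": 3.7, "tz": 3.1, "rx": -0.1, "ry": 0, "rz": 0}]}}

```text
clock: 14.65
eef_pos: [0.534, 0.1864, 0.0814]
eef_rot: [[0.06, 0.741, 0.669], [-0.998, 0.044, 0.041], [0.0, -0.67, 0.742]]
force: [0.0, 0.4, -1.4]
grip_width: 0.214
```

```bash
 python3 ti.py .6513 .1935 .025 48 3.5; python3 look.py wrist w17;python3 car.py w17 230 50 420 246
```

```text
TCP target [0.5365 0.1865 0.103 ] J [  19.9788   28.1807  126.0909  210.9519   24.1963 -107.4838]
t 14.65 pos [0.534  0.1864 0.0814] J [  20.1   31.3  126.4  207.9   27.2 -103.9] F [ 0.   0.4 -1.4] grip 0.214
tx ty tz [ 0.01 -1.26  1.78] rot [ 0.06 -0.02  0.07]
((651.577880859375, 193.39566040039062), (99.14849853515625, 110.94426727294922), 3.422337293624878)
[[598.78 245.81]
 [605.4  135.06]
 [704.38 140.98]
 [697.75 251.73]]
```

View pics/w17.png

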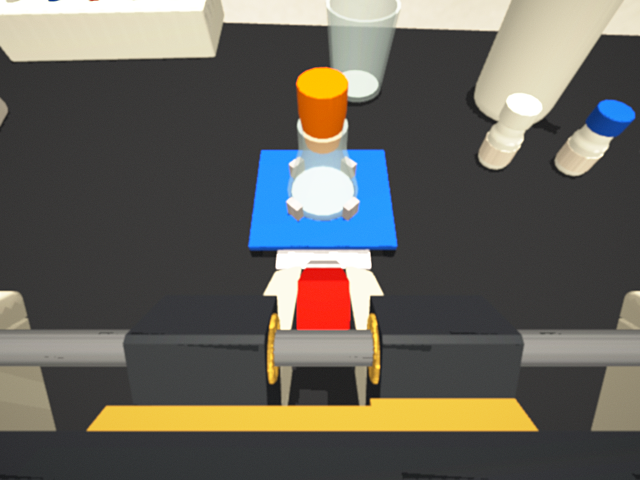

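Call:
{"name": "arm_command", "arguments": {"moves": [{"claw": 1, "tx": 0, "ty": 0.15, "tz": 0.15, "rx": 0, "ry": 0, "rz": 0}, {"claw": 1, "tx": 0, "ty": 0, "tz": 0.5, "rx": 0, "ry": 0, "rz": 0}, {"claw": 1, "tx": 0, "ty": -0.3, "tz": 0.8, "rx": 0, "ry": 0, "rz": 0}, {"claw": 1, "tx": 0, "ty": -0.6, "tz": 1.1, "rx": 0, "ry": 0, "rz": 0}, {"claw": 1, "tx": 0, "ty": -0.9, "tz": 1.4, "rx": 0, "ry": 0, "rz": 0}]}}

```text
clock: 15.2
eef_pos: [0.5376, 0.1867, 0.0984]
eef_rot: [[0.06, 0.742, 0.668], [-0.998, 0.044, 0.04], [0.0, -0.669, 0.743]]
force: [-0.6, 0.5, -3.4]
grip_width: 0.215
```

```bash
 python3 ti.py .6513 .1935 .03 48 3.5; python3 look.py wrist w18; python3 look.py scene s18 230 200 430 400 3;python3 -c "
from path import *
A=target_R(48,3.5,180);B=target_R(48,-1.15,180)
seg([.415,.18,.11],A,[.415,-.219,.11],B,7)"
```

```text
TCP target [0.5365 0.1865 0.108 ] J [  19.9788   27.4482  126.0554  211.8564   23.5408 -108.4729]
t 15.2 pos [0.5376 0.1867 0.0984] J [  20.    28.9  125.9  210.5   24.7 -106.9] F [-0.6  0.5 -3.4] grip 0.215
tx ty tz [ 0.01 -0.72  0.64] rot [ 0.02 -0.03  0.06]
[0.4 0.2 0.1] [  27.5   21.5  140.5  214.5   32.2 -103.7]
[0.4 0.1 0.1] [ 14.2  20.  144.9 195.6  33.3 -95.4]
[0.4 0.  0.1] [ -1.6  19.3 147.5 175.4  34.8 -88.6]
[ 0.4 -0.   0.1] [-18.   19.2 147.8 155.4  35.9 -82.8]
[ 0.4 -0.1  0.1] [-32.6  19.8 145.8 137.1  36.5 -76.8]
[ 0.4 -0.2  0.1] [-44.1  21.  141.8 121.6  37.1 -70.2]
[ 0.4 -0.2  0.1] [-52.6  23.  136.4 108.8  37.9 -63.4]
```

View pics/w18.png

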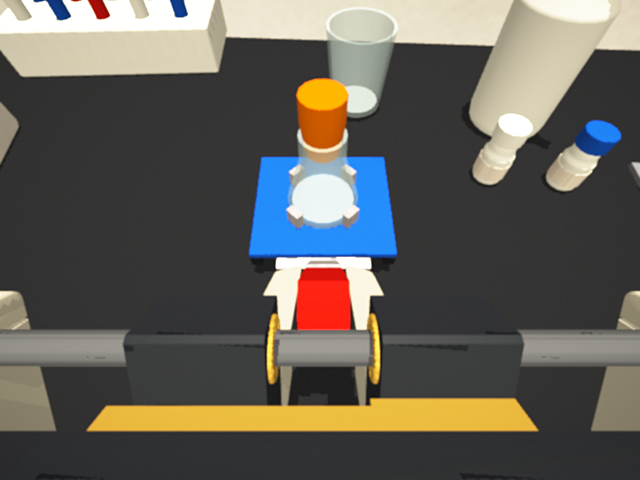

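View pics/s18c.png

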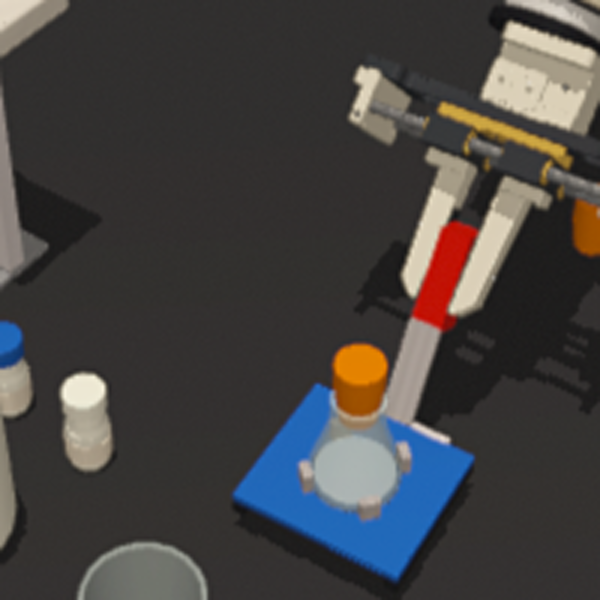

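Call:
{"name": "arm_command", "arguments": {"moves": [{"claw": 1, "tx": 0, "ty": -0.4, "tz": 0.45, "rx": 0, "ry": 0, "rz": 0}, {"claw": 1, "tx": 0, "ty": -1.2, "tz": 0.55, "rx": 0, "ry": 0, "rz": 0}, {"claw": 1, "tx": 0, "ty": -2.25, "tz": 0.26, "rx": 0, "ry": 0, "rz": 0}, {"claw": 1, "tx": 0, "ty": -3.4, "tz": -0.75, "rx": 0, "ry": 0, "rz": 0}, {"claw": 1, "tx": 0, "ty": -4.5, "tz": -1.75, "rx": 0, "ry": 0, "rz": 0}]}}

```text
clock: 15.8
eef_pos: [0.4916, 0.1838, 0.1157]
eef_rot: [[0.06, 0.742, 0.668], [-0.998, 0.044, 0.04], [0.0, -0.669, 0.743]]
force: [0.1, 0.2, -3.7]
grip_width: 0.215
```

Call:
{"name": "arm_command", "arguments": {"moves": [{"claw": 1, "tx": 0, "ty": -1.2, "tz": -1.1, "rx": 0, "ry": 0, "rz": 0}, {"claw": 1, "tx": 0, "ty": -2.4, "tz": -2.2, "rx": 0, "ry": 0, "rz": 0}, {"claw": 1, "tx": 0, "ty": -3.6, "tz": -3.2, "rx": 0, "ry": 0, "rz": 0}, {"claw": 1, "tx": 0, "ty": -4.6, "tz": -4.2, "rx": 0, "ry": 0, "rz": 0}, {"claw": 1, "tx": 0, "ty": -5.4, "tz": -4.8, "rx": 0, "ry": 0, "rz": 0}]}}

```text
clock: 16.3
eef_pos: [0.4193, 0.1795, 0.1157]
eef_rot: [[0.06, 0.742, 0.668], [-0.998, 0.044, 0.04], [0.0, -0.669, 0.743]]
force: [0.7, 0.1, -3.6]
grip_width: 0.214
```

```bash
 python3 ti.py .535 -.2190 .036 48 -1.15; python3 look.py wrist w19
```

```text
TCP target [ 0.42   -0.2167  0.114 ] J [-51.6418  22.3617 136.106  108.7112  37.2544 -62.1098]
t 16.3 pos [0.4193 0.1795 0.1157] J [  27.    20.5  139.9  215.4   30.8 -105.2] F [ 0.7  0.1 -3.6] grip 0.214
tx ty tz [39.55 -1.59 -1.68] rot [ 0.02  3.09 -3.39]
```

View pics/w19.png

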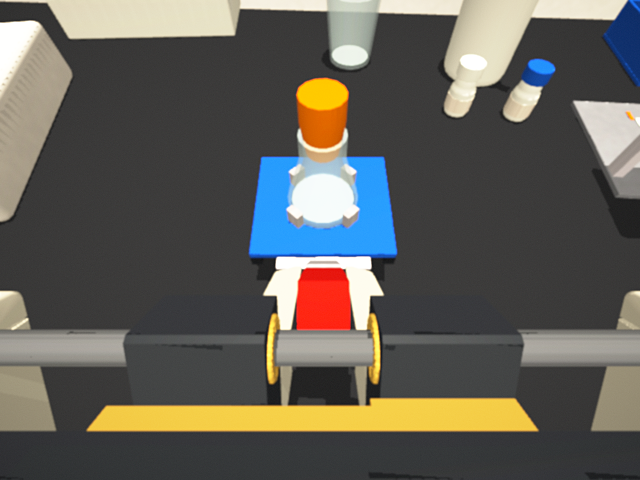

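Call:
{"name": "arm_command", "arguments": {"moves": [{"claw": 1, "tx": 1.0, "ty": 0, "tz": 0, "rx": 0, "ry": 0, "rz": 0}, {"claw": 1, "tx": 2.7, "ty": -0.1, "tz": -0.1, "rx": 0, "ry": 0.2, "rz": -0.2}, {"claw": 1, "tx": 4.7, "ty": -0.2, "tz": -0.2, "rx": 0, "ry": 0.4, "rz": -0.4}, {"claw": 1, "tx": 6.9, "ty": -0.3, "tz": -0.3, "rx": 0, "ry": 0.6, "rz": -0.6}, {"claw": 1, "tx": 9.2, "ty": -0.4, "tz": -0.4, "rx": 0, "ry": 0.8, "rz": -0.8}]}}

```text
clock: 16.85
eef_pos: [0.4207, 0.087, 0.1157]
eef_rot: [[0.041, 0.743, 0.668], [-0.999, 0.031, 0.027], [-0.001, -0.669, 0.744]]
force: [-0.4, 0.3, -3.1]
grip_width: 0.213
```

Call:
{"name": "arm_command", "arguments": {"moves": [{"claw": 1, "tx": 2.4, "ty": -0.1, "tz": -0.1, "rx": 0, "ry": 0.2, "rz": -0.2}, {"claw": 1, "tx": 4.8, "ty": -0.1, "tz": -0.2, "rx": 0, "ry": 0.4, "rz": -0.4}, {"claw": 1, "tx": 7.2, "ty": -0.2, "tz": -0.2, "rx": 0, "ry": 0.6, "rz": -0.6}, {"claw": 1, "tx": 9.6, "ty": -0.3, "tz": -0.3, "rx": 0, "ry": 0.8, "rz": -0.8}, {"claw": 1, "tx": 12, "ty": -0.4, "tz": -0.4, "rx": 0, "ry": 1, "rz": -1}]}}

```text
clock: 17.35
eef_pos: [0.4199, -0.0337, 0.1153]
eef_rot: [[0.015, 0.743, 0.669], [-1.0, 0.013, 0.009], [-0.002, -0.669, 0.744]]
force: [0.9, -0.2, -4.0]
grip_width: 0.212
```

```bash
 python3 ti.py .535 -.2190 .036 48 -1.15; python3 look.py wrist w20
```

```text
TCP target [ 0.42   -0.2167  0.114 ] J [-51.6418  22.3617 136.106  108.7112  37.2544 -62.1098]
t 17.35 pos [ 0.4199 -0.0337  0.1153] J [-20.9  18.2 146.9 150.7  34.5 -80.1] F [ 0.9 -0.2 -4. ] grip 0.212
tx ty tz [18.29 -0.13 -0.25] rot [-0.04  1.29 -1.57]
```

View pics/w20.png

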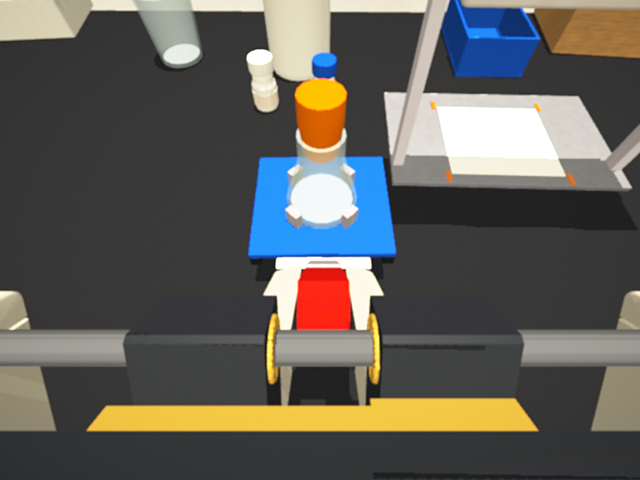

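Call:
{"name": "arm_command", "arguments": {"moves": [{"claw": 1, "tx": 2.4, "ty": 0, "tz": 0, "rx": 0, "ry": 0.2, "rz": -0.2}, {"claw": 1, "tx": 4.8, "ty": 0, "tz": 0, "rx": 0, "ry": 0.4, "rz": -0.4}, {"claw": 1, "tx": 7.1, "ty": 0, "tz": -0.1, "rx": 0, "ry": 0.5, "rz": -0.6}, {"claw": 1, "tx": 9.3, "ty": -0.1, "tz": -0.1, "rx": 0, "ry": 0.7, "rz": -0.8}, {"claw": 1, "tx": 11.4, "ty": -0.1, "tz": -0.2, "rx": 0, "ry": 0.8, "rz": -1}]}}

```text
clock: 17.9
eef_pos: [0.4195, -0.148, 0.1143]
eef_rot: [[-0.007, 0.744, 0.669], [-1.0, -0.005, -0.005], [0.0, -0.669, 0.744]]
force: [0.7, 0.4, -3.2]
grip_width: 0.213
```

Call:
{"name": "arm_command", "arguments": {"moves": [{"claw": 1, "tx": 2, "ty": 0, "tz": 0, "rx": 0, "ry": 0.1, "rz": -0.1}, {"claw": 1, "tx": 3.8, "ty": 0, "tz": 0, "rx": 0, "ry": 0.2, "rz": -0.3}, {"claw": 1, "tx": 5.3, "ty": 0, "tz": 0, "rx": 0, "ry": 0.4, "rz": -0.4}, {"claw": 1, "tx": 6.4, "ty": 0, "tz": 0, "rx": 0, "ry": 0.5, "rz": -0.5}, {"claw": 1, "tx": 6.9, "ty": 0, "tz": 0, "rx": 0, "ry": 0.5, "rz": -0.6}]}}

```text
clock: 18.4
eef_pos: [0.4191, -0.2168, 0.1142]
eef_rot: [[-0.021, 0.743, 0.668], [-1.0, -0.016, -0.013], [0.001, -0.669, 0.744]]
force: [-0.1, 0.4, -3.0]
grip_width: 0.21
```

```bash
 python3 ti.py .535 -.2190 .036 48 -1.15; python3 look.py wrist w21; python3 look.py top top21 290 110 530 310 3; python3 look.py scene s21
```

```text
TCP target [ 0.42   -0.2167  0.114 ] J [-51.6418  22.3617 136.106  108.7112  37.2544 -62.1098]
t 18.4 pos [ 0.4191 -0.2168  0.1142] J [-51.8  22.3 136.2 108.8  37.3 -62.3] F [-0.1  0.4 -3. ] grip 0.21
tx ty tz [-0.01  0.08  0.04] rot [-0.04 -0.    0.08]
```

View pics/w21.png

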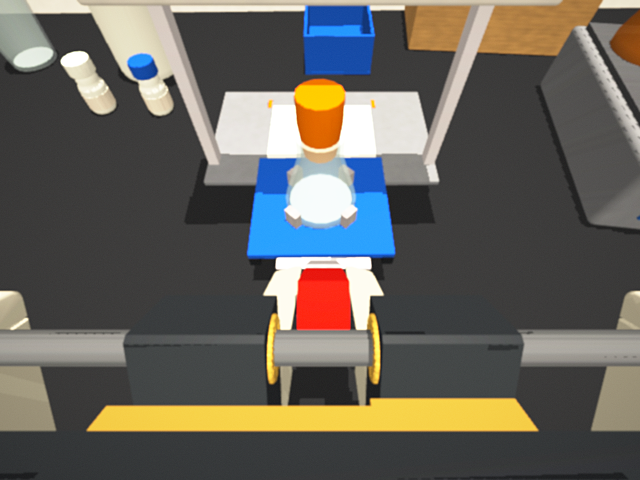

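View pics/top21c.png

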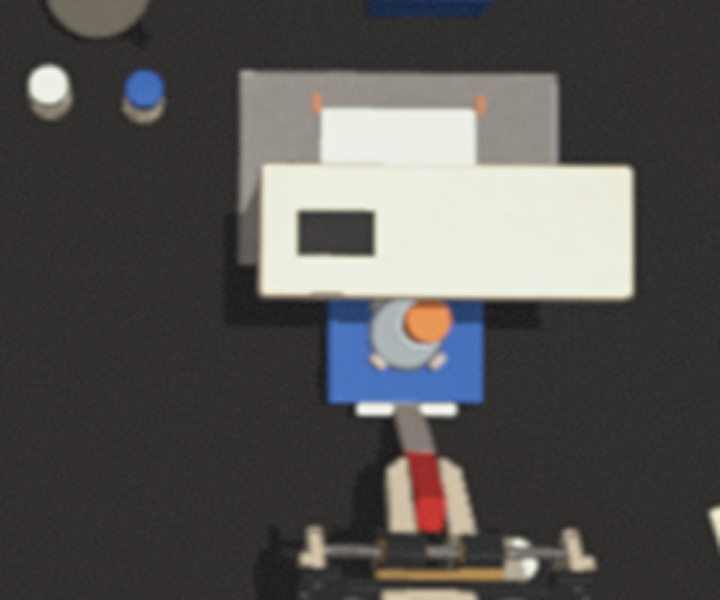

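View pics/s21.png

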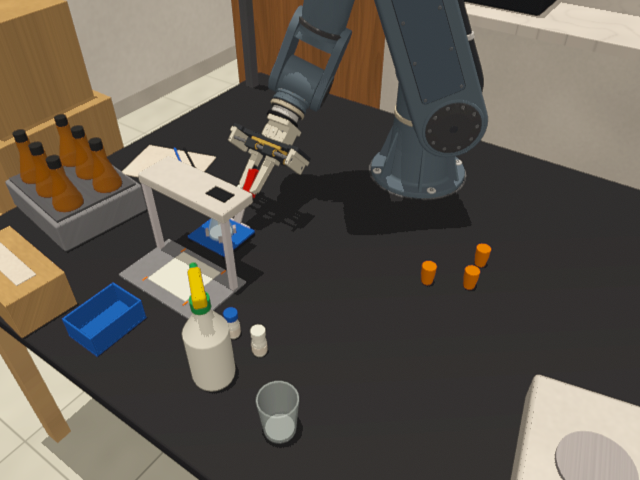

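```bash
cat > cmp.py <<'E'
import sys
from car import *
tag=sys.argv[1]; x0,y0,x1,y1=map(int,sys.argv[2:6]); tz=float(sys.argv[6])
cp,P=carrier(tag,x0,y0,x1,y1,z=tz-.0784+.009)
im=cv2.imread(f"pics/{tag}.png"); mo=cv2.inRange(hsv(im),(5,130,130),(22,255,255))
for c,s in blobs(mo>0,4):
    if s[4]<60: print("mark",c,s[4],onplane(cp,c,.006)*1000)
a=np.radians(-1.15); f=np.array([np.cos(a),np.sin(a)]); l=np.array([-f[1],f[0]])
for sx in (1,-1):
    for sy in (1,-1): print("exp",(np.array([.651,-.2212])+sx*.0563*f+sy*.0611*l)*1000, proj(cp,list(np.array([.651,-.2212])+sx*.0563*f+sy*.0611*l)+[.006]))
E
python3 cmp.py w21 240 155 400 262 .1142
```

```text
((530.0449829101562, -217.54278564453125), (111.05567169189453, 101.42503356933594), 89.31300354003906)
[[ 478.67 -272.46]
 [ 580.09 -273.67]
 [ 581.42 -162.63]
 [ 480.   -161.41]]
mark [269.46 103.85] 13 [ 708.34 -160.1     6.  ]
mark [371.5 101. ] 6 [ 711.19 -281.83    6.  ]
mark [373.5  105.83] 6 [ 702.16 -283.3     6.  ]
mark [267.  342.5] 14 [ 429.23 -175.58    6.  ]
mark [266.  354.5] 4 [ 420.57 -175.41    6.  ]
exp [ 708.51 -161.24] [270.43 103.74]
exp [ 706.06 -283.42] [373.26 103.72]
exp [ 595.94 -158.98] [261.44 175.08]
exp [ 593.49 -281.16] [382.35 175.  ]
```

Call:
{"name": "arm_command", "arguments": {"moves": [{"claw": 1, "tx": 0, "ty": 0.9, "tz": 0.8, "rx": 0, "ry": 0.1, "rz": -0.1}, {"claw": 1, "tx": 0, "ty": 2.2, "tz": 2, "rx": 0, "ry": 0.2, "rz": -0.2}, {"claw": 1, "tx": 0, "ty": 3.7, "tz": 3.3, "rx": 0, "ry": 0.3, "rz": -0.3}, {"claw": 1, "tx": 0, "ty": 5.2, "tz": 4.7, "rx": 0, "ry": 0.3, "rz": -0.3}, {"claw": 1, "tx": 0, "ty": 6.6, "tz": 5.9, "rx": 0, "ry": 0.3, "rz": -0.3}]}}

```text
clock: 19.05
eef_pos: [0.5083, -0.2164, 0.1136]
eef_rot: [[-0.027, 0.743, 0.669], [-1.0, -0.019, -0.018], [-0.001, -0.669, 0.743]]
force: [0.2, -0.5, -3.7]
grip_width: 0.218
```

```bash
 python3 ti.py .651 -.2212 .036 48 -1.6; python3 look.py wrist w22; python3 cmp.py w22 240 155 400 262 .114
```

```text
TCP target [ 0.536 -0.218  0.114] J [-38.3402  27.6491 123.5274 114.1316  29.1508 -53.6972]
t 19.05 pos [ 0.5083 -0.2164  0.1136] J [-40.8  26.3 126.8 114.   31.  -56.2] F [ 0.2 -0.5 -3.7] grip 0.218
tx ty tz [0.09 2.04 1.89] rot [ 0.    0.01 -0.09]
((618.5709228515625, -217.843505859375), (108.50015258789062, 100.77581787109375), 88.8609619140625)
[[ 567.11 -271.08]
 [ 667.87 -273.08]
 [ 670.03 -164.61]
 [ 569.27 -162.6 ]]
mark [264.09 154.91] 22 [ 712.9  -160.32    6.  ]
mark [380.7  155.04] 27 [ 709.25 -282.94    6.  ]
mark [395.5 255.5] 4 [ 589.17 -281.42    6.  ]
mark [297.  285.5] 10 [ 563.63 -196.87    6.  ]
mark [349.  286.5] 4 [ 561.56 -239.35    6.  ]
mark [373.6 320.6] 55 [ 532.71 -256.39    6.  ]
mark [278.55 325.73] 11 [ 530.77 -183.17    6.  ]
exp [ 708.51 -161.24] [264.7  157.92]
exp [ 706.06 -283.42] [381.52 157.22]
exp [ 595.94 -158.98] [253.8  252.13]
exp [ 593.49 -281.16] [394.49 251.14]
```

View pics/w22.png

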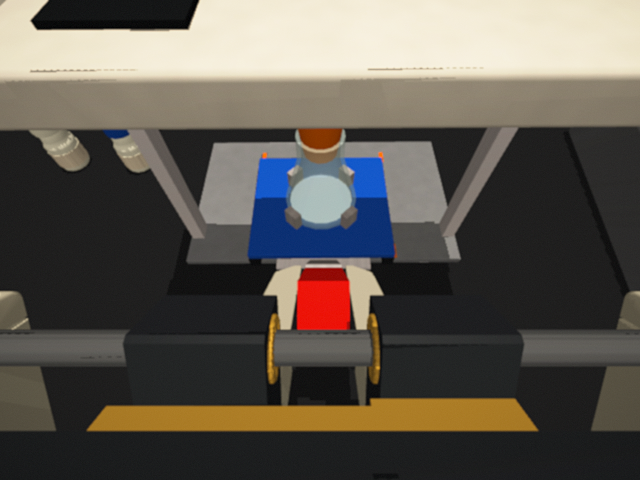

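Call:
{"name": "arm_command", "arguments": {"moves": [{"claw": 1, "tx": 0.1, "ty": 0.8, "tz": 0.7, "rx": 0, "ry": 0, "rz": 0}, {"claw": 1, "tx": 0.2, "ty": 1.7, "tz": 1.5, "rx": 0, "ry": 0, "rz": 0}, {"claw": 1, "tx": 0.25, "ty": 2.3, "tz": 2.05, "rx": 0, "ry": 0, "rz": 0}, {"claw": 1, "tx": 0.25, "ty": 2.7, "tz": 1.6, "rx": 0, "ry": 0, "rz": 0}, {"claw": 1, "tx": 0.25, "ty": 3.1, "tz": 1.2, "rx": 0, "ry": 0, "rz": 0}]}}

```text
clock: 19.6
eef_pos: [0.5381, -0.2207, 0.1012]
eef_rot: [[-0.028, 0.743, 0.669], [-1.0, -0.02, -0.019], [-0.001, -0.669, 0.743]]
force: [-0.8, 0.2, -3.5]
grip_width: 0.214
```

```bash
 python3 ti.py .655 -.2212 .024 48 -1.3; python3 look.py wrist w23 190 120 460 290 2.9; python3 cmp.py w23 240 130 400 264 .102;  python3 look.py top top23 350 120 520 220 4.5; python3 look.py scene s23 100 130 280 330 3
```

```text
TCP target [ 0.54   -0.2186  0.102 ] J [-38.1716  29.5606 123.0338 116.239   29.8103 -56.2511]
t 19.6 pos [ 0.5381 -0.2207  0.1012] J [-38.5  29.6 123.2 116.5  29.9 -56.5] F [-0.8  0.2 -3.5] grip 0.214
tx ty tz [-0.21  0.08  0.18] rot [ 0.02 -0.22  0.19]
((642.78125, -221.80935668945312), (108.2588882446289, 87.7935562133789), 89.16556549072266)
[[ 598.1  -275.29]
 [ 685.89 -276.57]
 [ 687.46 -168.32]
 [ 599.68 -167.05]]
mark [254.54 171.59] 37 [ 707.96 -159.64    6.  ]
mark [297.  288.5] 4 [ 585.47 -202.1     6.  ]
mark [278.5 325.5] 12 [ 556.88 -188.95    6.  ]
exp [ 708.51 -161.24] [256.24 171.13]
exp [ 706.06 -283.42] [382.45 170.28]
exp [ 595.94 -158.98] [242.53 277.64]
exp [ 593.49 -281.16] [397.06 276.36]
```

View pics/w23c.png

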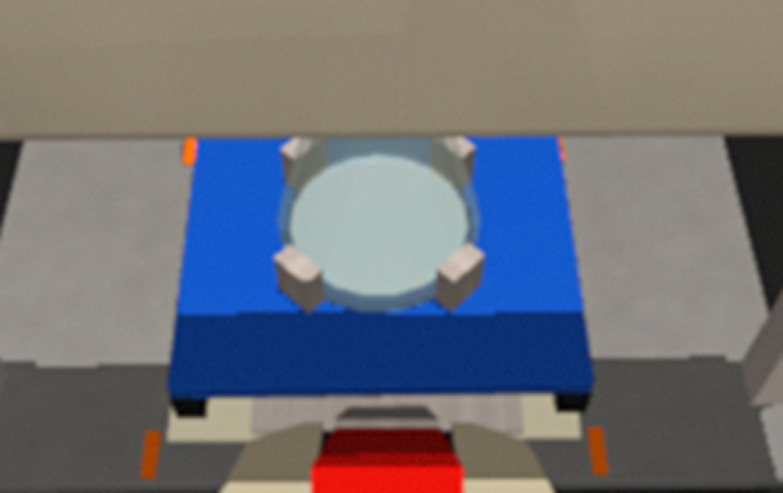

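View pics/top23c.png

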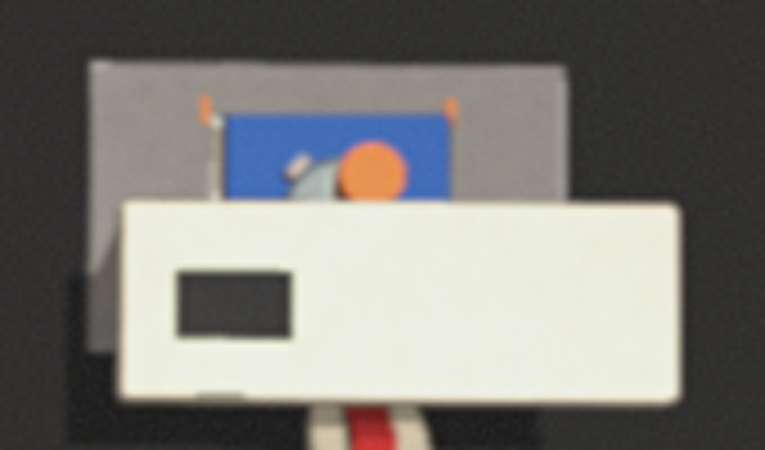

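View pics/s23c.png

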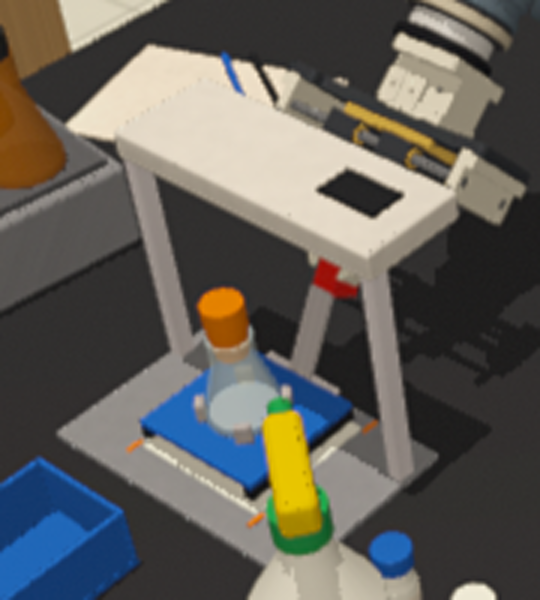

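```bash
python3 - <<'E'
from h import *
import pickle
np.set_printoptions(precision=2,suppress=True)
cp=pickle.load(open("cp_top23.pkl","rb"))
im=cv2.imread("pics/top23.png")
cv2.imwrite("pics/t23z.png",cv2.resize(im[138:168,390:460],None,fx=11,fy=11,interpolation=cv2.INTER_NEAREST))
w=cv2.imread("pics/w23.png"); cv2.imwrite("pics/w23z.png",cv2.resize(w[235:285,235:405],None,fx=4.7,fy=4.7,interpolation=cv2.INTER_NEAREST))
f=lambda u,v,z: onplane(cp,[350+u/4.5-.4,120+v/4.5-.4],z)[:2]*1000
zt=.1012-.0784+.009
print("car far L,R",f(226,115,zt),f(450,115,zt)); print("pad far",f(211,117,.006),f(444,119,.006))
E
```

```text
car far L,R [ 699.53 -168.91] [ 698.32 -278.34]
pad far [ 704.   -164.55] [ 701.71 -280.54]
```

View pics/t23z.png

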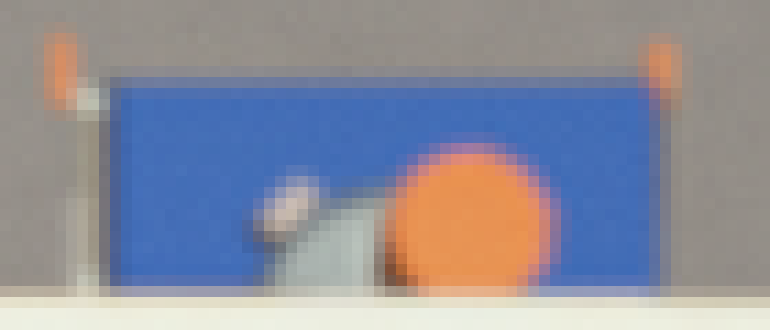

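View pics/w23z.png

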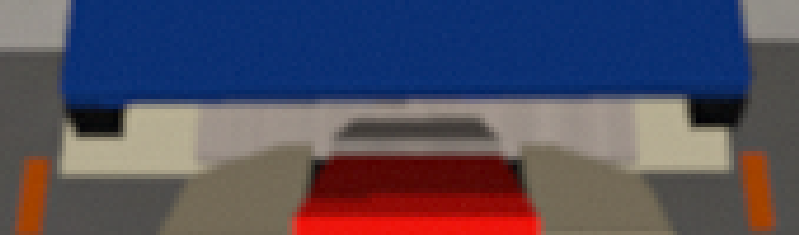

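Call:
{"name": "arm_command", "arguments": {"moves": [{"claw": 1, "tx": -0.1, "ty": 0.1, "tz": 0.1, "rx": 0, "ry": 0.1, "rz": -0.1}, {"claw": 1, "tx": -0.17, "ty": 0.16, "tz": 0.14, "rx": 0, "ry": 0.15, "rz": -0.2}, {"claw": 1, "tx": -0.17, "ty": 0.36, "tz": -0.1, "rx": 0, "ry": 0.15, "rz": -0.2}, {"claw": 1, "tx": -0.17, "ty": 0.6, "tz": -0.35, "rx": 0, "ry": 0.15, "rz": -0.2}, {"claw": 1, "tx": -0.17, "ty": 0.6, "tz": -0.35, "rx": 0, "ry": 0.15, "rz": -0.2}]}}

```text
clock: 20.25
eef_pos: [0.5404, -0.219, 0.0946]
eef_rot: [[-0.032, 0.742, 0.669], [-0.999, -0.024, -0.022], [-0.001, -0.67, 0.743]]
force: [-0.0, -0.5, -3.4]
grip_width: 0.211
```

```bash
 python3 ti.py .655 -.2212 .024 48 -1.3; python3 look.py wrist w24; python3 -c "
from h import *
w=cv2.imread('pics/w24.png'); cv2.imwrite('pics/w24z.png',cv2.resize(w[235:295,235:405],None,fx=4.7,fy=4.7,interpolation=cv2.INTER_NEAREST))"
python3 cmp.py w24 240 130 400 258 .0945;  python3 look.py top top24 350 120 520 220 4.5; python3 - <<'E'
from h import *
im=cv2.imread("pics/top24.png")
cv2.imwrite("pics/t24z.png",cv2.resize(im[138:168,390:460],None,fx=11,fy=11,interpolation=cv2.INTER_NEAREST))
E
```

```text
TCP target [ 0.54   -0.2186  0.102 ] J [-38.1716  29.5606 123.0338 116.239   29.8103 -56.2511]
t 20.25 pos [ 0.5404 -0.219   0.0946] J [-38.   30.6 123.1 118.7  30.  -58.4] F [-0.  -0.5 -3.4] grip 0.211
tx ty tz [-0.04 -0.52  0.52] rot [ 0.04 -0.39  0.38]
((652.2991333007812, -220.77200317382812), (108.72026062011719, 101.36934661865234), 88.93695831298828)
[[ 600.61 -274.18]
 [ 701.97 -276.06]
 [ 703.98 -167.36]
 [ 602.63 -165.48]]
mark [384.12 166.37] 41 [ 706.86 -283.02    6.  ]
mark [254.58 167.74] 53 [ 709.23 -160.01    6.  ]
mark [278.5 325.5] 12 [ 557.16 -188.2     6.  ]
exp [ 708.51 -161.24] [255.83 168.26]
exp [ 706.06 -283.42] [384.65 166.97]
exp [ 595.94 -158.98] [242.33 276.9 ]
exp [ 593.49 -281.16] [400.77 274.94]
```

View pics/t24z.png

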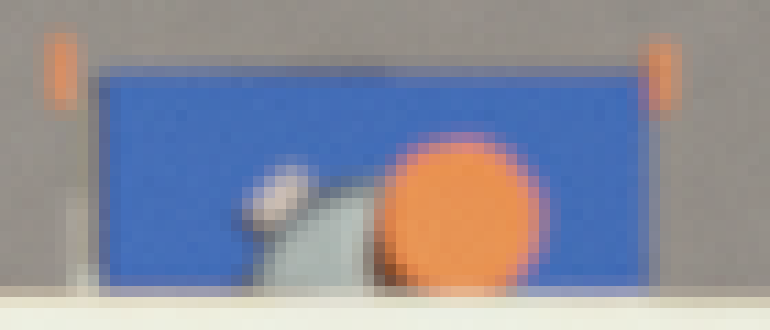

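View pics/w24z.png

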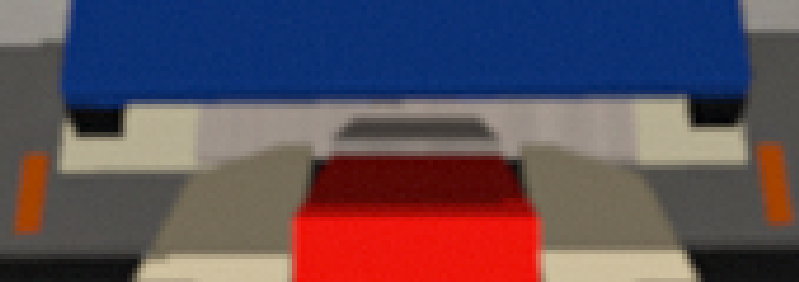

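```bash
python3 - <<'E'
from h import *
import pickle
np.set_printoptions(precision=2,suppress=True)
cp=pickle.load(open("cp_top24.pkl","rb"))
z=.0252
g=lambda a,b,z: onplane(cp,[390+a/11-.5,138+b/11-.5],z)[:2]*1000
L,R_=g(97,71,z),g(650,71,z); print("far",L,R_)
m1,m2=g(62,72,.006),g(661,75,.006); print("marks",m1,m2)
f=np.array([np.cos(np.radians(1.15)),-np.sin(np.radians(1.15))])
print("car ctr",(L+R_)/2-50*f,"stand from marks",(m1+m2)/2-56.3*f)
# ditto from wrist near
cp=pickle.load(open("cp_w24.pkl","rb")); h=lambda a,b,z: onplane(cp,[235+a/4.7-.5,235+b/4.7-.5],z)[:2]*1000
zb=.0946-.0784+.003
print("near bottom corners",h(64,106,zb),h(748,98,zb), "mid+50f",(h(64,106,zb)+h(748,98,zb))/2+50*f)
# pad near corners
print("pad near",h(57,172,.006),h(748,165,.006), "ctr",(h(57,172,.006)+h(748,165,.006))/2+52*f)
n1,n2=h(31,192,.006),h(775,185,.006); print("marks near",n1,n2,"ctr",(n1+n2)/2+56.3*f)
E
```

```text
far [ 703.63 -166.42] [ 702.4 -277.5]
marks [ 707.56 -161.57] [ 705.59 -283.58]
car ctr [ 653.02 -220.96] stand from marks [ 650.29 -221.44]
near bottom corners [ 605.93 -165.  ] [ 603.7  -274.82] mid+50f [ 654.81 -220.92]
pad near [ 600.78 -161.86] [ 598.22 -276.32] ctr [ 651.49 -220.14]
marks near [ 597.28 -157.91] [ 594.44 -280.24] ctr [ 652.15 -220.21]
```

Call:
{"name": "arm_command", "arguments": {"moves": [{"claw": 1, "tx": 0, "ty": -0.15, "tz": -0.13, "rx": 0, "ry": 0, "rz": 0}, {"claw": 1, "tx": 0, "ty": -0.15, "tz": -0.13, "rx": 0, "ry": 0, "rz": 0}, {"claw": 1, "tx": 0, "ty": -0.05, "tz": -0.25, "rx": 0, "ry": 0, "rz": 0}, {"claw": 1, "tx": 0, "ty": -0.05, "tz": -0.25, "rx": 0, "ry": 0, "rz": 0}]}}

```text
clock: 20.75
eef_pos: [0.5384, -0.2191, 0.0935]
eef_rot: [[-0.032, 0.743, 0.669], [-0.999, -0.024, -0.022], [-0.0, -0.669, 0.743]]
force: [0.4, 0.1, -2.8]
grip_width: 0.208
```

```bash
 python3 ti.py .655 -.2212 .024 48 -1.3; python3 look.py top top25; python3 - <<'E'
from h import *
im=cv2.imread("pics/top25.png")
cv2.imwrite("pics/t25z.png",cv2.resize(im[138:168,390:460],None,fx=11,fy=11,interpolation=cv2.INTER_NEAREST))
E
python3 look.py wrist w25; python3 -c "
from h import *
w=cv2.imread('pics/w25.png'); cv2.imwrite('pics/w25z.png',cv2.resize(w[235:295,235:405],None,fx=4.7,fy=4.7,interpolation=cv2.INTER_NEAREST))"
```

```text
TCP target [ 0.54   -0.2186  0.102 ] J [-38.1716  29.5606 123.0338 116.239   29.8103 -56.2511]
t 20.75 pos [ 0.5384 -0.2191  0.0935] J [-38.2  30.6 123.3 119.   30.2 -58.9] F [ 0.4  0.1 -2.8] grip 0.208
tx ty tz [-0.06 -0.45  0.73] rot [ 0.01 -0.38  0.4 ]
```

View pics/t25z.png

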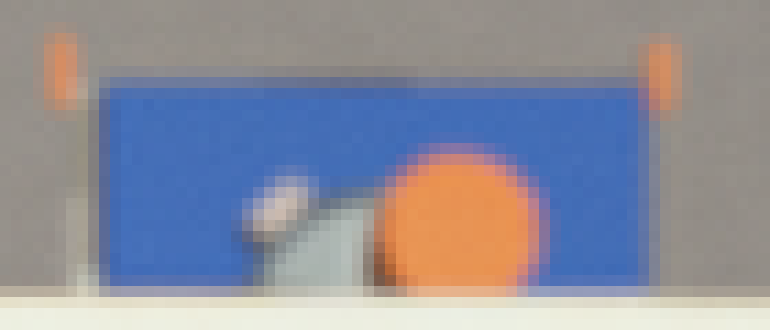

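View pics/w25z.png

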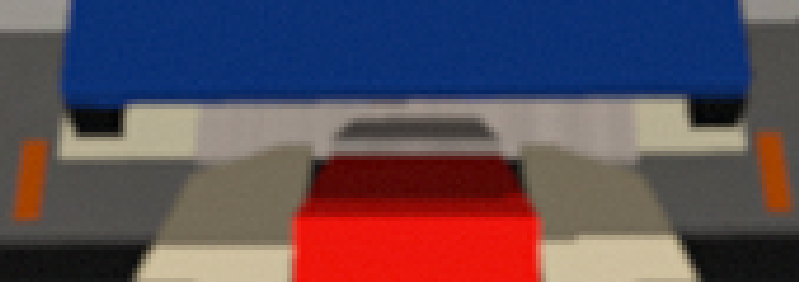

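Call:
{"name": "arm_command", "arguments": {"moves": [{"claw": 1, "tx": 0, "ty": 0.1, "tz": -0.1, "rx": 0, "ry": 0, "rz": 0}, {"claw": 1, "tx": 0, "ty": 0.2, "tz": -0.22, "rx": 0, "ry": 0, "rz": 0}, {"claw": 1, "tx": 0, "ty": 0.3, "tz": -0.33, "rx": 0, "ry": 0, "rz": 0}, {"claw": 1, "tx": 0, "ty": 0.35, "tz": -0.39, "rx": 0, "ry": 0, "rz": 0}, {"claw": 1, "tx": 0, "ty": 0.35, "tz": -0.39, "rx": 0, "ry": 0, "rz": 0}]}}

```text
clock: 21.35
eef_pos: [0.5386, -0.2191, 0.0884]
eef_rot: [[-0.032, 0.743, 0.669], [-0.999, -0.024, -0.022], [-0.0, -0.669, 0.743]]
force: [-0.4, 0.7, -1.1]
grip_width: 0.213
```

```bash
 python3 ti.py .655 -.2212 .024 48 -1.3; python3 look.py top top26; python3 - <<'E'
from h import *
im=cv2.imread("pics/top26.png")
cv2.imwrite("pics/t26z.png",cv2.resize(im[138:168,390:460],None,fx=11,fy=11,interpolation=cv2.INTER_NEAREST))
E
python3 look.py wrist w26; python3 -c "
from h import *
w=cv2.imread('pics/w26.png'); cv2.imwrite('pics/w26z.png',cv2.resize(w[235:295,235:405],None,fx=4.7,fy=4.7,interpolation=cv2.INTER_NEAREST))"
```

```text
TCP target [ 0.54   -0.2186  0.102 ] J [-38.1716  29.5606 123.0338 116.239   29.8103 -56.2511]
t 21.35 pos [ 0.5386 -0.2191  0.0884] J [-38.2  31.4 123.3 120.2  30.6 -60.2] F [-0.4  0.7 -1.1] grip 0.213
tx ty tz [-0.06 -0.8   1.11] rot [-0.01 -0.38  0.39]
```

View pics/t26z.png

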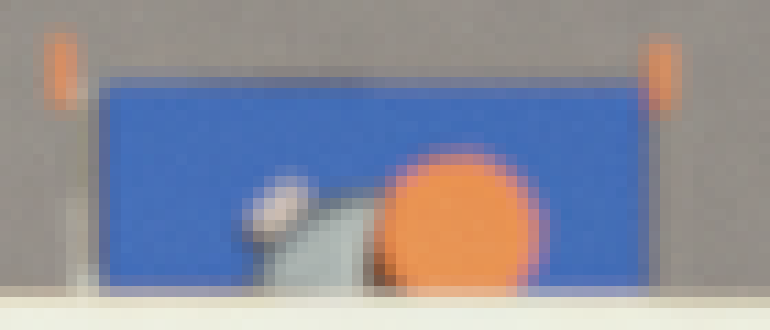

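View pics/w26z.png

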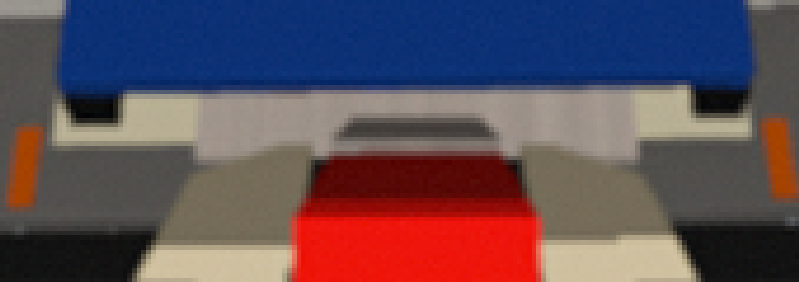

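```bash
python3 - <<'E'
from h import *
import pickle
np.set_printoptions(precision=2,suppress=True)
cp=pickle.load(open("cp_w26.pkl","rb")); h=lambda a,b,z: onplane(cp,[235+a/4.7-.5,235+b/4.7-.5],z)[:2]*1000
f=np.array([np.cos(np.radians(1.15)),-np.sin(np.radians(1.15))])
def pr(n,a,b,k):
    d=a-b; print(n,a,b,"w",np.linalg.norm(d),"yaw",np.degrees(np.arctan2(-d[0],d[1])),"ctr",(a+b)/2+k*f)
pr("runner",h(66,124,.006),h(746,115,.006),50)
pr("plate bottom near",h(58,92,.016),h(753,84,.016),50)
pr("pad near",h(52,145,.006),h(751,136,.006),52)
pr("marks",h(24,167,.006),h(781,159,.006),56.3)
cp=pickle.load(open("cp_top26.pkl","rb")); g=lambda a,b,z: onplane(cp,[390+a/11-.5,138+b/11-.5],z)[:2]*1000
pr("top far",g(97,81,.022),g(648,83,.022),-50)
pr("top marks",g(62,72,.006),g(661,75,.006),-56.3)
E
```

```text
runner [ 604.72 -164.09] [ 602.66 -275.92] w 111.85169396317178 yaw -1.055684799968686 ctr [ 653.68 -221.01]
plate bottom near [ 605.17 -164.6 ] [ 602.94 -275.35] w 110.77345522710604 yaw -1.1575714715783092 ctr [ 654.04 -220.98]
pad near [ 600.93 -162.13] [ 598.77 -276.18] w 114.06691199378486 yaw -1.0858175439157947 ctr [ 651.84 -220.2 ]
marks [ 597.1  -157.96] [ 594.45 -280.43] w 122.49451981819924 yaw -1.2397638887019318 ctr [ 652.06 -220.33]
top far [ 702.27 -166.77] [ 700.63 -277.69] w 110.92951916349871 yaw -0.8447498158091069 ctr [ 651.46 -221.23]
top marks [ 707.56 -161.57] [ 705.59 -283.58] w 122.02794500340505 yaw -0.9256844472509888 ctr [ 650.29 -221.44]
```

Call:
{"name": "arm_command", "arguments": {"moves": [{"claw": 1, "tx": 0, "ty": -0.2, "tz": 0.22, "rx": 0, "ry": 0, "rz": 0}, {"claw": 1, "tx": 0, "ty": -0.38, "tz": 0.42, "rx": 0, "ry": 0, "rz": 0}, {"claw": 1, "tx": 0, "ty": -0.48, "tz": 0.34, "rx": 0, "ry": 0, "rz": 0}, {"claw": 1, "tx": 0, "ty": -0.3, "tz": 0.14, "rx": 0, "ry": 0, "rz": 0}, {"claw": 1, "tx": 0, "ty": -0.1, "tz": -0.08, "rx": 0, "ry": 0, "rz": 0}]}}

```text
clock: 21.95
eef_pos: [0.5373, -0.2191, 0.0885]
eef_rot: [[-0.032, 0.743, 0.668], [-0.999, -0.024, -0.022], [-0.0, -0.669, 0.744]]
force: [0.3, -0.5, -0.3]
grip_width: 0.216
```

```bash
 python3 ti.py .655 -.2212 .024 48 -1.3; python3 look.py top top27; python3 - <<'E'
from h import *
im=cv2.imread("pics/top27.png")
cv2.imwrite("pics/t27z.png",cv2.resize(im[138:168,390:460],None,fx=11,fy=11,interpolation=cv2.INTER_NEAREST))
E
python3 look.py wrist w27; python3 -c "
from h import *
w=cv2.imread('pics/w27.png'); cv2.imwrite('pics/w27z.png',cv2.resize(w[235:295,235:405],None,fx=4.7,fy=4.7,interpolation=cv2.INTER_NEAREST))"
```

```text
TCP target [ 0.54   -0.2186  0.102 ] J [-38.1716  29.5606 123.0338 116.239   29.8103 -56.2511]
t 21.95 pos [ 0.5373 -0.2191  0.0885] J [-38.3  31.3 123.5 120.2  30.7 -60.3] F [ 0.3 -0.5 -0.3] grip 0.216
tx ty tz [-0.06 -0.7   1.18] rot [-0.04 -0.37  0.4 ]
```

View pics/t27z.png

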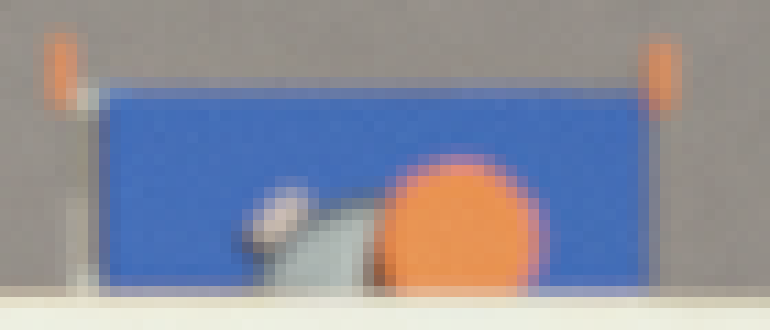

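View pics/w27z.png

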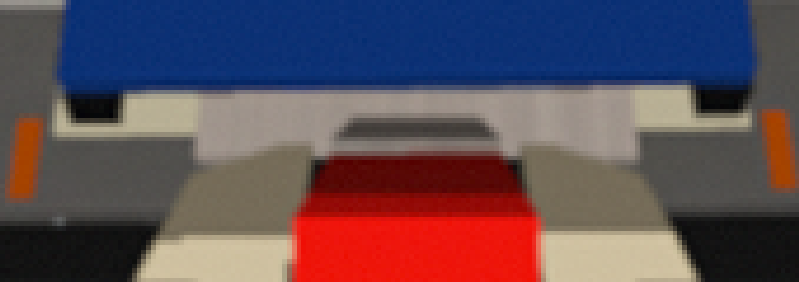

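Call:
{"name": "arm_command", "arguments": {"moves": [{"claw": 1, "tx": 0, "ty": -0.7, "tz": -0.65, "rx": 0, "ry": 0, "rz": 0}, {"claw": 1, "tx": 0, "ty": -1.5, "tz": -1.35, "rx": 0, "ry": 0, "rz": 0}, {"claw": 1, "tx": 0, "ty": -2.6, "tz": -2.35, "rx": 0, "ry": 0, "rz": 0}, {"claw": 1, "tx": 0, "ty": -3.9, "tz": -3.5, "rx": 0, "ry": 0, "rz": 0}, {"claw": 1, "tx": 0, "ty": -5.2, "tz": -4.65, "rx": 0, "ry": 0, "rz": 0}]}}

```text
clock: 22.55
eef_pos: [0.4661, -0.2165, 0.0888]
eef_rot: [[-0.032, 0.743, 0.669], [-0.999, -0.024, -0.022], [-0.0, -0.669, 0.743]]
force: [-0.8, 0.3, -0.9]
grip_width: 0.217
```

```bash
 python3 ti.py .515 -.217 .011 48 -1.6; python3 look.py wrist w28
```

```text
TCP target [ 0.4    -0.2138  0.089 ] J [-54.1768  26.318  138.607  113.9409  40.2211 -71.3452]
t 22.55 pos [ 0.4661 -0.2165  0.0888] J [-45.3  28.4 131.7 118.7  35.6 -66.3] F [-0.8  0.3 -0.9] grip 0.217
tx ty tz [-0.06 -4.93 -4.41] rot [-0.   -0.19  0.17]
```

View pics/w28.png

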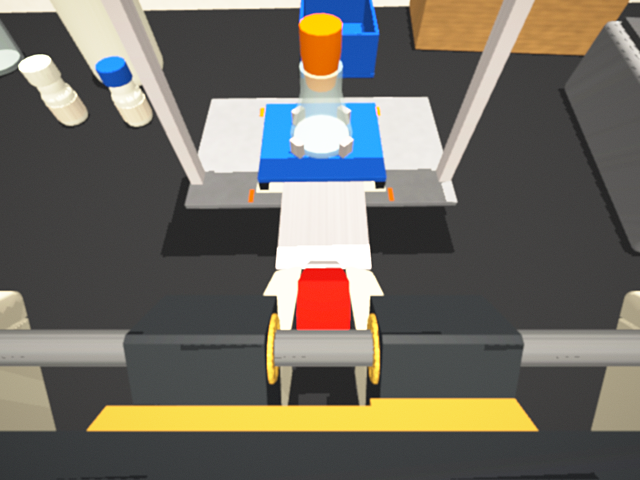

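Call:
{"name": "arm_command", "arguments": {"moves": [{"claw": 1, "tx": 0, "ty": -1.2, "tz": -1.1, "rx": 0, "ry": 0, "rz": 0}, {"claw": 1, "tx": 0, "ty": -2.4, "tz": -2.2, "rx": 0, "ry": 0, "rz": 0}, {"claw": 1, "tx": 0, "ty": -3.6, "tz": -3.3, "rx": 0, "ry": 0, "rz": 0}, {"claw": 1, "tx": 0, "ty": -4.9, "tz": -4.4, "rx": 0, "ry": 0, "rz": 0}, {"claw": 1, "tx": 0, "ty": -5.6, "tz": -3.7, "rx": 0, "ry": 0, "rz": 0}]}}

```text
clock: 23.1
eef_pos: [0.3993, -0.2141, 0.098]
eef_rot: [[-0.034, 0.741, 0.67], [-0.999, -0.023, -0.024], [-0.002, -0.671, 0.742]]
force: [0.5, -1.0, -1.1]
grip_width: 0.213
```

```bash
 python3 ti.py .54 .03 .03 48 0; python3 look.py wrist w29; python3 look.py top top29 350 120 520 220 4.5
```

```text
TCP target [0.425 0.03  0.108] J [ -4.0853  20.0813 146.4183 174.6426  34.5442 -88.3192]
t 23.1 pos [ 0.3993 -0.2141  0.098 ] J [-54.2  24.5 138.6 112.1  39.4 -68.5] F [ 0.5 -1.  -1.1] grip 0.213
tx ty tz [-24.49   0.66   1.87] rot [ 0.11 -1.4   1.35]
```

View pics/w29.png

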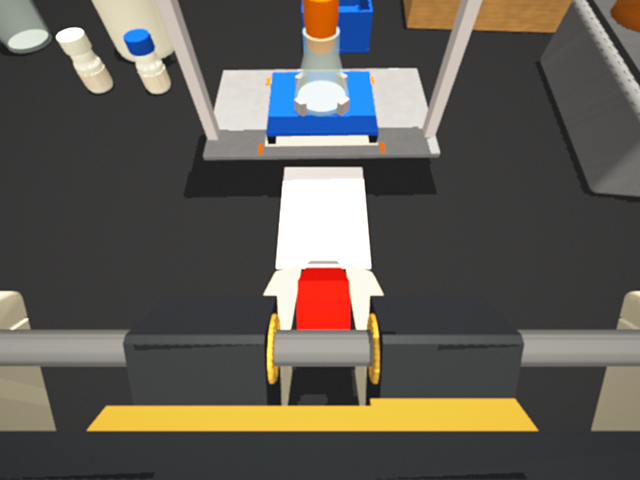

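View pics/top29c.png

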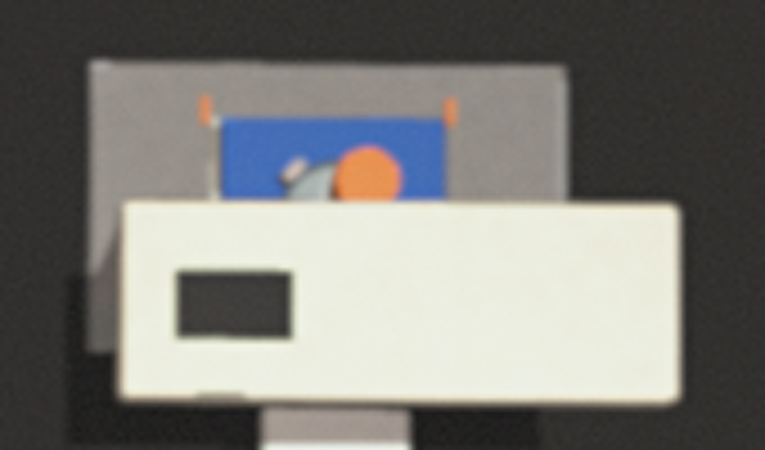

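```bash
python3 - <<'E'
from h import *
w=cv2.imread('pics/w29.png'); cv2.imwrite('pics/w29z.png',cv2.resize(w[60:160,250:400],None,fx=5.3,fy=5.3,interpolation=cv2.INTER_NEAREST))
E
```

```text
(no output)
```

View pics/w29z.png

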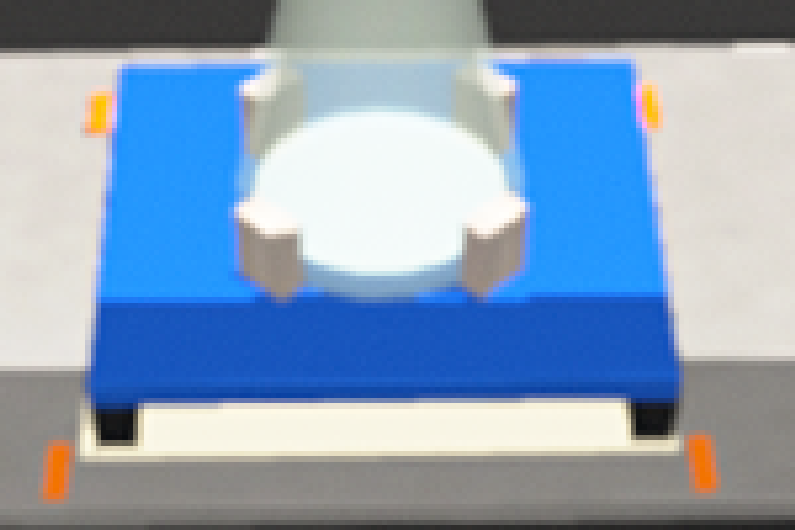

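Call:
{"name": "arm_command", "arguments": {"moves": [{"claw": 1, "tx": -3, "ty": 0, "tz": 0.5, "rx": 0, "ry": -0.2, "rz": 0.2}, {"claw": 1, "tx": -7, "ty": 0.1, "tz": 1, "rx": 0, "ry": -0.5, "rz": 0.5}, {"claw": 1, "tx": -11, "ty": 0.2, "tz": 1.4, "rx": 0, "ry": -0.8, "rz": 0.8}, {"claw": 1, "tx": -15, "ty": 0.4, "tz": 1.6, "rx": 0, "ry": -1, "rz": 1}, {"claw": 1, "tx": -19, "ty": 0.5, "tz": 1.8, "rx": 0, "ry": -1.2, "rz": 1.2}]}}

```text
clock: 23.7
eef_pos: [0.4229, -0.0259, 0.1087]
eef_rot: [[-0.003, 0.743, 0.669], [-1.0, -0.004, -0.001], [0.002, -0.669, 0.743]]
force: [1.2, -0.4, -0.6]
grip_width: 0.214
```

```bash
 python3 ti.py .54 .03 .006 48.1 0
```

```text
TCP target [0.425 0.03  0.084] J [ -4.0907  26.1127 146.6001 175.3423  40.8338 -89.2071]
t 23.7 pos [ 0.4229 -0.0259  0.1087] J [-17.7  19.8 146.8 157.4  35.4 -83.3] F [ 1.2 -0.4 -0.6] grip 0.214
tx ty tz [-5.6   1.79 -1.7 ] rot [ 0.1  -0.04  0.22]
```

Call:
{"name": "arm_command", "arguments": {"moves": [{"claw": 1, "tx": -3.5, "ty": 0, "tz": 0, "rx": 0, "ry": 0, "rz": 0.2}, {"claw": 1, "tx": -5.6, "ty": 0.6, "tz": -0.5, "rx": 0.1, "ry": 0, "rz": 0.2}, {"claw": 1, "tx": -5.6, "ty": 1.3, "tz": -1.2, "rx": 0.1, "ry": 0, "rz": 0.2}, {"claw": 1, "tx": -5.6, "ty": 1.8, "tz": -1.7, "rx": 0.1, "ry": 0, "rz": 0.2}, {"claw": 1, "tx": -5.6, "ty": 2, "tz": -1.9, "rx": 0.1, "ry": 0, "rz": 0.2}]}}

```text
clock: 24.2
eef_pos: [0.4252, 0.0291, 0.0805]
eef_rot: [[0.0, 0.744, 0.668], [-1.0, 0.001, 0.0], [-0.0, -0.668, 0.744]]
force: [0.6, -0.4, -1.9]
grip_width: 0.211
```

```bash
 python3 ti.py .54 .03 0 48.1 0
```

```text
TCP target [0.425 0.03  0.078] J [ -4.0907  27.6103 146.5835 175.4759  42.3101 -89.3857]
t 24.2 pos [0.4252 0.0291 0.0805] J [ -4.3  27.  146.6 175.1  41.6 -89.2] F [ 0.6 -0.4 -1.9] grip 0.211
tx ty tz [-0.09  0.15 -0.2 ] rot [ 0.05  0.   -0.03]
```

Lower the last ~3 mm gently.

Call:
{"name": "arm_command", "arguments": {"moves": [{"claw": 1, "tx": 0, "ty": 0.07, "tz": -0.07, "rx": 0, "ry": 0, "rz": 0}, {"claw": 1, "tx": 0, "ty": 0.14, "tz": -0.15, "rx": 0, "ry": 0, "rz": 0}, {"claw": 1, "tx": 0, "ty": 0.18, "tz": -0.2, "rx": 0, "ry": 0, "rz": 0}, {"claw": 1, "tx": 0, "ty": 0.18, "tz": -0.2, "rx": 0, "ry": 0, "rz": 0}]}}

```text
clock: 24.6
eef_pos: [0.4255, 0.0286, 0.0787]
eef_rot: [[-0.001, 0.745, 0.667], [-1.0, 0.0, -0.001], [-0.001, -0.667, 0.745]]
force: [-0.3, -0.3, -1.5]
grip_width: 0.219
```

```bash
 python3 ti.py .54 .03 0 48.1 0; python3 look.py wrist w30; python3 look.py scene s30 180 180 380 340 4
```

```text
TCP target [0.425 0.03  0.078] J [ -4.0907  27.6103 146.5835 175.4759  42.3101 -89.3857]
t 24.6 pos [0.4255 0.0286 0.0787] J [ -4.4  27.5 146.6 175.1  42.2 -89.2] F [-0.3 -0.3 -1.5] grip 0.219
tx ty tz [-0.14  0.01 -0.08] rot [-0.03 -0.06 -0.  ]
```

View pics/s30c.png

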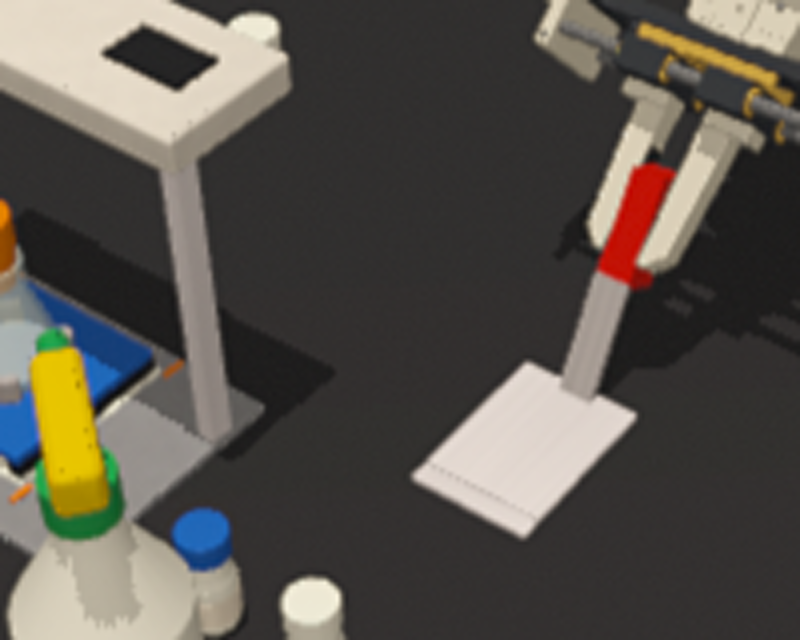

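Call:
{"name": "arm_command", "arguments": {"moves": [{"claw": 1, "tx": 0, "ty": 0.07, "tz": -0.07, "rx": 0, "ry": 0, "rz": 0}, {"claw": 1, "tx": 0, "ty": 0.14, "tz": -0.15, "rx": 0, "ry": 0, "rz": 0}, {"claw": 1, "tx": 0, "ty": 0.14, "tz": -0.15, "rx": 0, "ry": 0, "rz": 0}]}}

```text
clock: 25.0
eef_pos: [0.425, 0.0288, 0.0778]
eef_rot: [[-0.001, 0.747, 0.665], [-1.0, 0.0, -0.001], [-0.001, -0.665, 0.747]]
force: [-17.0, -2.1, 27.7]
grip_width: 0.216
```

Call:
{"name": "arm_command", "arguments": {"moves": [{"claw": 1, "tx": 0, "ty": -0.1, "tz": 0.11, "rx": 0, "ry": 0, "rz": 0}, {"claw": 1, "tx": 0, "ty": -0.1, "tz": 0.11, "rx": 0, "ry": 0, "rz": 0}]}}

```text
clock: 25.2
eef_pos: [0.4255, 0.0288, 0.0782]
eef_rot: [[-0.0, 0.745, 0.667], [-1.0, 0.0, -0.001], [-0.001, -0.667, 0.745]]
force: [-0.2, -0.4, -1.2]
grip_width: 0.216
```

Call:
{"name": "arm_command", "arguments": {"moves": [{"claw": 5, "tx": 0, "ty": 0, "tz": 0, "rx": 0, "ry": 0, "rz": 0}, {"claw": 5, "tx": 0, "ty": 0, "tz": 0, "rx": 0, "ry": 0, "rz": 0}, {"claw": 5, "tx": 0, "ty": 0, "tz": 0, "rx": 0, "ry": 0, "rz": 0}, {"claw": 5, "tx": 0, "ty": 0, "tz": 0, "rx": 0, "ry": 0, "rz": 0}]}}

```text
clock: 25.6
eef_pos: [0.4254, 0.0288, 0.0779]
eef_rot: [[-0.0, 0.744, 0.668], [-1.0, 0.0, -0.001], [-0.001, -0.668, 0.744]]
force: [-0.2, 0.2, -0.8]
grip_width: 0.504
```

```bash
python3 look.py wrist w31; python3 -c "
from path import *
q,p,Rm=json.loads(list(open('log.txt'))[-1]); Rm=np.array(Rm)
seg(p,Rm,np.array(p)-.09*Rm[:,1],Rm)"
```

```text
[0.4 0.  0.1] [ -4.4  27.5 146.6 175.1  42.2 -89.2]
[0.4 0.  0.1] [ -4.8  23.5 148.8 174.5  40.4 -88.9]
[0.4 0.  0.1] [ -5.2  19.  150.8 173.7  38.  -88.4]
[0.4 0.  0.1] [ -5.7  13.9 152.7 172.6  34.8 -87.6]
[0.4 0.  0.1] [ -6.3   8.1 154.4 170.8  30.7 -86.2]
```

View pics/w31.png

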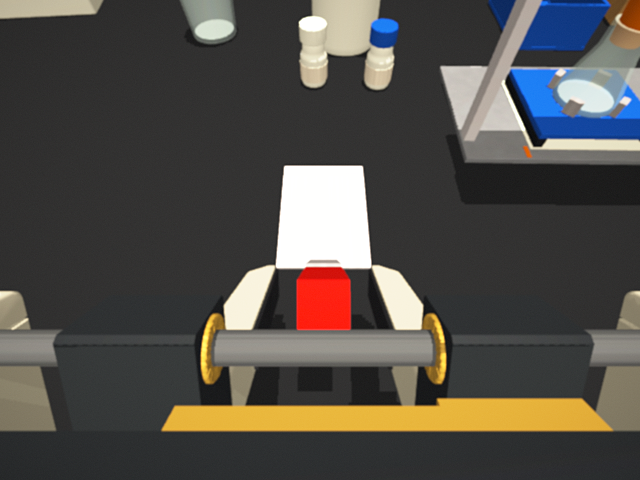

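Call:
{"name": "arm_command", "arguments": {"moves": [{"claw": 5, "tx": 0, "ty": -1.3, "tz": 0.5, "rx": 0, "ry": 0, "rz": 0}, {"claw": 5, "tx": 0, "ty": -3.5, "tz": 2.5, "rx": 0, "ry": 0, "rz": 0}, {"claw": 5, "tx": 0, "ty": -6, "tz": 5.3, "rx": 0, "ry": 0, "rz": 0}, {"claw": 5, "tx": 0, "ty": -8, "tz": 8, "rx": 0, "ry": 0, "rz": 0}, {"claw": 5, "tx": 0, "ty": -9, "tz": 9.5, "rx": 0, "ry": 0, "rz": 0}]}}

```text
clock: 26.15
eef_pos: [0.4223, 0.0283, 0.2119]
eef_rot: [[-0.001, 0.747, 0.664], [-1.0, -0.001, -0.001], [0.0, -0.664, 0.747]]
force: [0.3, 0.3, -0.5]
grip_width: 0.54
```

```bash
python3 rem.py .42 .03 .2 48 0 180; python3 look.py wrist w32; python3 look.py top top32; python3 look.py scene s32 ; python3 -c "
from h import *
w=cv2.imread('pics/s32.png'); cv2.imwrite('pics/s32z.png',cv2.resize(w[150:370,110:350],None,fx=2.7,fy=2.7,interpolation=2))"
```

```text
t 26.15 pos [0.4223 0.0283 0.2119] J [ -4.5  -2.8 142.9 158.2   8.9 -71.4] F [ 0.3  0.3 -0.5] grip 0.54
tx ty tz [-0.17  0.62 -1.04] rot [-0.36 -0.04  0.07]
```

View pics/s32z.png

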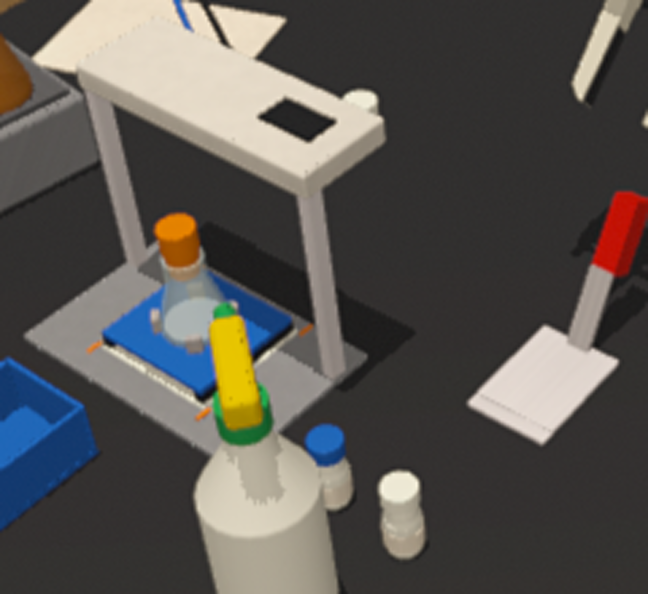

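View pics/top32.png

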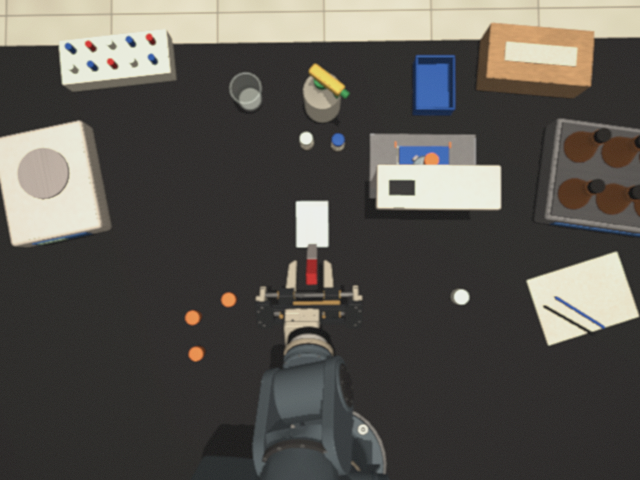

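View pics/w32.png

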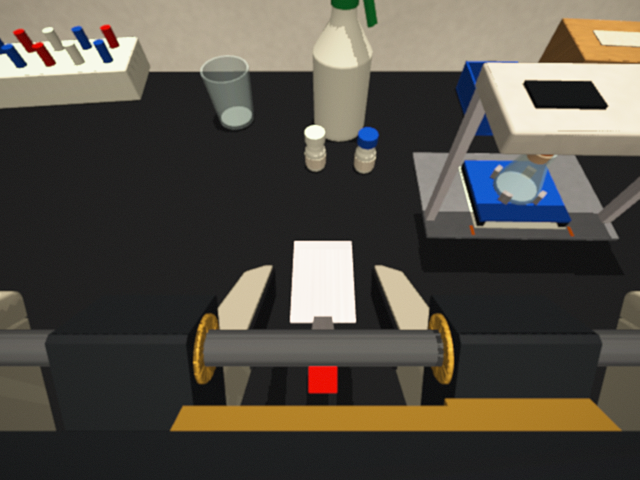

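```bash
python3 - <<'E'
from h import *
import pickle
np.set_printoptions(precision=2,suppress=True)
cp=pickle.load(open("cp_top32.pkl","rb")); a=cv2.imread("pics/top0.png"); b=cv2.imread("pics/top32.png")
for n,(x0,y0,x1,y1) in {"vials":(298,128,350,155),"jar":(448,285,474,310)}.items(): print(n,np.abs(a[y0:y1,x0:x1].astype(int)-b[y0:y1,x0:x1]).mean())
m=cv2.inRange(hsv(b),(100,120,60),(125,255,255)); mm=np.zeros_like(m); mm[140:166,385:460]=m[140:166,385:460]
c=cv2.convexHull(max(cv2.findContours(mm,0,2)[0],key=cv2.contourArea)); P=np.array([onplane(cp,p,.022)[:2]*1000 for p in c[:,0].astype(float)])
print("plate: y",P[:,1].min(),P[:,1].max(),"far x",P[:,0].max(), "centre x~",P[:,0].max()-1-50,"y",(P[:,1].min()+P[:,1].max())/2)
print(telemetry.state()["force"])
print(workorder.job_done())
E
```

```text
vials 1.4036087369420702
jar 1.2374358974358974
plate: y -274.4961501822871 -169.9183362267015 far x 697.4422502938833 centre x~ 646.4422502938833 y -222.20724320449432
[-1.49  0.16 -0.19]
the job is handed in; nothing more can be done
None
```

The job is handed in at about 26 s of the 72 s allowed, with every step done in the order asked. No verdict was reported.

- **Stopper:** I took the orange stopper farthest from the base and pressed it into the flask neck with up to about 31 N, then let it go. Afterwards the pictures showed it upright. Its top was at about 116 mm, which puts its lower end about 15 mm below the mouth (about 14 mm is fully home).
- **Carrier:** I gripped the lifter by its red grip and slid the blade under the carrier between the runners. I carried it level around the vials and in under the lamp bar, and set it down on the pad. I then lifted it once more, moved it back about 1.3 mm and set it down again.
- **Lifter:** I drew it out, stood it flat on the bench to the left of the stand and released it. The gripper finished well above it, reading about zero force.

**Last checks:**
- **Position on the pad:** With the carrier down, the wrist view put it about 0.8 mm off centre sideways, about 0.5 to 1 mm forward, and within 0.3° of square. A final quick measurement from the top camera disagreed: it put the carrier about 4 mm short of centre towards the robot. That colour mask cut the plate's edges (it read 105 mm for the 110 mm width) and the bar hides part of the plate, so I trust the wrist view more.
- **Vials and jar:** They show no change between the first and last top pictures.
- **Contact force:** While setting the lifter down I briefly pressed it on the bench at about 32 N, well below the 120 N wrist limit.

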